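Put the whetstones away on end in the sliding rack

ROBOT

A 7-joint arm with a two-finger parallel gripper is mounted at the origin on a cart in front of the work surface, level with it; the furniture and walls round the work are solid. World frame = base frame: x ahead of the robot, y to its left, z up, the work surface at z = 0. Lengths are in m, angles in rad, forces in N, time in s.
With the tool pointing down it reaches from about 0.425 to 0.875 m from the base axis. Payload 4.7 kg.
Tool frame: the origin (TCP) lies at the very end of the fingers, on their centre line; the grasp point (between the pads) lies 19 mm behind it; z points along the fingers, y is the direction in which the jaws open and shut (so a half turn about z gives the same grasp; the last joint's range is limited). The gripper opens to 87 mm and grips with 3 to 60 N. Pads are 19 mm wide; open, the fingers measure 117 mm over their backs; the gripper's body (75 mm by 190 mm) begins 51 mm behind the grasp point.
Start: joints at [1.288, 0.321, -0.07, 1.45, 0.023, 1.371, -0.057], TCP at [0.19, -0.622, 0.223] pointing down, gripper open.
Joint ranges: [-2.86, 2.86], [-0.3, 2.09], [-1.38, 1.24], [0.06, 2.45], [-1.56, 4.7], [0.09, 2.05], [-2.69, 2.69]. Speed limits (rad/s): [2.57, 2.57, 3.14, 3.14, 3.14, 3.14, 3.14].

INTERFACE

Orientations are given as a rotation vector (axis times angle).
In Python, from bench import ctrl, get_image, camera_info gives the robot as it stands.
- The arm moves only by the tool carry_out, never from a script. Its argument "commands" is a list of rows, each an object of numbers: "tx", "ty", "tz": the shift along the tool's x, y, z in m; "rx", "ry", "rz": the turn, a rotation vector about the tool's x, y, z in rad; "jaw": the opening, from 0 (shut) to 1 (fully open). In form: [{"tx": .., "ty": .., "tz": .., "rx": .., "ry": .., "rz": .., "jaw": ..}, ...]. A call has 1 to 12 rows; each row is the pose to reach, as a shift and turn from the pose commanded when the call began, along the tool's axes at that moment; what a row does not reach only later rows make up. A row lasts 1/8 s, in which the tool goes at most 62.5 mm and 10.7 degrees, less where a joint would pass 70% of its speed; a pose out of reach is approached as far as the arm can. A call with a gripper value outside its range is refused whole. The fingers move at their own pace and stop on an object; "grip_force" is the grip in N (left out, the last holds). Time passes only in rows, so rows that repeat a pose let the fingers close. It gives the time, the measured TCP pose, the force and the opening at its end, in the units of the state.
- ctrl.get_state(): the state, without advancing time (a new reading comes with each control period).
- get_image(name): name is "scene" or "top" or "wrist"; returns the picture (480x640x3 uint8, red, green, blue); there is no depth.
- camera_info(name): a dict with "intrinsics" (3x3 intrinsics, pixels), "k1" (the pictures are not rectified: a ray, as slopes to the right and down, at radius r is drawn at 1 + k1 r^2 times it, then the intrinsics apply), "R" (3x3) and "t" (3): a world point X has camera coordinates R X + t. Camera axes: x right, y down, z forward; pixel columns grow to the right and rows downward; lengths in m; the calibration is good to about 2 mm. A picture is of the moment at which its call begins: read the wrist's pose just before it. camera_info takes no time and is no camera call; for the wrist camera it gives the pose at the moment of the call.
- ctrl.close_job(): hands the job in, once; it reports no verdict.
The state is a dict: "time": time; "joint_positions": joint angles; "qd": joint speeds; "joint_torque": joint torques, N m; "position": TCP position; "tool_rot": TCP orientation; "ft_force": force on the tool from outside, world axes, zero at the start; "torque": the same for the moment, N m; "grip_width": opening from 0.0 (shut) to 1.0 (fully open).
Only numpy, scipy, OpenCV 4.12 (cv2) and the standard library are available. Lean on these libraries where they do the work, as an engineer would, in place of code of your own. Each camera call takes 0.05 s, during which the arm holds its last target.

TASK

Put the whetstones that lie on the worktop away in the rack: pull the sliding end plate back to make room (its knob is the handle), stand every stone on its short end between the two end plates, broad faces towards the plates and no part sticking out past the plates' sides, then slide the plate up so that they stand upright and snug between the plates. The catch under the knob may or may not be holding the plate, which only a pull will tell: a quarter turn of the knob either way frees a plate that is held, but may catch one that is free. Do not knock over or push aside the glass, bowl and mug.

Things in the scene. Friction and masses are not known exactly. Their poses are not given: they have to be found in the camera images.
- rack: Rack fixed to the worktop: wooden base 294 x 110 x 24 mm, top 24 mm above the worktop. Origin at the middle of its underside; x along its length towards the fixed end plate, y across, z up. The fixed end plate (steel, 96 mm wide, 6 mm thick, rises 100 mm above the base) has its inner face at x = +120 mm. Stones stand on the base in front of it.
- fixed_face (a point): Point on the inner face of the fixed end plate at its foot: mid width, at the height of the base's top. Axes as the rack's. A stone set down leaning against this plate (or against a stone already standing there) at 50 degrees to the base or steeper stays so, and is brought upright by sliding the other plate against its foot, which takes 10 to 20 N; flatter than 45 degrees it may jam or slip down.
- plate (a joint): Position of the sliding end plate, m: 0 = parked, 15 mm from the fixed plate; grows to 0.168 as it is pulled away (along the rack's -x). It slides stiffly (3 N) and stays as left. When the catch holds, it gives about 2 mm from 0 and stops dead; a pull of 15 to 20 N is enough to tell. The catch acts only near 0.
- plate_face (a point): Point on the inner face of the sliding plate (steel, 96 mm wide, 5 mm thick, top 60 mm above the base's top), mid width, 30 mm above the base's top; axes as the rack's. A foot 9 mm high runs 85 mm back from this face, away from the fixed plate, and carries the knob.
- knob_grip (a point): Where to grip the knob from above: on its vertical axis, 12 mm below its top, 56 mm above the worktop, 58 mm behind the sliding plate's inner face; axes as the rack's, not turning with it. Round, 44 mm across, 28 mm tall, fine ribs all alike; 7 mm free below. Handle and catch knob in one; turns stiffly (0.2 N m). The catch holds over its middle 70 degrees of turn, so 75 to 90 degrees either way frees it.
- stone_18: Whetstone (sharpening stone), a plain two-layer block, dark grey one side and pale the other, 115 x 58 x 18 mm, 220 g; it lies flat on the worktop at first. Origin at its centre; its x axis runs along the 115 mm, y along the 58 mm, z through the thickness. Either end and either face may be up or forward. It is absent in some starts.
- stone_20: Whetstone (sharpening stone), a plain two-layer block, dark grey one side and pale the other, 115 x 58 x 20 mm, 240 g; it lies flat on the worktop at first. Origin at its centre; its x axis runs along the 115 mm, y along the 58 mm, z through the thickness. Either end and either face may be up or forward. It is absent in some starts.
- stone_22: Whetstone (sharpening stone), a plain two-layer block, dark grey one side and pale the other, 115 x 58 x 22 mm, 260 g; it lies flat on the worktop at first. Origin at its centre; its x axis runs along the 115 mm, y along the 58 mm, z through the thickness. Either end and either face may be up or forward. It is absent in some starts.
- stone_25: Whetstone (sharpening stone), a plain two-layer block, dark grey one side and pale the other, 115 x 58 x 25 mm, 300 g; it lies flat on the worktop at first. Origin at its centre; its x axis runs along the 115 mm, y along the 58 mm, z through the thickness. Either end and either face may be up or forward. It is absent in some starts.
- tumbler: Drinking glass, 81 mm across and 91 mm tall, standing at the right of the stones; origin at the middle of its underside. To be left alone.
- bowl: Small white china bowl, 124 mm across and 56 mm tall, beyond the stones; origin at the middle of its underside. To be left alone.
- mug: Blue mug, 82 mm across and 91 mm tall, at the left of the rack; origin at its underside, under about the middle of its 114 mm length over the handle. To be left alone.
There are look-alikes about, which are no part of the job. What is shaped like the stone_20 but green is not meant.

How it is judged:
By the outcome, as a careful person would: the job done as asked, in the order asked, and still so for the second after the job is handed in, with the robot touching nothing.
Of stone_18, stone_20, stone_22, stone_25 only 3 to 4 are there at a start; the rules pass over those that are not, and their reading is None.
At some moment in a run one of stone_18, stone_20, stone_22, stone_25 may be knocked a few centimetres aside while the robot is not near it.
Once in a run the grip may slacken for a moment while it holds something.
It also fails if it takes over 210 s, if anything falls off the work surface, if the arm or the gripper's body presses on something with over 40 N, if the wrist force passes 120 N, or if a joint passes its speed limit or range.

## Working session

There is one attempt and no reset: what is moved stays moved. The work goes in short steps, Python scripts to look and compute and a tool call to move; the robot and the scene stay as the last step left them, time stands still between calls to the robot, and variables do not carry over. Pictures are saved under pics/ and viewed, and the job is handed in when it is done.

Besides the shell and the picture viewer there is one more tool, called by a JSON object that holds its "api" and its "payload". carry_out: Moves the arm, as the interface text tells. Its arguments: {"type":"object","properties":{"commands":{"type":"array"},"grip_force":{"type":"number"}},"required":["commands"]}

```bash
ls; mkdir -p pics
python3 - <<'E'
from bench import ctrl, get_image, camera_info
import cv2
print(ctrl.get_state())
for n in("scene","top","wrist"):
    c=camera_info(n);print(n,c)
    cv2.imwrite(f"pics/{n}0.png",get_image(n)[:,:,::-1])
E
```

```text
pics
{'time': 0.0, 'joint_positions': array([ 1.28809648,  0.32183628, -0.07007883,  1.45167051,  0.02256118,
        1.37079006, -0.05691713]), 'qd': array([ 0.00090828,  0.00095742, -0.00171534, -0.00026926,  0.00316272,
       -0.00101722,  0.00013274]), 'joint_torque': array([-4.22207868e-04, -4.91284204e+01, -4.04277295e-01, -3.12526238e+01,
       -6.41124928e-02,  4.37833916e-02,  1.97041340e-04]), 'position': array([ 0.18990084, -0.62106467,  0.22145508]), 'tool_rot': array([-3.10519718e+00, -4.64223804e-01,  5.40598625e-04]), 'ft_force': array([-0.24163377, -0.12870619,  0.39540634]), 'torque': array([ 0.0103851 , -0.01248337,  0.05580794]), 'grip_width': 0.9994299233948764}
scene {'intrinsics': array([[587.37068946,   0.        , 339.03444489],
       [  0.        , 587.37068946, 240.5426642 ],
       [  0.        ,   0.        ,   1.        ]]), 'k1': 0.012194206908902215, 'R': array([[-0.70816222, -0.7059462 ,  0.01209241],
       [-0.51756167,  0.50738458, -0.68897809],
       [ 0.48024596, -0.49416682, -0.72468129]]), 't': array([0.23718092, 0.36867417, 1.28865875])}
top {'intrinsics': array([[450.62582438,   0.        , 325.03196589],
       [  0.        , 450.62582438, 243.57213608],
       [  0.        ,   0.        ,   1.        ]]), 'k1': -0.051988456105260115, 'R': array([[ 1.34583384e-02, -9.99905729e-01,  2.72146636e-03],
       [-9.89490095e-01, -1.37099380e-02, -1.43949263e-01],
       [ 1.43973004e-01, -7.55546113e-04, -9.89581327e-01]]), 't': array([-0.12506767,  0.50175166,  1.08445079])}
wrist {'intrinsics': array([[402.39555205,   0.        , 315.60566411],
       [  0.        , 402.39555205, 236.5871177 ],
       [  0.        ,   0.        ,   1.        ]]), 'k1': -0.04035782851876536, 'R': array([[ 0.29315126, -0.95605959, -0.00352054],
       [-0.91811319, -0.28253936,  0.27792026],
       [-0.26670302, -0.07824042, -0.9605977 ]]), 't': array([-0.64902238, -0.03526161,  0.39067523])}
```

View pics/top0.png

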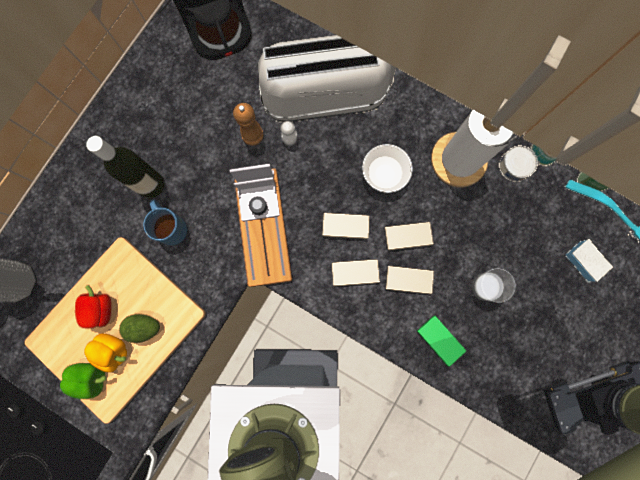

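View pics/scene0.png

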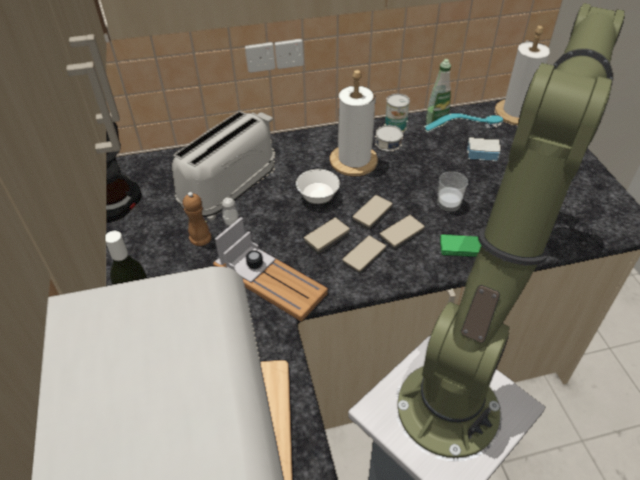

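View pics/wrist0.png

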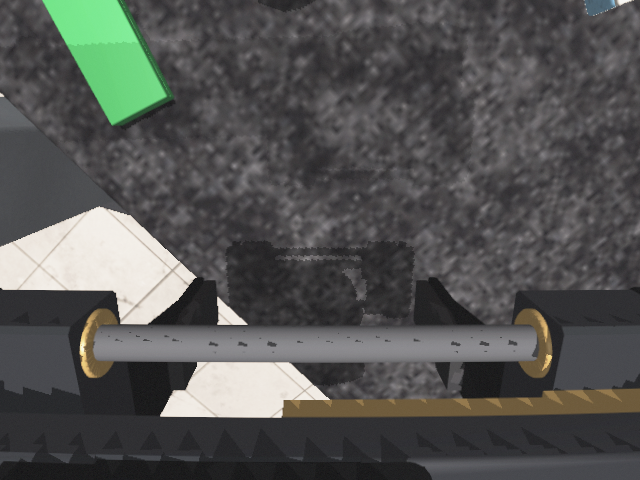

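The top view shows four pale stones at (346,226), (409,236), (356,273) and (410,280). The look-alikes are the green block at (442,341) and the white/blue sponge at (590,260), and I'm leaving both. The rack is at (262,225), with the fixed plate at the top and the knob at (258,205). The mug is at (165,228), the bowl at (386,169) and the glass at (494,286).

```bash
cat > h.py <<'E'
import numpy as np, cv2
from scipy.spatial.transform import Rotation as Ro
from bench import ctrl, get_image, camera_info
def dist(c): return np.array([c['k1'],0,0,0.])
def pix2w(c,uv,z):
    uv=np.atleast_2d(np.array(uv,float))
    n=cv2.undistortPoints(uv[:,None],c['intrinsics'],dist(c))[:,0]
    d=np.c_[n,np.ones(len(n))]@c['R']; o=-c['R'].T@c['t']
    return o+d*((z-o[2])/d[:,2])[:,None]
def w2pix(c,X):
    X=np.atleast_2d(np.array(X,float))
    return cv2.projectPoints(X,cv2.Rodrigues(c['R'])[0],c['t'],c['intrinsics'],dist(c))[0][:,0]
def tool(): 
    s=ctrl.get_state(); return s['position'],Ro.from_rotvec(s['tool_rot']).as_matrix()
def stones(img,c,z=0.021,vmin=170):
    hsv=cv2.cvtColor(img,cv2.COLOR_RGB2HSV)
    m=((hsv[...,2]>vmin)&(hsv[...,1]<70)).astype(np.uint8)
    cs,_=cv2.findContours(m,cv2.RETR_EXTERNAL,cv2.CHAIN_APPROX_NONE)
    out=[]
    for k in cs:
        if cv2.contourArea(k)<300: continue
        p=pix2w(c,k[:,0],z)[:,:2]
        (cx,cy),(w,h),a=cv2.minAreaRect((p*1000).astype(np.float32))
        if w<h: w,h,a=h,w,a+90
        out.append((cx,cy,w,h,a,k[:,0].mean(0)))
    return out
E
python3 - <<'E'
from h import *
c=camera_info('top');im=cv2.imread('pics/top0.png')[:,:,::-1].copy()
for s in stones(im,c): 
    if 80<s[2]<140: print([round(x,1) for x in s[:5]],s[5].round())
p,R=tool(); w=camera_info('wrist'); print('tool R',R.round(2)); print('cam in tool',(R.T@(-w['R'].T@w['t']-p)).round(3),(R.T@w['R'].T).round(2))
x=im[140:300,210:310]; cv2.imwrite('pics/rk.png',cv2.resize(x,None,fx=5,fy=5,interpolation=cv2.INTER_CUBIC)[:,:,::-1][:600*2])
x=im[200:300,310:450]; cv2.imwrite('pics/st.png',cv2.resize(x,None,fx=5,fy=5,interpolation=cv2.INTER_CUBIC)[:,:,::-1])
E
```

```text
[418.2, -330.5, 114.4, 57.0, 84.4] [409. 279.]
[434.9, -194.5, 115.5, 56.9, 94.9] [355. 272.]
[473.4, -803.6, 95.3, 60.8, 39.0] [592. 259.]
[530.1, -329.7, 114.8, 57.2, 97.5] [408. 235.]
[554.2, -169.4, 116.2, 57.5, 87.5] [345. 225.]
[608.5, 54.3, 97.9, 77.7, 99.4] [258. 203.]
[731.4, -628.2, 87.9, 82.6, 34.3] [521. 160.]
[707.8, -276.4, 127.8, 127.0, 44.5] [387. 168.]
[811.7, -541.7, 122.1, 73.0, 60.2] [487. 130.]
[1051.6, -752.5, 97.6, 37.7, 149.7] [557.  51.]
tool R [[ 0.96  0.29 -0.  ]
 [ 0.29 -0.96  0.  ]
 [-0.   -0.   -1.  ]]
cam in tool [ 0.075  0.001 -0.161] [[ 0.   -0.96 -0.28]
 [ 1.    0.   -0.  ]
 [ 0.   -0.28  0.96]]
```

```bash
python3 -c "
import cv2;x=cv2.imread('pics/rk.png');print(x.shape);cv2.imwrite('pics/rk2.png',cv2.resize(x,(375,600)))"
```

```text
(800, 500, 3)
```

View pics/st.png

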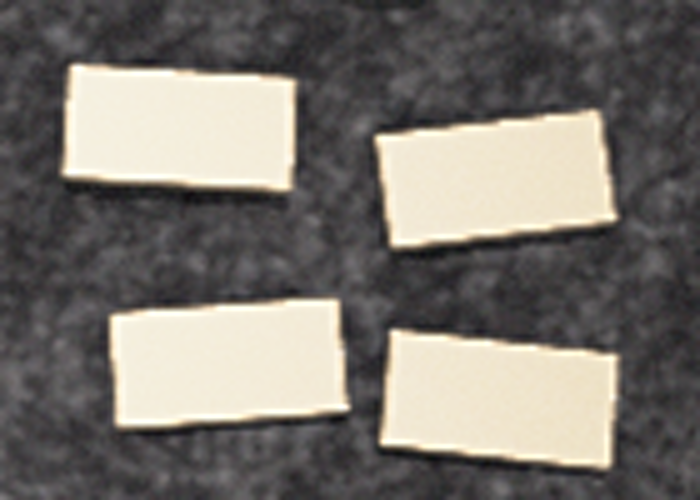

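View pics/rk2.png

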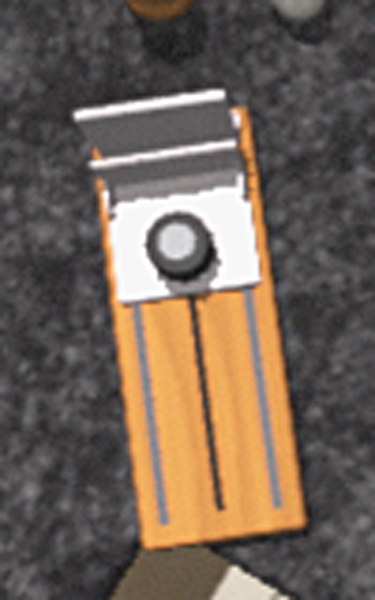

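Run:
```python
from h import *
from scipy.optimize import least_squares
c=camera_info('top')
f=3.75
obs=[((142,547),(-147,55,24)),((305,527),(-147,-55,24)),((75,112),(123,48,124)),((223,93),(123,-48,124)),((90,164),(103,48,84)),((240,147),(103,-48,84)),((178,240),(47,0,68)),((245,108),(147,-55,24))]
uv=np.array([(u/f+210,v/f+140) for (u,v),_ in obs]);X=np.array([o[1] for o in obs])/1000.
def T(p): 
    cs,sn=np.cos(p[2]),np.sin(p[2]); return X@np.array([[cs,-sn,0],[sn,cs,0],[0,0,1]]).T+[p[0],p[1],0]
r=least_squares(lambda p:(w2pix(c,T(p))-uv).ravel(),[.57,.05,.1],loss='soft_l1')
print(r.x,np.degrees(r.x[2]));print((w2pix(c,T(r.x))-uv).round(1))
th=r.x[2];ex=np.array([np.cos(th),np.sin(th)])
print('knob',r.x[:2]+ex*.047,'fixed',r.x[:2]+ex*.12)
```

```text
[0.54734497 0.04162942 0.15898953] 9.109429160300015
[[-0.3  1.2]
 [ 0.1  0.1]
 [-0.3  0.7]
 [ 0.7  0. ]
 [ 0.  -0.3]
 [-0.9 -1.4]
 [-0.2  0.3]
 [ 0.9 -1. ]]
knob [0.59375219 0.04907048] fixed [0.6658315  0.06062788]
```

```bash
cat >> h.py <<'E'
RX,RY,TH=0.5473,0.0416,0.159
EX=np.array([np.cos(TH),np.sin(TH),0]);EY=np.array([-np.sin(TH),np.cos(TH),0])
def rk(x,y,z): return np.array([RX,RY,0])+EX*x+EY*y+np.array([0,0,z])
def Rt(yaw,tilt=0):
    "tool x at yaw (deg), tool z down; tilt>0 points tool z toward tool-x heading"
    y=np.radians(yaw); R=np.array([[np.cos(y),np.sin(y),0],[np.sin(y),-np.cos(y),0],[0,0,-1]])
    return R@Ro.from_rotvec([0,np.radians(tilt),0]).as_matrix()
def go(P,R):
    p,R0=tool(); d=R0.T@(np.array(P)-p); r=Ro.from_matrix(R0.T@R).as_rotvec()
    n=max(np.linalg.norm(d)/.0625,np.degrees(np.linalg.norm(r))/10.7)
    print('tx %.4f ty %.4f tz %.4f rx %.3f ry %.3f rz %.3f rows %.1f'%(*d,*r,n))
def st():
    s=ctrl.get_state();p,R=tool();print('t',round(s['time'],2),'p',p.round(4),'yaw %.1f tilt %.1f'%(np.degrees(np.arctan2(R[1,0],R[0,0])),np.degrees(np.arctan2(np.linalg.norm(R[:2,2]),-R[2,2]))),'z',R[:,2].round(3),'F',s['ft_force'].round(1),'g',round(s['grip_width'],3),'q',s['joint_positions'].round(2))
def pic(n,f): cv2.imwrite(f'pics/{f}.png',get_image(n)[:,:,::-1])
E
python3 - <<'E'
from h import *
print(Rt(9.1,30)[:,2]); go([.45,-.1,.24],Rt(9.1)); go([.594,.049,.2],Rt(9.1))
E
```

```text
[ 0.4937069   0.07907903 -0.8660254 ]
tx 0.4011 ty -0.4223 tz -0.0177 rx -0.002 ry 0.000 rz 0.138 rows 9.3
tx 0.5824 ty -0.5227 tz 0.0224 rx -0.002 ry 0.000 rz 0.138 rows 12.5
```

{"api": "carry_out", "payload": {"commands": [{"tx": 0.4,"ty": -0.42,"tz": -0.018,"rz": 0.138,"jaw": 1},{"tx": 0.4,"ty": -0.42,"tz": -0.018,"rz": 0.138,"jaw": 1},{"tx": 0.4,"ty": -0.42,"tz": -0.018,"rz": 0.138,"jaw": 1},{"tx": 0.4,"ty": -0.42,"tz": -0.018,"rz": 0.138,"jaw": 1},{"tx": 0.4,"ty": -0.42,"tz": -0.018,"rz": 0.138,"jaw": 1},{"tx": 0.4,"ty": -0.42,"tz": -0.018,"rz": 0.138,"jaw": 1},{"tx": 0.4,"ty": -0.42,"tz": -0.018,"rz": 0.138,"jaw": 1},{"tx": 0.4,"ty": -0.42,"tz": -0.018,"rz": 0.138,"jaw": 1},{"tx": 0.582,"ty": -0.523,"tz": 0.022,"rz": 0.138,"jaw": 1},{"tx": 0.582,"ty": -0.523,"tz": 0.022,"rz": 0.138,"jaw": 1},{"tx": 0.582,"ty": -0.523,"tz": 0.022,"rz": 0.138,"jaw": 1},{"tx": 0.582,"ty": -0.523,"tz": 0.022,"rz": 0.138,"jaw": 1}]}}

```text
invalid input
```

Run:
```python
from h import *
st(); pic('wrist','w1');go([.594,.049,.2],Rt(9.1))
```

```text
t 0.15 p [ 0.1899 -0.6212  0.2217] yaw 17.0 tilt 0.1 z [-0.001  0.001 -1.   ] F [-0.3 -0.5 -0.6] g 1.001 q [ 1.29  0.32 -0.07  1.45  0.02  1.37 -0.06]
tx 0.5824 ty -0.5228 tz 0.0224 rx -0.001 ry 0.000 rz 0.138 rows 12.5
```

View pics/w1.png

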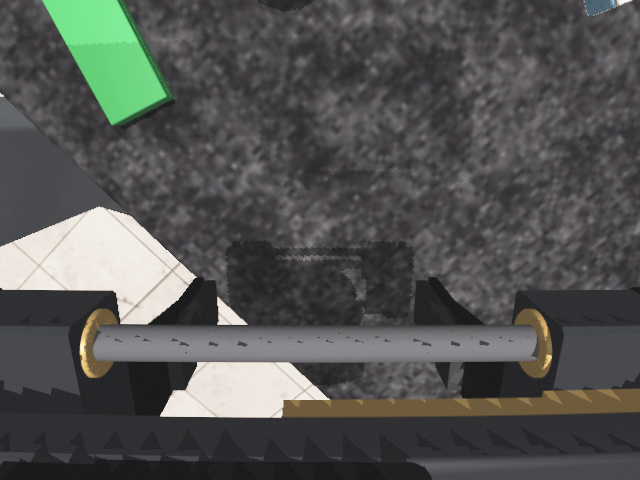

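{"api": "carry_out", "payload": {"commands": [{"tx": 0.4,"ty": -0.42,"tz": -0.018,"rx": 0,"ry": 0,"rz": 0.138,"jaw": 1},{"tx": 0.4,"ty": -0.42,"tz": -0.018,"rx": 0,"ry": 0,"rz": 0.138,"jaw": 1},{"tx": 0.4,"ty": -0.42,"tz": -0.018,"rx": 0,"ry": 0,"rz": 0.138,"jaw": 1},{"tx": 0.4,"ty": -0.42,"tz": -0.018,"rx": 0,"ry": 0,"rz": 0.138,"jaw": 1},{"tx": 0.4,"ty": -0.42,"tz": -0.018,"rx": 0,"ry": 0,"rz": 0.138,"jaw": 1},{"tx": 0.4,"ty": -0.42,"tz": -0.018,"rx": 0,"ry": 0,"rz": 0.138,"jaw": 1},{"tx": 0.4,"ty": -0.42,"tz": -0.018,"rx": 0,"ry": 0,"rz": 0.138,"jaw": 1},{"tx": 0.4,"ty": -0.42,"tz": -0.018,"rx": 0,"ry": 0,"rz": 0.138,"jaw": 1},{"tx": 0.58,"ty": -0.52,"tz": 0.022,"rx": 0,"ry": 0,"rz": 0.138,"jaw": 1},{"tx": 0.58,"ty": -0.52,"tz": 0.022,"rx": 0,"ry": 0,"rz": 0.138,"jaw": 1},{"tx": 0.58,"ty": -0.52,"tz": 0.022,"rx": 0,"ry": 0,"rz": 0.138,"jaw": 1},{"tx": 0.58,"ty": -0.52,"tz": 0.022,"rx": 0,"ry": 0,"rz": 0.138,"jaw": 1}]}}

```text
time: 1.7
position: [0.5712, 0.0188, 0.2052]
tool_rot: [3.131, 0.248, 0.001]
ft_force: [-0.3, -1.0, 0.2]
grip_width: 0.999
```

Run:
```python
from h import *
st(); pic('wrist','w2');go([.594,.049,.2],Rt(9.1))
```

```text
t 1.7 p [0.5712 0.0188 0.2052] yaw 9.0 tilt 0.1 z [ 0.001 -0.001 -1.   ] F [-0.3 -1.   0.2] g 0.999 q [ 0.56  0.23 -0.73  1.66  0.16  1.32 -1.61]
tx 0.0231 ty -0.0169 tz 0.0033 rx -0.009 ry -0.003 rz 0.008 rows 0.5
```

View pics/w2.png

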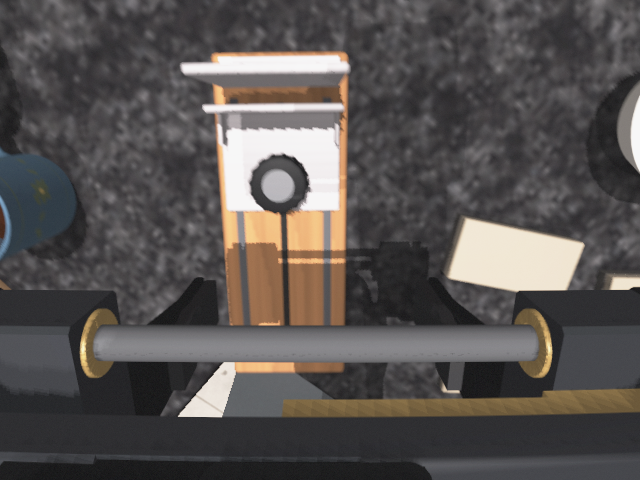

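Run:
```python
from h import *
from scipy.optimize import least_squares
c=camera_info('top'); w=camera_info('wrist')
f=3.75
obs=[((142,547),(-147,55,24)),((305,527),(-147,-55,24)),((75,112),(123,48,124)),((223,93),(123,-48,124)),((90,164),(103,48,84)),((240,147),(103,-48,84)),((178,240),(47,0,68)),((245,108),(147,-55,24))]
uv=np.array([(u/f+210,v/f+140) for (u,v),_ in obs]);X=np.array([o[1] for o in obs])/1000.
ow=[((183,66),(123,48,124)),((349,65),(123,-48,124)),((204,107),(103,48,84)),((344,106),(103,-48,84)),((277.5,185),(47,0,68)),((228,210),(20,48,33)),((340,210),(20,-48,33))]
uw=np.array([o[0] for o in ow],float);Xw=np.array([o[1] for o in ow])/1000.
def T(p,X): 
    cs,sn=np.cos(p[2]),np.sin(p[2]); return X@np.array([[cs,-sn,0],[sn,cs,0],[0,0,1]]).T+[p[0],p[1],0]
g=lambda p:np.r_[2.*(w2pix(c,T(p,X))-uv).ravel(),(w2pix(w,T(p,Xw))-uw).ravel()]
for G in (g,lambda p:g(p)[16:]):
    r=least_squares(G,[.57,.05,.1],loss='soft_l1')
    print(r.x,np.degrees(r.x[2]));print(g(r.x).reshape(-1,2).round(1).tolist())
    th=r.x[2];ex=np.array([np.cos(th),np.sin(th)]); print('knob',r.x[:2]+ex*.047)
print(pix2w(w,[(277.5,185)],.068))
```

```text
[0.55149185 0.05178188 0.17393783] 9.965903293524175
[[-6.7, -0.8], [-6.2, -4.1], [-10.4, -1.2], [-8.8, -3.8], [-9.3, -3.3], [-11.4, -6.6], [-9.0, -2.7], [-7.8, -5.5], [-0.9, 2.1], [4.0, 1.0], [0.4, 0.4], [3.7, -0.0], [2.9, 1.2], [0.7, 1.9], [2.3, 1.4]]
knob [0.59778266 0.0599158 ]
[0.55189688 0.05368608 0.16949847] 9.711547090657366
[[-8.8, -1.2], [-8.2, -4.2], [-11.6, -1.8], [-9.9, -4.1], [-10.5, -3.9], [-12.5, -6.8], [-10.4, -3.1], [-8.7, -5.7], [-3.2, 0.4], [1.7, 0.0], [-1.7, -1.1], [1.7, -0.8], [0.7, 0.2], [-1.4, 0.8], [0.2, 0.8]]
knob [0.59822334 0.06161442]
[[0.59829851 0.06217882 0.068     ]]
```

{"api": "carry_out", "payload": {"commands": [{"tx": 0,"ty": 0,"tz": 0,"rx": 0,"ry": 0,"rz": 0,"jaw": 1},{"tx": 0,"ty": 0,"tz": 0,"rx": 0,"ry": 0,"rz": 0,"jaw": 1}]}}

```text
time: 2.0
position: [0.5697, 0.0162, 0.2051]
tool_rot: [3.131, 0.247, -0.001]
ft_force: [-0.2, -0.4, -0.4]
grip_width: 1.001
```

Run:
```python
from h import *
st(); 
import json
w=camera_info('wrist');pic('wrist','w3');np.savez('w3.npz',**w); st();go([.594,.049,.2],Rt(9.1))
print(w2pix(w,[rk(.123,.048,.124),rk(.123,-.048,.124),rk(.103,.048,.084),rk(.103,-.048,.084),rk(.047,0,.068)]).round())
```

```text
t 2.0 p [0.5697 0.0162 0.2051] yaw 9.0 tilt 0.1 z [-0.001 -0.001 -1.   ] F [-0.2 -0.4 -0.4] g 1.001 q [ 0.56  0.23 -0.73  1.66  0.16  1.32 -1.61]
t 2.05 p [0.5698 0.0158 0.2054] yaw 9.0 tilt 0.1 z [ 0.    -0.001 -1.   ] F [ 0.9 -0.1  0.2] g 1.005 q [ 0.56  0.23 -0.73  1.66  0.16  1.32 -1.61]
tx 0.0291 ty -0.0290 tz 0.0054 rx 0.001 ry 0.000 rz -0.002 rows 0.7
[[179.  67.]
 [349.  66.]
 [201. 106.]
 [344. 106.]
 [277. 185.]]
```

View pics/w3.png

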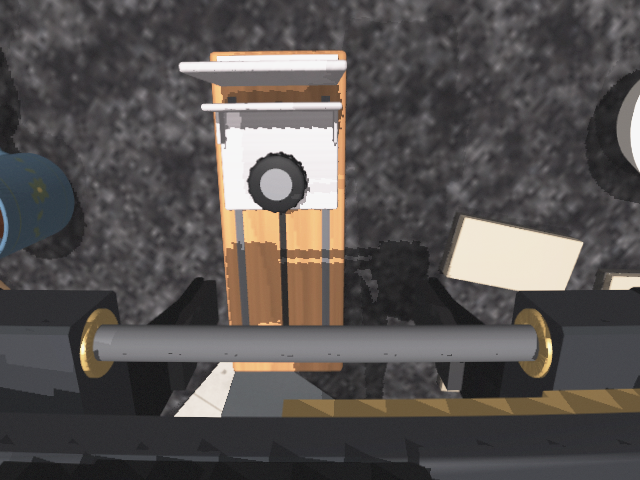

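{"api": "carry_out", "payload": {"commands": [{"tx": 0,"ty": -0.029,"tz": 0,"rx": 0,"ry": 0.4,"rz": 0,"jaw": 1},{"tx": 0,"ty": -0.029,"tz": 0,"rx": 0,"ry": 0.4,"rz": 0,"jaw": 1},{"tx": 0,"ty": -0.029,"tz": 0,"rx": 0,"ry": 0.8,"rz": 0,"jaw": 1},{"tx": 0,"ty": -0.029,"tz": 0,"rx": 0,"ry": 0.8,"rz": 0,"jaw": 1},{"tx": 0,"ty": -0.029,"tz": 0,"rx": 0,"ry": 1.2,"rz": 0,"jaw": 1},{"tx": 0,"ty": -0.029,"tz": 0,"rx": 0,"ry": 1.2,"rz": 0,"jaw": 1},{"tx": 0,"ty": -0.029,"tz": 0,"rx": 0,"ry": 1.2,"rz": 0,"jaw": 1}]}}

```text
time: 2.92
position: [0.5876, 0.0713, 0.2136]
tool_rot: [-2.706, -0.277, -1.31]
ft_force: [0.4, 1.4, -0.1]
grip_width: 1.003
```

Run:
```python
from h import *
st(); pic('scene','s3')
```

```text
t 2.92 p [0.5876 0.0713 0.2136] yaw 10.3 tilt 51.9 z [ 0.764  0.189 -0.617] F [ 0.4  1.4 -0.1] g 1.003 q [ 0.13 -0.3  -0.19  2.39 -0.91  0.23 -0.64]
```

View pics/s3.png

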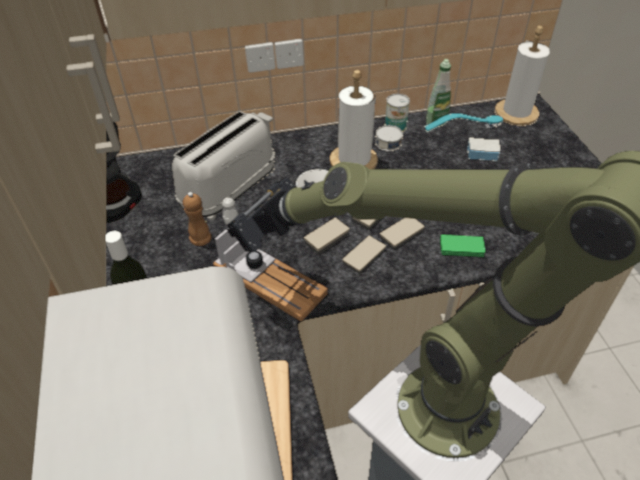

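Run:
```python
from h import *
go([.5937,.0491,.16],Rt(9.1));
```

```text
tx -0.0413 ty 0.0240 tz 0.0334 rx -0.056 ry -0.906 rz 0.041 rows 4.9
```

{"api": "carry_out", "payload": {"commands": [{"tx": -0.0,"ty": 0.024,"tz": 0.0,"rx": -0.056,"ry": -0.9,"rz": 0.04,"jaw": 1},{"tx": -0.0,"ty": 0.024,"tz": 0.0,"rx": -0.056,"ry": -0.9,"rz": 0.04,"jaw": 1},{"tx": -0.0,"ty": 0.024,"tz": 0.0,"rx": -0.056,"ry": -0.9,"rz": 0.04,"jaw": 1},{"tx": -0.0,"ty": 0.024,"tz": 0.0,"rx": -0.056,"ry": -0.9,"rz": 0.04,"jaw": 1},{"tx": -0.0,"ty": 0.024,"tz": 0.0,"rx": -0.056,"ry": -0.9,"rz": 0.04,"jaw": 1},{"tx": -0.0,"ty": 0.024,"tz": 0.0,"rx": -0.056,"ry": -0.9,"rz": 0.04,"jaw": 1},{"tx": -0.0,"ty": 0.024,"tz": 0.0,"rx": -0.056,"ry": -0.9,"rz": 0.04,"jaw": 1}]}}

```text
time: 3.85
position: [0.5947, 0.0463, 0.2123]
tool_rot: [3.13, 0.245, 0.002]
ft_force: [-0.1, 0.0, 0.1]
grip_width: 0.999
```

Run:
```python
from h import *
st();go([.5937,.0491,.1],Rt(9.1));
```

```text
t 3.85 p [0.5947 0.0463 0.2123] yaw 9.0 tilt 0.2 z [ 0.002 -0.002 -1.   ] F [-0.1  0.   0.1] g 0.999 q [ 0.49  0.29 -0.73  1.59  0.2   1.34 -1.69]
tx -0.0007 ty -0.0032 tz 0.1123 rx 0.003 ry -0.001 rz -0.002 rows 1.8
```

{"api": "carry_out", "payload": {"commands": [{"tx": -0.0007,"ty": -0.003,"tz": 0.05,"rx": 0,"ry": 0,"rz": -0.002,"jaw": 1},{"tx": -0.0007,"ty": -0.003,"tz": 0.1,"rx": 0,"ry": 0,"rz": -0.002,"jaw": 1},{"tx": -0.0007,"ty": -0.003,"tz": 0.13,"rx": 0,"ry": 0,"rz": -0.002,"jaw": 1},{"tx": -0.0007,"ty": -0.003,"tz": 0.155,"rx": 0,"ry": 0,"rz": -0.002,"jaw": 1},{"tx": -0.0007,"ty": -0.003,"tz": 0.172,"rx": 0,"ry": 0,"rz": -0.002,"jaw": 1},{"tx": -0.0007,"ty": -0.003,"tz": 0.172,"rx": 0,"ry": 0,"rz": -0.002,"jaw": 1}]}}

```text
time: 4.6
position: [0.5918, 0.0498, 0.0402]
tool_rot: [3.129, 0.253, 0.001]
ft_force: [0.1, 0.4, -0.6]
grip_width: 0.999
```

{"api": "carry_out", "payload": {"commands": [{"tx": 0,"ty": 0,"tz": 0,"rx": 0,"ry": 0,"rz": 0,"jaw": 0.3},{"tx": 0,"ty": 0,"tz": 0,"rx": 0,"ry": 0,"rz": 0,"jaw": 0.3},{"tx": 0,"ty": 0,"tz": 0,"rx": 0,"ry": 0,"rz": 0,"jaw": 0.3},{"tx": 0,"ty": 0,"tz": 0,"rx": 0,"ry": 0,"rz": 0,"jaw": 0.3}], "grip_force": 50}}

```text
time: 5.1
position: [0.5929, 0.0512, 0.0408]
tool_rot: [3.13, 0.255, 0.003]
ft_force: [-0.5, -0.6, 0.5]
grip_width: 0.631
```

Run:
```python
from h import *
st();pic('wrist','w4')
```

```text
t 5.1 p [0.5929 0.0512 0.0408] yaw 9.3 tilt 0.1 z [ 0.002 -0.001 -1.   ] F [-0.5 -0.6  0.5] g 0.631 q [ 0.43  0.45 -0.68  1.77  0.32  1.04 -1.78]
```

View pics/w4.png

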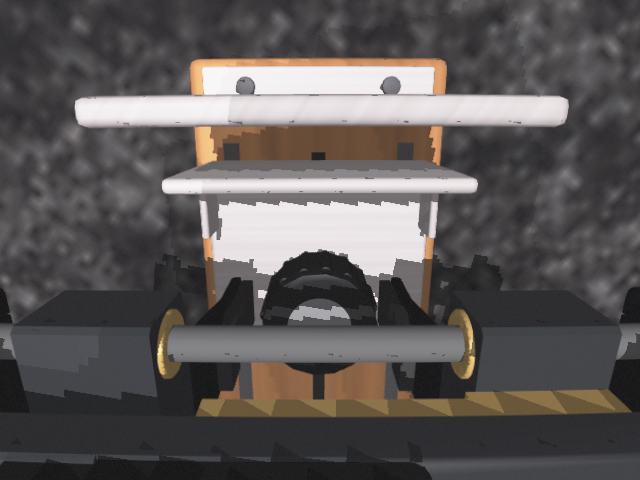

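{"api": "carry_out", "payload": {"commands": [{"tx": 0,"ty": 0,"tz": 0,"rx": 0,"ry": 0,"rz": 0,"jaw": 0.3},{"tx": 0,"ty": 0,"tz": 0,"rx": 0,"ry": 0,"rz": 0,"jaw": 0.3},{"tx": 0,"ty": 0,"tz": 0,"rx": 0,"ry": 0,"rz": 0,"jaw": 0.3}], "grip_force": 50}}

```text
time: 5.52
position: [0.5929, 0.05, 0.0406]
tool_rot: [3.129, 0.254, 0.002]
ft_force: [0.1, -3.8, 1.7]
grip_width: 0.5
```

{"api": "carry_out", "payload": {"commands": [{"tx": -0.003,"ty": 0,"tz": 0,"rx": 0,"ry": 0,"rz": 0,"jaw": 0.3},{"tx": -0.006,"ty": 0,"tz": 0,"rx": 0,"ry": 0,"rz": 0,"jaw": 0.3},{"tx": -0.006,"ty": 0,"tz": 0,"rx": 0,"ry": 0,"rz": 0,"jaw": 0.3}], "grip_force": 50}}

```text
time: 5.9
position: [0.59, 0.0496, 0.0406]
tool_rot: [3.131, 0.254, 0.013]
ft_force: [9.9, -3.0, -7.2]
grip_width: 0.495
```

{"api": "carry_out", "payload": {"commands": [{"tx": -0.003,"ty": 0,"tz": 0,"rx": 0,"ry": 0,"rz": 0,"jaw": 0.3},{"tx": -0.006,"ty": 0,"tz": 0,"rx": 0,"ry": 0,"rz": 0,"jaw": 0.3},{"tx": -0.006,"ty": 0,"tz": 0,"rx": 0,"ry": 0,"rz": 0,"jaw": 0.3}]}}

```text
time: 6.28
position: [0.5893, 0.0495, 0.0408]
tool_rot: [-3.129, -0.254, -0.031]
ft_force: [23.9, -0.3, -21.2]
grip_width: 0.493
```

{"api": "carry_out", "payload": {"commands": [{"tx": 0.0105,"ty": 0,"tz": 0,"rx": 0,"ry": 0,"rz": 0,"jaw": 0.3},{"tx": 0.0105,"ty": 0,"tz": 0,"rx": 0,"ry": 0,"rz": 0,"jaw": 0.65},{"tx": 0.0105,"ty": 0,"tz": 0,"rx": 0,"ry": 0,"rz": 0,"jaw": 0.65},{"tx": 0.0105,"ty": 0,"tz": 0,"rx": 0,"ry": 0,"rz": -0.19,"jaw": 0.65},{"tx": 0.0105,"ty": 0,"tz": 0,"rx": 0,"ry": 0,"rz": -0.38,"jaw": 0.65},{"tx": 0.0105,"ty": 0,"tz": 0,"rx": 0,"ry": 0,"rz": -0.38,"jaw": 0.65},{"tx": 0.0105,"ty": 0,"tz": 0,"rx": 0,"ry": 0,"rz": -0.38,"jaw": 0.3},{"tx": 0.0105,"ty": 0,"tz": 0,"rx": 0,"ry": 0,"rz": -0.38,"jaw": 0.3},{"tx": 0.0105,"ty": 0,"tz": 0,"rx": 0,"ry": 0,"rz": -0.38,"jaw": 0.3},{"tx": 0.0105,"ty": 0,"tz": 0,"rx": 0,"ry": 0,"rz": -0.38,"jaw": 0.3}], "grip_force": 60}}

```text
time: 7.52
position: [0.5921, 0.0489, 0.0405]
tool_rot: [3.024, 0.837, 0.003]
ft_force: [3.1, -4.8, -2.0]
grip_width: 0.495
```

Run:
```python
from h import *
st();go(rk(.047,0,.04),Rt(9.1+22+2))
```

```text
t 7.53 p [0.5921 0.0489 0.0405] yaw 31.0 tilt 0.2 z [ 0.003 -0.003 -1.   ] F [ 3.1 -4.8 -2. ] g 0.495 q [ 0.49  0.47 -0.75  1.77  0.36  1.05 -1.43]
tx 0.0014 ty 0.0007 tz 0.0005 rx 0.004 ry -0.001 rz -0.037 rows 0.2
```

Turn it +44°.

{"api": "carry_out", "payload": {"commands": [{"tx": 0,"ty": 0,"tz": 0,"rx": 0,"ry": 0,"rz": 0.18,"jaw": 0.3},{"tx": 0,"ty": 0,"tz": 0,"rx": 0,"ry": 0,"rz": 0.36,"jaw": 0.3},{"tx": 0,"ty": 0,"tz": 0,"rx": 0,"ry": 0,"rz": 0.54,"jaw": 0.3},{"tx": 0,"ty": 0,"tz": 0,"rx": 0,"ry": 0,"rz": 0.76,"jaw": 0.3},{"tx": 0,"ty": 0,"tz": 0,"rx": 0,"ry": 0,"rz": 0.76,"jaw": 0.3},{"tx": 0,"ty": 0,"tz": 0,"rx": 0,"ry": 0,"rz": 0.76,"jaw": 0.3}]}}

```text
time: 8.28
position: [0.5916, 0.0508, 0.0405]
tool_rot: [3.123, -0.338, 0.003]
ft_force: [3.8, -1.6, -2.9]
grip_width: 0.488
```

Run:
```python
from h import *
st();print(ctrl.get_state()['torque'])
```

```text
t 8.28 p [0.5916 0.0508 0.0405] yaw -12.3 tilt 0.1 z [ 0.002 -0.001 -1.   ] F [ 3.8 -1.6 -2.9] g 0.488 q [ 0.37  0.43 -0.61  1.77  0.28  1.03 -2.13]
[-0.30999005 -0.77919797 -0.09554832]
```

{"api": "carry_out", "payload": {"commands": [{"tx": 0,"ty": 0,"tz": 0,"rx": 0,"ry": 0,"rz": 0,"jaw": 0.65},{"tx": 0,"ty": 0,"tz": 0,"rx": 0,"ry": 0,"rz": 0,"jaw": 0.65},{"tx": 0,"ty": 0,"tz": 0,"rx": 0,"ry": 0,"rz": -0.18,"jaw": 0.65},{"tx": 0,"ty": 0,"tz": 0,"rx": 0,"ry": 0,"rz": -0.36,"jaw": 0.65},{"tx": 0,"ty": 0,"tz": 0,"rx": 0,"ry": 0,"rz": -0.54,"jaw": 0.65},{"tx": 0,"ty": 0,"tz": 0,"rx": 0,"ry": 0,"rz": -0.76,"jaw": 0.65},{"tx": 0,"ty": 0,"tz": 0,"rx": 0,"ry": 0,"rz": -0.76,"jaw": 0.65},{"tx": 0,"ty": 0,"tz": 0,"rx": 0,"ry": 0,"rz": -0.76,"jaw": 0.3},{"tx": 0,"ty": 0,"tz": 0,"rx": 0,"ry": 0,"rz": -0.76,"jaw": 0.3},{"tx": 0,"ty": 0,"tz": 0,"rx": 0,"ry": 0,"rz": -0.76,"jaw": 0.3},{"tx": 0,"ty": 0,"tz": 0,"rx": 0,"ry": 0,"rz": -0.76,"jaw": 0.3}]}}

```text
time: 9.65
position: [0.5921, 0.049, 0.0405]
tool_rot: [3.024, 0.838, 0.003]
ft_force: [3.5, -3.9, -1.5]
grip_width: 0.496
```

{"api": "carry_out", "payload": {"commands": [{"tx": 0,"ty": 0,"tz": 0,"rx": 0,"ry": 0,"rz": 0.18,"jaw": 0.3},{"tx": 0,"ty": 0,"tz": 0,"rx": 0,"ry": 0,"rz": 0.36,"jaw": 0.3},{"tx": 0,"ty": 0,"tz": 0,"rx": 0,"ry": 0,"rz": 0.54,"jaw": 0.3},{"tx": 0,"ty": 0,"tz": 0,"rx": 0,"ry": 0,"rz": 0.7,"jaw": 0.3},{"tx": 0,"ty": 0,"tz": 0,"rx": 0,"ry": 0,"rz": 0.7,"jaw": 0.3},{"tx": 0,"ty": 0,"tz": 0,"rx": 0,"ry": 0,"rz": 0.7,"jaw": 0.3}]}}

```text
time: 10.4
position: [0.5917, 0.0506, 0.0405]
tool_rot: [3.132, -0.244, 0.004]
ft_force: [2.5, -3.2, -3.9]
grip_width: 0.496
```

Run:
```python
from h import *
st();print(ctrl.get_state()['torque']); p,R=tool(); print('local dir of -EX',R.T@(-EX))
```

```text
t 10.4 p [0.5917 0.0506 0.0405] yaw -8.9 tilt 0.1 z [ 0.002 -0.001 -1.   ] F [ 2.5 -3.2 -3.9] g 0.496 q [ 0.38  0.43 -0.62  1.77  0.29  1.03 -2.07]
[-0.46590891 -0.75805341 -0.16201263]
local dir of -EX [-0.95089985  0.30949193 -0.00205673]
```

{"api": "carry_out", "payload": {"commands": [{"tx": -0.005,"ty": 0.0015,"tz": 0,"rx": 0,"ry": 0,"rz": 0,"jaw": 0.3},{"tx": -0.0095,"ty": 0.003,"tz": 0,"rx": 0,"ry": 0,"rz": 0,"jaw": 0.3},{"tx": -0.0095,"ty": 0.003,"tz": 0,"rx": 0,"ry": 0,"rz": 0,"jaw": 0.3}]}}

```text
time: 10.78
position: [0.5808, 0.0488, 0.0405]
tool_rot: [3.13, -0.246, 0.001]
ft_force: [2.0, -3.8, -0.6]
grip_width: 0.491
```

{"api": "carry_out", "payload": {"commands": [{"tx": -0.024,"ty": 0.0078,"tz": 0,"rx": 0,"ry": 0,"rz": 0,"jaw": 0.3},{"tx": -0.048,"ty": 0.0156,"tz": 0,"rx": 0,"ry": 0,"rz": 0,"jaw": 0.3},{"tx": -0.072,"ty": 0.0234,"tz": 0,"rx": 0,"ry": 0,"rz": 0,"jaw": 0.3},{"tx": -0.096,"ty": 0.0312,"tz": 0,"rx": 0,"ry": 0,"rz": 0,"jaw": 0.3},{"tx": -0.12,"ty": 0.039,"tz": 0,"rx": 0,"ry": 0,"rz": 0,"jaw": 0.3},{"tx": -0.143,"ty": 0.0464,"tz": 0,"rx": 0,"ry": 0,"rz": 0,"jaw": 0.3},{"tx": -0.143,"ty": 0.0464,"tz": 0,"rx": 0,"ry": 0,"rz": 0,"jaw": 0.3}]}}

```text
time: 11.65
position: [0.4305, 0.0238, 0.0404]
tool_rot: [3.127, -0.247, -0.002]
ft_force: [-1.2, -7.0, 2.8]
grip_width: 0.495
```

Run:
```python
from h import *
st()
p,R=tool(); d=p-rk(.047,0,0); print(d@EX,d@EY)
```

```text
t 11.65 p [0.4305 0.0238 0.0404] yaw -9.0 tilt 0.3 z [-0.002 -0.005 -1.   ] F [-1.2 -7.   2.8] g 0.495 q [ 0.55  0.08 -0.69  2.15  0.07  0.93 -1.9 ]
-0.16517390354922687 0.000962112127267228
```

{"api": "carry_out", "payload": {"commands": [{"tx": 0,"ty": 0,"tz": 0,"rx": 0,"ry": 0,"rz": 0,"jaw": 0.7},{"tx": 0,"ty": 0,"tz": 0,"rx": 0,"ry": 0,"rz": 0,"jaw": 0.8},{"tx": 0,"ty": 0,"tz": -0.06,"rx": 0,"ry": 0,"rz": 0,"jaw": 1},{"tx": 0,"ty": 0,"tz": -0.12,"rx": 0,"ry": 0,"rz": 0,"jaw": 1},{"tx": 0,"ty": 0,"tz": -0.15,"rx": 0,"ry": 0,"rz": 0,"jaw": 1},{"tx": 0,"ty": 0,"tz": -0.15,"rx": 0,"ry": 0,"rz": 0,"jaw": 1}]}}

```text
time: 12.4
position: [0.4343, 0.0275, 0.1926]
tool_rot: [3.132, -0.244, 0.009]
ft_force: [0.0, -0.1, -0.2]
grip_width: 0.986
```

```bash
cat >> h.py <<'E'
def pickpose(cx,cy,ang,alpha=35,d=16,z=.0075):
    a=np.radians(ang); return np.array([cx/1000,cy/1000,0])+ (57.5-d)/1000*np.array([np.cos(a),np.sin(a),0])+[0,0,z]
def placepose(xoff,gap=.0,up=.0,phi=70,beta=35,d=16,z=.0075,y=0):
    f=np.radians(phi); off=np.array([-(.115-d/1000),-z]); c,s=np.cos(f),np.sin(f)
    o=np.array([off[0]*c-off[1]*s, off[0]*s+off[1]*c])
    F=np.array([.12-.115*c-xoff-gap,.024+up]); T=F-o
    return rk(T[0],y,T[1])
E
python3 - <<'E'
from h import *
st(); pic('top','t5'); c=camera_info('top'); im=cv2.imread('pics/t5.png')[:,:,::-1].copy()
for s in stones(im,c): 
    if 105<s[2]<120 and 50<s[3]<65: print([round(x,1) for x in s[:5]],s[5].round())
P=pickpose(554.2,-169.4,87.5); print(P); go(P+[0,.0,.16],Rt(87.5)); go(P+[0,.0,.1],Rt(87.5,-35)); print(placepose(0))
E
```

```text
t 12.4 p [0.4343 0.0275 0.1926] yaw -8.9 tilt 0.3 z [ 0.006 -0.001 -1.   ] F [ 0.  -0.1 -0.2] g 0.986 q [ 0.6  -0.13 -0.67  1.98 -0.08  1.26 -1.76]
[418.2, -330.5, 114.5, 57.0, 84.4] [409. 279.]
[434.9, -194.6, 115.7, 56.9, 94.9] [355. 272.]
[530.1, -330.0, 115.4, 57.3, 97.5] [409. 235.]
[554.1, -169.6, 116.6, 57.6, 87.5] [346. 225.]
[ 0.5560102 -0.1279395  0.0075   ]
tx 0.1455 ty 0.1342 tz 0.0236 rx 0.002 ry -0.002 rz -1.683 rows 9.0
tx 0.1454 ty 0.1342 tz 0.0836 rx -0.510 ry -0.460 rz -1.626 rows 9.5
[0.65342424 0.0586174  0.11959472]
```

View pics/t5.png

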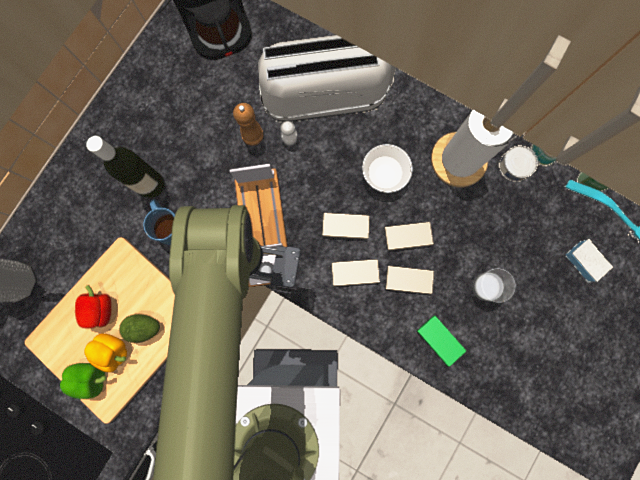

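{"api": "carry_out", "payload": {"commands": [{"tx": 0.145,"ty": 0.134,"tz": 0.0,"rx": 0,"ry": 0,"rz": -1.683,"jaw": 1},{"tx": 0.145,"ty": 0.134,"tz": 0.0,"rx": 0,"ry": 0,"rz": -1.683,"jaw": 1},{"tx": 0.145,"ty": 0.134,"tz": 0.0,"rx": 0,"ry": 0,"rz": -1.683,"jaw": 1},{"tx": 0.145,"ty": 0.134,"tz": 0.0,"rx": 0,"ry": 0,"rz": -1.683,"jaw": 1},{"tx": 0.145,"ty": 0.134,"tz": 0.0,"rx": 0,"ry": 0,"rz": -1.683,"jaw": 1},{"tx": 0.145,"ty": 0.134,"tz": 0.04,"rx": -0.51,"ry": -0.46,"rz": -1.626,"jaw": 1},{"tx": 0.145,"ty": 0.134,"tz": 0.08,"rx": -0.51,"ry": -0.46,"rz": -1.626,"jaw": 1},{"tx": 0.145,"ty": 0.134,"tz": 0.083,"rx": -0.51,"ry": -0.46,"rz": -1.626,"jaw": 1},{"tx": 0.145,"ty": 0.134,"tz": 0.083,"rx": -0.51,"ry": -0.46,"rz": -1.626,"jaw": 1},{"tx": 0.145,"ty": 0.134,"tz": 0.083,"rx": -0.51,"ry": -0.46,"rz": -1.626,"jaw": 1},{"tx": 0.145,"ty": 0.134,"tz": 0.083,"rx": -0.51,"ry": -0.46,"rz": -1.626,"jaw": 1},{"tx": 0.145,"ty": 0.134,"tz": 0.083,"rx": -0.51,"ry": -0.46,"rz": -1.626,"jaw": 1}]}}

```text
time: 13.95
position: [0.5544, -0.1291, 0.1065]
tool_rot: [1.922, 1.836, -0.608]
ft_force: [-0.4, 0.3, -0.1]
grip_width: 0.996
```

Run:
```python
from h import *
st(); w=camera_info('wrist'); pic('wrist','w6'); 
P=pickpose(554.1,-169.5,87.5);go(P,Rt(87.5,-35))
print(w2pix(w,[[.554+a*np.cos(np.radians(87.5))-b*np.sin(np.radians(87.5)),-.1695+a*np.sin(np.radians(87.5))+b*np.cos(np.radians(87.5)),.021] for a in(.0575,-.0575) for b in (.029,-.029)]).round())
```

```text
t 13.95 p [ 0.5544 -0.1291  0.1065] yaw 87.4 tilt 34.9 z [-0.029 -0.572 -0.82 ] F [-0.4  0.3 -0.1] g 0.996 q [ 0.34  0.38 -0.63  1.83  0.82  1.34 -0.66]
tx 0.0587 ty 0.0012 tz 0.0805 rx -0.004 ry -0.001 rz -0.003 rows 1.6
[[266. 146.]
 [374. 146.]
 [281. 268.]
 [357. 268.]]
```

View pics/w6.png

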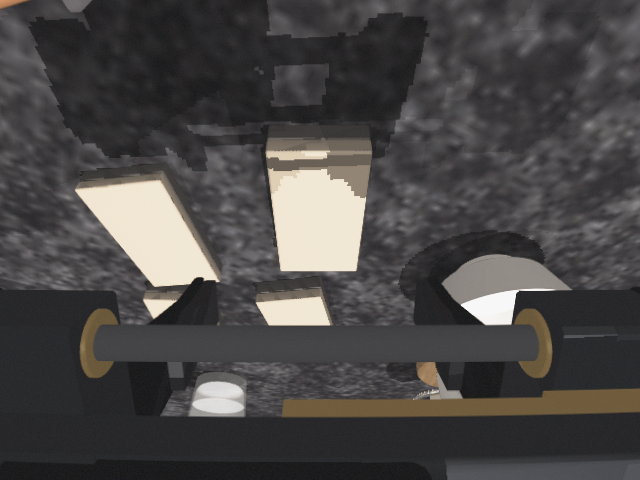

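{"api": "carry_out", "payload": {"commands": [{"tx": 0.02,"ty": 0.001,"tz": 0.027,"rx": 0,"ry": 0,"rz": 0,"jaw": 1},{"tx": 0.04,"ty": 0.001,"tz": 0.054,"rx": 0,"ry": 0,"rz": 0,"jaw": 1},{"tx": 0.05,"ty": 0.001,"tz": 0.07,"rx": 0,"ry": 0,"rz": 0,"jaw": 1},{"tx": 0.0577,"ty": 0.001,"tz": 0.0795,"rx": 0,"ry": 0,"rz": 0,"jaw": 1},{"tx": 0.0577,"ty": 0.001,"tz": 0.0795,"rx": 0,"ry": 0,"rz": 0,"jaw": 1}]}}

```text
time: 14.62
position: [0.5558, -0.1277, 0.0091]
tool_rot: [1.92, 1.835, -0.608]
ft_force: [0.1, 0.1, 0.2]
grip_width: 1.001
```

Run:
```python
from h import *
st(); P=pickpose(554.1,-169.5,87.5);go(P,Rt(87.5,-35)); pic('wrist','w7')
```

```text
t 14.62 p [ 0.5558 -0.1277  0.0091] yaw 87.5 tilt 35.0 z [-0.028 -0.573 -0.819] F [0.1 0.1 0.2] g 1.001 q [ 0.29  0.53 -0.58  1.87  0.93  1.24 -0.81]
tx 0.0007 ty 0.0001 tz 0.0015 rx -0.003 ry 0.000 rz -0.001 rows 0.0
```

View pics/w7.png

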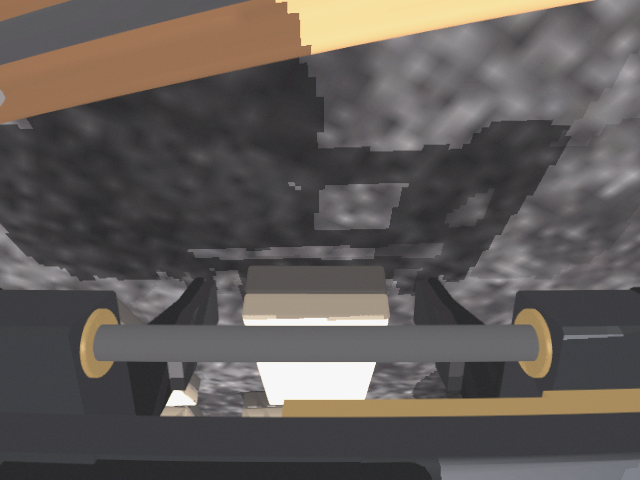

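{"api": "carry_out", "payload": {"commands": [{"tx": 0.0005,"ty": 0,"tz": 0.001,"rx": 0,"ry": 0,"rz": 0,"jaw": 0.5},{"tx": 0.0005,"ty": 0,"tz": 0.001,"rx": 0,"ry": 0,"rz": 0,"jaw": 0.5},{"tx": 0.0005,"ty": 0,"tz": 0.001,"rx": 0,"ry": 0,"rz": 0,"jaw": 0.5},{"tx": 0.0005,"ty": 0,"tz": 0.001,"rx": 0,"ry": 0,"rz": 0,"jaw": 0.5},{"tx": 0.0005,"ty": 0,"tz": 0.001,"rx": 0,"ry": 0,"rz": 0,"jaw": 0.5},{"tx": 0.0005,"ty": 0,"tz": 0.001,"rx": 0,"ry": 0,"rz": 0,"jaw": 0.5},{"tx": 0.0005,"ty": 0,"tz": 0.001,"rx": 0,"ry": 0,"rz": 0,"jaw": 0.5}], "grip_force": 50}}

```text
time: 15.55
position: [0.556, -0.1276, 0.0085]
tool_rot: [1.919, 1.835, -0.607]
ft_force: [0.0, 0.2, 3.2]
grip_width: 0.66
```

Run:
```python
from h import *
st(); p,R=tool(); P=p+[0,0,.16]; go(P,R); print((placepose(0,gap=.01,up=.05)).round(3)); go([.56,-.06,.2],Rt(50,-10))
```

```text
t 15.55 p [ 0.556  -0.1276  0.0085] yaw 87.5 tilt 35.0 z [-0.027 -0.573 -0.819] F [0.  0.2 3.2] g 0.66 q [ 0.29  0.53 -0.58  1.87  0.93  1.24 -0.81]
tx -0.0918 ty -0.0002 tz -0.1310 rx 0.000 ry 0.000 rz 0.000 rows 2.6
[0.644 0.057 0.17 ]
tx -0.0545 ty 0.0007 tz -0.1957 rx 0.251 ry 0.422 rz 0.609 rows 4.2
```

Gripped at the 58 mm width. Lifting.

{"api": "carry_out", "payload": {"commands": [{"tx": -0.023,"ty": 0,"tz": -0.033,"rx": 0,"ry": 0,"rz": 0,"jaw": 0.5},{"tx": -0.057,"ty": 0,"tz": -0.082,"rx": 0,"ry": 0,"rz": 0,"jaw": 0.5},{"tx": -0.1,"ty": 0,"tz": -0.143,"rx": 0,"ry": 0,"rz": 0,"jaw": 0.5},{"tx": -0.1,"ty": 0,"tz": -0.143,"rx": 0,"ry": 0,"rz": 0,"jaw": 0.5}]}}

```text
time: 16.05
position: [0.5582, -0.1267, 0.1865]
tool_rot: [1.919, 1.832, -0.599]
ft_force: [1.0, -0.3, -3.3]
grip_width: 0.66
```

Run:
```python
from h import *
st(); pic('wrist','w8'); P=placepose(0,gap=.012,up=.06);P[2]=.2; print(P);go(P,Rt(9.1,35)); go(P,Rt(9.1,0))
```

```text
t 16.05 p [ 0.5582 -0.1267  0.1865] yaw 87.2 tilt 35.0 z [-0.021 -0.573 -0.82 ] F [ 1.  -0.3 -3.3] g 0.66 q [ 0.37  0.29 -0.65  1.76  0.76  1.43 -0.55]
[0.64157561 0.05671743 0.2       ]
tx 0.1453 ty 0.0757 tz -0.1189 rx 0.003 ry 1.014 rz 1.443 rows 9.4
tx 0.1453 ty 0.0757 tz -0.1189 rx 0.419 ry 0.509 rz 1.320 rows 7.9
```

View pics/w8.png

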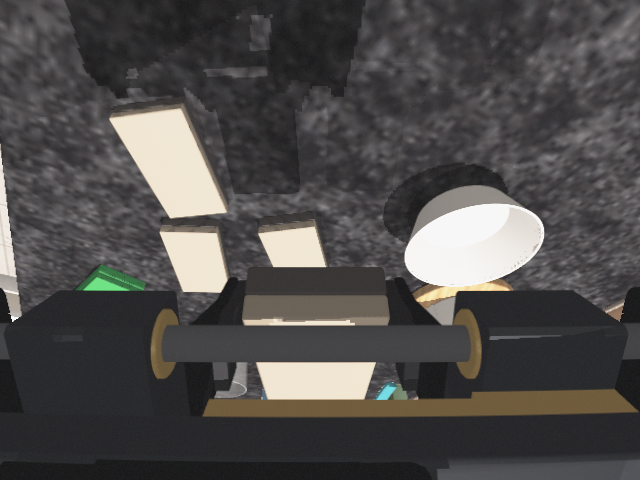

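{"api": "carry_out", "payload": {"commands": [{"tx": 0.145,"ty": 0.076,"tz": -0.119,"rx": 0.003,"ry": 1.014,"rz": 1.443,"jaw": 0.5},{"tx": 0.145,"ty": 0.076,"tz": -0.119,"rx": 0.003,"ry": 1.014,"rz": 1.443,"jaw": 0.5},{"tx": 0.145,"ty": 0.076,"tz": -0.119,"rx": 0.003,"ry": 1.014,"rz": 1.443,"jaw": 0.5},{"tx": 0.145,"ty": 0.076,"tz": -0.119,"rx": 0.003,"ry": 1.014,"rz": 1.443,"jaw": 0.5},{"tx": 0.145,"ty": 0.076,"tz": -0.119,"rx": 0.003,"ry": 1.014,"rz": 1.443,"jaw": 0.5},{"tx": 0.145,"ty": 0.076,"tz": -0.119,"rx": 0.003,"ry": 1.014,"rz": 1.443,"jaw": 0.5},{"tx": 0.145,"ty": 0.076,"tz": -0.119,"rx": 0.003,"ry": 1.014,"rz": 1.443,"jaw": 0.5},{"tx": 0.145,"ty": 0.076,"tz": -0.119,"rx": 0.003,"ry": 1.014,"rz": 1.443,"jaw": 0.5},{"tx": 0.145,"ty": 0.076,"tz": -0.119,"rx": 0.003,"ry": 1.014,"rz": 1.443,"jaw": 0.5},{"tx": 0.145,"ty": 0.076,"tz": -0.119,"rx": 0.003,"ry": 1.014,"rz": 1.443,"jaw": 0.5},{"tx": 0.145,"ty": 0.076,"tz": -0.119,"rx": 0.003,"ry": 1.014,"rz": 1.443,"jaw": 0.5},{"tx": 0.145,"ty": 0.076,"tz": -0.119,"rx": 0.003,"ry": 1.014,"rz": 1.443,"jaw": 0.5}]}}

```text
time: 17.6
position: [0.64, 0.0561, 0.1954]
tool_rot: [-2.945, -0.235, -0.916]
ft_force: [-0.1, -0.5, -4.3]
grip_width: 0.659
```

Run:
```python
from h import *
st(); pic('wrist','w9');pic('scene','s9'); P=placepose(0,gap=.012,up=.01); print(P);go(P,Rt(9.1,35))
```

```text
t 17.6 p [0.64   0.0561 0.1954] yaw 9.1 tilt 34.5 z [ 0.56   0.091 -0.824] F [-0.1 -0.5 -4.3] g 0.659 q [ 0.57 -0.06 -0.66  2.05 -0.14  0.53 -1.41]
[0.64157561 0.05671743 0.12959472]
tx -0.0373 ty -0.0001 tz 0.0555 rx -0.002 ry 0.006 rz 0.000 rows 1.1
```

View pics/w9.png

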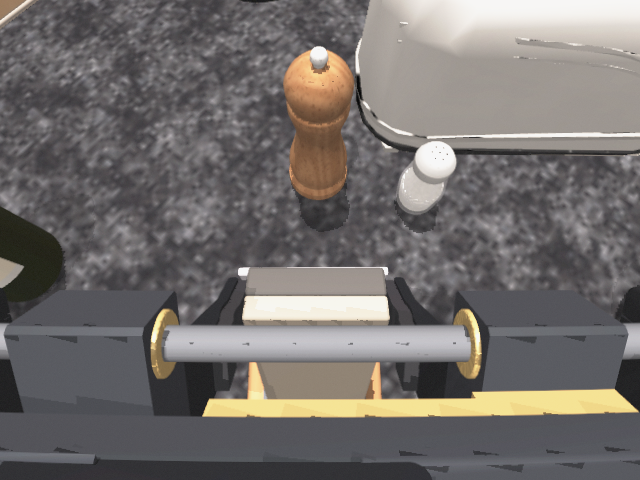

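View pics/s9.png

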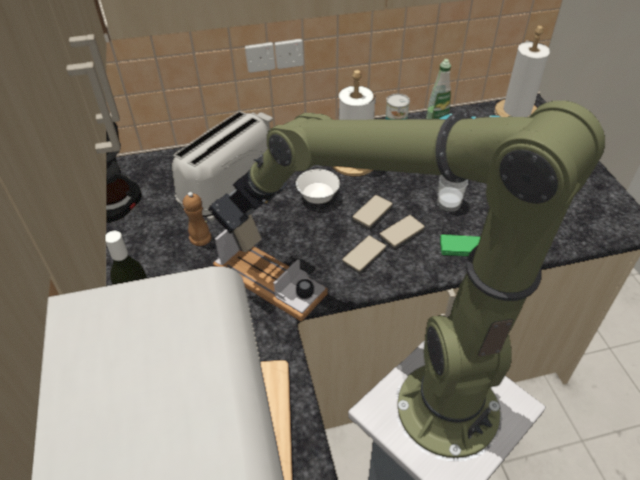

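{"api": "carry_out", "payload": {"commands": [{"tx": -0.015,"ty": 0,"tz": 0.022,"rx": 0,"ry": 0.006,"rz": 0,"jaw": 0.5},{"tx": -0.028,"ty": 0,"tz": 0.043,"rx": 0,"ry": 0.006,"rz": 0,"jaw": 0.5},{"tx": -0.037,"ty": 0,"tz": 0.055,"rx": 0,"ry": 0.006,"rz": 0,"jaw": 0.5},{"tx": -0.037,"ty": 0,"tz": 0.055,"rx": 0,"ry": 0.006,"rz": 0,"jaw": 0.5},{"tx": -0.037,"ty": 0,"tz": 0.055,"rx": 0,"ry": 0.006,"rz": 0,"jaw": 0.5}]}}

```text
time: 18.32
position: [0.6423, 0.0565, 0.1316]
tool_rot: [-2.94, -0.234, -0.931]
ft_force: [0.1, -0.4, -3.0]
grip_width: 0.66
```

Run:
```python
from h import *
st();  P=placepose(0,gap=.012,up=-.002); go(P,Rt(9.1,35)); p,R=tool(); print('down',R.T@[0,0,-1],'fwd',R.T@EX)
```

```text
t 18.32 p [0.6423 0.0565 0.1316] yaw 9.1 tilt 35.1 z [ 0.568  0.092 -0.818] F [ 0.1 -0.4 -3. ] g 0.66 q [ 0.56  0.04 -0.68  2.12 -0.01  0.37 -1.51]
tx -0.0086 ty -0.0004 tz 0.0110 rx -0.001 ry -0.002 rz -0.000 rows 0.2
down [-0.57552421  0.00082627  0.81778432] fwd [8.17784612e-01 1.91389426e-05 5.75524394e-01]
```

Now down about 12 mm gently.

{"api": "carry_out", "payload": {"commands": [{"tx": -0.0023,"ty": 0,"tz": 0.0033,"rx": 0,"ry": 0,"rz": 0,"jaw": 0.5},{"tx": -0.0046,"ty": 0,"tz": 0.0065,"rx": 0,"ry": 0,"rz": 0,"jaw": 0.5},{"tx": -0.0058,"ty": 0,"tz": 0.0082,"rx": 0,"ry": 0,"rz": 0,"jaw": 0.5},{"tx": -0.0069,"ty": 0,"tz": 0.0098,"rx": 0,"ry": 0,"rz": 0,"jaw": 0.5},{"tx": -0.0069,"ty": 0,"tz": 0.0098,"rx": 0,"ry": 0,"rz": 0,"jaw": 0.5}]}}

```text
time: 18.95
position: [0.6429, 0.0563, 0.1204]
tool_rot: [-2.94, -0.234, -0.934]
ft_force: [-3.0, 0.5, 3.9]
grip_width: 0.66
```

{"api": "carry_out", "payload": {"commands": [{"tx": 0.0035,"ty": 0,"tz": 0.001,"rx": 0,"ry": 0,"rz": 0,"jaw": 0.5},{"tx": 0.006,"ty": 0,"tz": 0.003,"rx": 0,"ry": 0,"rz": 0,"jaw": 0.5},{"tx": 0.008,"ty": 0,"tz": 0.0044,"rx": 0,"ry": 0,"rz": 0,"jaw": 0.5},{"tx": 0.008,"ty": 0,"tz": 0.0044,"rx": 0,"ry": 0,"rz": 0,"jaw": 0.5}]}}

```text
time: 19.45
position: [0.6507, 0.0576, 0.1196]
tool_rot: [-2.941, -0.234, -0.929]
ft_force: [-1.7, -1.9, 3.1]
grip_width: 0.659
```

{"api": "carry_out", "payload": {"commands": [{"tx": 0.0016,"ty": 0,"tz": 0.0011,"rx": 0,"ry": 0,"rz": 0,"jaw": 0.5},{"tx": 0.003,"ty": 0,"tz": 0.002,"rx": 0,"ry": 0,"rz": 0,"jaw": 0.5},{"tx": 0.003,"ty": 0,"tz": 0.002,"rx": 0,"ry": 0,"rz": 0,"jaw": 0.5}]}}

```text
time: 19.82
position: [0.6541, 0.0582, 0.1196]
tool_rot: [-2.941, -0.233, -0.929]
ft_force: [-1.6, -1.7, 2.1]
grip_width: 0.663
```

{"api": "carry_out", "payload": {"commands": [{"tx": 0.001,"ty": 0,"tz": 0.001,"rx": 0,"ry": 0,"rz": 0,"jaw": 0.8},{"tx": 0.001,"ty": 0,"tz": 0.001,"rx": 0,"ry": 0,"rz": 0,"jaw": 0.85},{"tx": 0.001,"ty": 0,"tz": 0.001,"rx": 0,"ry": 0,"rz": 0,"jaw": 0.9},{"tx": 0.0,"ty": 0,"tz": -0.02,"rx": 0,"ry": 0,"rz": 0,"jaw": 0.9},{"tx": 0.0,"ty": 0,"tz": -0.05,"rx": 0,"ry": 0,"rz": 0,"jaw": 0.9},{"tx": 0.0,"ty": 0,"tz": -0.1,"rx": 0,"ry": 0,"rz": 0,"jaw": 1},{"tx": 0.0,"ty": 0,"tz": -0.1,"rx": 0,"ry": 0,"rz": 0,"jaw": 1}]}}

```text
time: 20.7
position: [0.5985, 0.0484, 0.2064]
tool_rot: [-2.941, -0.234, -0.942]
ft_force: [0.6, -0.8, 0.9]
grip_width: 0.986
```

Run:
```python
from h import *
st(); pic('wrist','w10');pic('top','t10');pic('scene','s10'); im=cv2.imread('pics/t10.png')[:,:,::-1].copy(); c=camera_info('top')
for s in stones(im,c): 
    if 105<s[2]<120 and 50<s[3]<65: print([round(x,1) for x in s[:5]],s[5].round())
P=pickpose(434.9,-194.6,94.9);go(P+[0,.0,.1],Rt(94.9,-35))
a=cv2.imread('pics/s10.png')[200:320,180:360];cv2.imwrite('pics/s10c.png',cv2.resize(a,None,fx=4,fy=4))
```

```text
t 20.7 p [0.5985 0.0484 0.2064] yaw 9.2 tilt 35.5 z [ 0.574  0.088 -0.814] F [ 0.6 -0.8  0.9] g 0.986 q [ 0.63 -0.2  -0.66  2.14 -0.33  0.56 -1.24]
[418.2, -330.9, 115.2, 57.0, 84.4] [409. 279.]
[434.9, -194.6, 115.7, 56.9, 94.9] [355. 272.]
[530.1, -330.1, 115.3, 57.4, 97.5] [409. 235.]
tx -0.2137 ty 0.1735 tz -0.0357 rx -0.000 ry -0.975 rz -1.578 rows 9.9
```

View pics/w10.png

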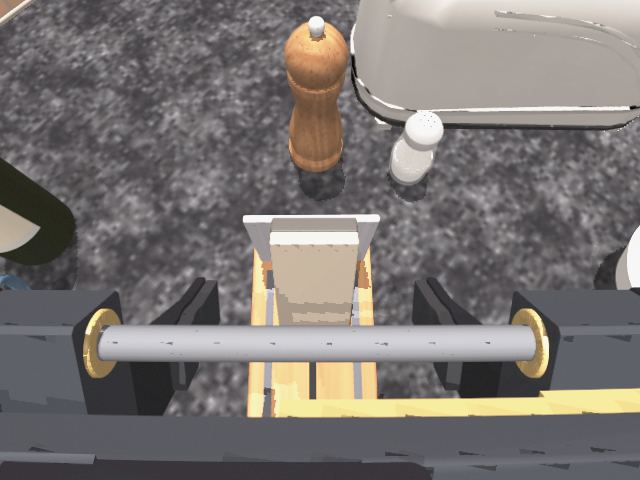

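View pics/s10c.png

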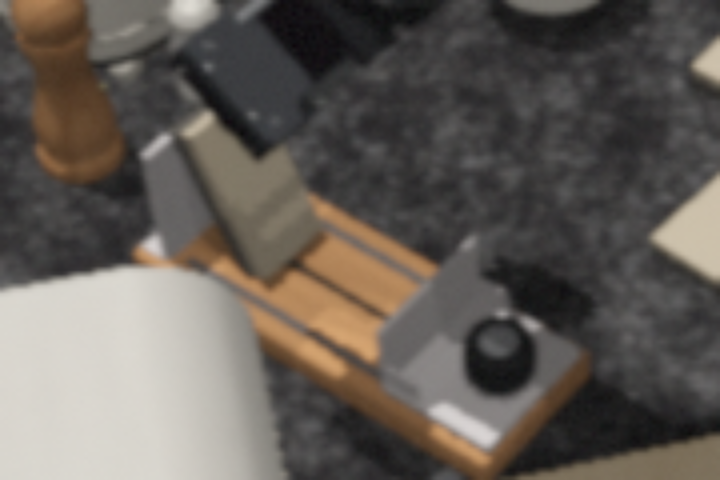

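Run:
```python
from h import *
P=pickpose(434.9,-194.6,94.9);go(P+[0,.0,.2],Rt(94.9,-35)); go(P+[0,.0,.1],Rt(94.9,-35)); print(P)
```

```text
tx -0.1563 ty 0.1735 tz -0.1176 rx -0.000 ry -0.975 rz -1.578 rows 9.9
tx -0.2137 ty 0.1735 tz -0.0357 rx -0.000 ry -0.975 rz -1.578 rows 9.9
[ 0.4313552  -0.15325167  0.0075    ]
```

{"api": "carry_out", "payload": {"commands": [{"tx": -0.156,"ty": 0.1735,"tz": -0.118,"rx": 0,"ry": -0.975,"rz": -1.578,"jaw": 1},{"tx": -0.156,"ty": 0.1735,"tz": -0.118,"rx": 0,"ry": -0.975,"rz": -1.578,"jaw": 1},{"tx": -0.156,"ty": 0.1735,"tz": -0.118,"rx": 0,"ry": -0.975,"rz": -1.578,"jaw": 1},{"tx": -0.156,"ty": 0.1735,"tz": -0.118,"rx": 0,"ry": -0.975,"rz": -1.578,"jaw": 1},{"tx": -0.156,"ty": 0.1735,"tz": -0.118,"rx": 0,"ry": -0.975,"rz": -1.578,"jaw": 1},{"tx": -0.156,"ty": 0.1735,"tz": -0.118,"rx": 0,"ry": -0.975,"rz": -1.578,"jaw": 1},{"tx": -0.156,"ty": 0.1735,"tz": -0.118,"rx": 0,"ry": -0.975,"rz": -1.578,"jaw": 1},{"tx": -0.156,"ty": 0.1735,"tz": -0.118,"rx": 0,"ry": -0.975,"rz": -1.578,"jaw": 1},{"tx": -0.156,"ty": 0.1735,"tz": -0.118,"rx": 0,"ry": -0.975,"rz": -1.578,"jaw": 1},{"tx": -0.2137,"ty": 0.1735,"tz": -0.0357,"rx": 0,"ry": -0.975,"rz": -1.578,"jaw": 1},{"tx": -0.2137,"ty": 0.1735,"tz": -0.0357,"rx": 0,"ry": -0.975,"rz": -1.578,"jaw": 1},{"tx": -0.2137,"ty": 0.1735,"tz": -0.0357,"rx": 0,"ry": -0.975,"rz": -1.578,"jaw": 1}]}}

```text
time: 22.35
position: [0.429, -0.1523, 0.1035]
tool_rot: [1.783, 1.951, -0.568]
ft_force: [-0.7, -0.1, -0.9]
grip_width: 1.001
```

Run:
```python
from h import *
st(); w=camera_info('wrist'); pic('wrist','w11'); 
P=pickpose(434.9,-194.6,94.9);go(P,Rt(94.9,-35))
```

```text
t 22.35 p [ 0.429  -0.1523  0.1035] yaw 95.3 tilt 34.8 z [ 0.042 -0.569 -0.821] F [-0.7 -0.1 -0.9] g 1.001 q [ 0.48  0.05 -0.68  2.18  0.71  1.13 -0.5 ]
tx 0.0559 ty 0.0009 tz 0.0812 rx -0.003 ry -0.002 rz 0.003 rows 1.6
```

View pics/w11.png

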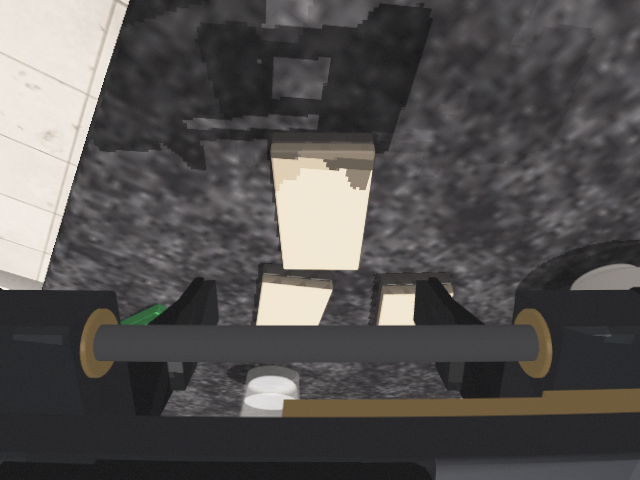

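{"api": "carry_out", "payload": {"commands": [{"tx": 0.02,"ty": 0.001,"tz": 0.028,"rx": 0,"ry": 0,"rz": 0,"jaw": 1},{"tx": 0.04,"ty": 0.001,"tz": 0.056,"rx": 0,"ry": 0,"rz": 0,"jaw": 1},{"tx": 0.05,"ty": 0.001,"tz": 0.073,"rx": 0,"ry": 0,"rz": 0,"jaw": 1},{"tx": 0.0559,"ty": 0.001,"tz": 0.081,"rx": 0,"ry": 0,"rz": 0,"jaw": 1},{"tx": 0.0559,"ty": 0.001,"tz": 0.081,"rx": 0,"ry": 0,"rz": 0,"jaw": 1},{"tx": 0.0559,"ty": 0.001,"tz": 0.081,"rx": 0,"ry": 0,"rz": 0,"jaw": 0.5},{"tx": 0.0559,"ty": 0.001,"tz": 0.081,"rx": 0,"ry": 0,"rz": 0,"jaw": 0.5},{"tx": 0.0559,"ty": 0.001,"tz": 0.081,"rx": 0,"ry": 0,"rz": 0,"jaw": 0.5},{"tx": 0.0559,"ty": 0.001,"tz": 0.081,"rx": 0,"ry": 0,"rz": 0,"jaw": 0.5},{"tx": 0.0559,"ty": 0.001,"tz": 0.081,"rx": 0,"ry": 0,"rz": 0,"jaw": 0.5},{"tx": 0.0559,"ty": 0.001,"tz": 0.081,"rx": 0,"ry": 0,"rz": 0,"jaw": 0.5},{"tx": 0.0559,"ty": 0.001,"tz": 0.081,"rx": 0,"ry": 0,"rz": 0,"jaw": 0.5}], "grip_force": 50}}

```text
time: 23.9
position: [0.4328, -0.1537, 0.0097]
tool_rot: [1.783, 1.941, -0.562]
ft_force: [-2.1, 1.5, 5.4]
grip_width: 0.654
```

Run:
```python
from h import *
st(); pic('wrist','w12')
```

```text
t 23.9 p [ 0.4328 -0.1537  0.0097] yaw 94.9 tilt 35.0 z [ 0.049 -0.572 -0.819] F [-2.1  1.5  5.4] g 0.654 q [ 0.43  0.26 -0.66  2.24  0.93  1.04 -0.77]
```

View pics/w12.png

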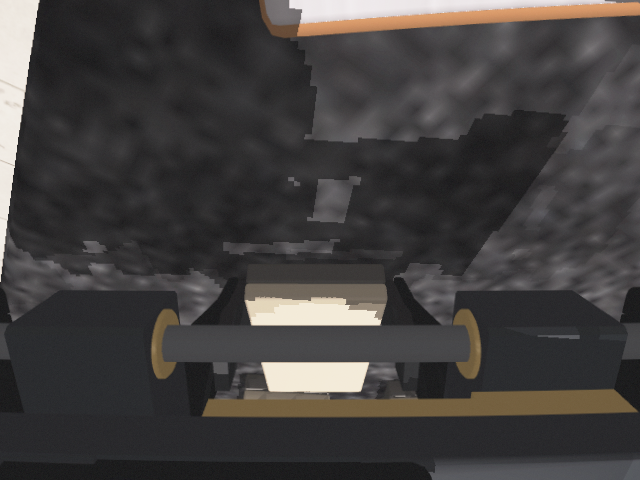

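{"api": "carry_out", "payload": {"commands": [{"tx": -0.023,"ty": 0,"tz": -0.033,"rx": 0,"ry": 0,"rz": 0,"jaw": 0.5},{"tx": -0.057,"ty": 0,"tz": -0.082,"rx": 0,"ry": 0,"rz": 0,"jaw": 0.5},{"tx": -0.1,"ty": 0,"tz": -0.143,"rx": 0,"ry": 0,"rz": 0,"jaw": 0.5},{"tx": -0.1,"ty": 0,"tz": -0.143,"rx": 0,"ry": 0,"rz": 0,"jaw": 0.5},{"tx": -0.1,"ty": 0,"tz": -0.143,"rx": 0,"ry": 0,"rz": 0,"jaw": 0.5}]}}

```text
time: 24.58
position: [0.4325, -0.1535, 0.1837]
tool_rot: [1.784, 1.94, -0.56]
ft_force: [-0.4, 0.4, -1.8]
grip_width: 0.659
```

Run:
```python
from h import *
st(); pic('wrist','w13'); P=placepose(.025/np.sin(np.radians(70)),gap=.012,up=.06);P[2]=.2; print(P);go(P,Rt(9.1,35))
```

```text
t 24.57 p [ 0.4325 -0.1535  0.1837] yaw 94.8 tilt 35.0 z [ 0.049 -0.571 -0.82 ] F [-0.4  0.4 -1.8] g 0.659 q [ 0.53 -0.08 -0.69  2.1   0.6   1.22 -0.32]
[0.61530675 0.05250513 0.2       ]
tx 0.1453 ty 0.2004 tz -0.1235 rx -0.002 ry 0.974 rz 1.577 rows 9.9
```

View pics/w13.png

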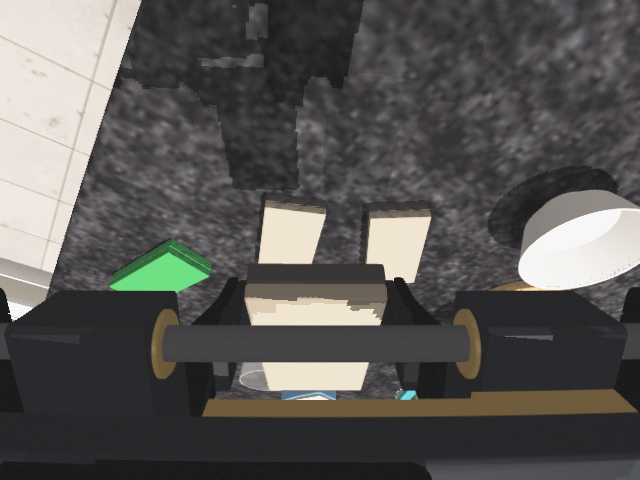

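{"api": "carry_out", "payload": {"commands": [{"tx": 0.128,"ty": 0.2,"tz": -0.148,"rx": -0.002,"ry": 0.974,"rz": 1.577,"jaw": 0.5},{"tx": 0.128,"ty": 0.2,"tz": -0.148,"rx": -0.002,"ry": 0.974,"rz": 1.577,"jaw": 0.5},{"tx": 0.128,"ty": 0.2,"tz": -0.148,"rx": -0.002,"ry": 0.974,"rz": 1.577,"jaw": 0.5},{"tx": 0.128,"ty": 0.2,"tz": -0.148,"rx": -0.002,"ry": 0.974,"rz": 1.577,"jaw": 0.5},{"tx": 0.128,"ty": 0.2,"tz": -0.148,"rx": -0.002,"ry": 0.974,"rz": 1.577,"jaw": 0.5},{"tx": 0.128,"ty": 0.2,"tz": -0.148,"rx": -0.002,"ry": 0.974,"rz": 1.577,"jaw": 0.5},{"tx": 0.128,"ty": 0.2,"tz": -0.148,"rx": -0.002,"ry": 0.974,"rz": 1.577,"jaw": 0.5},{"tx": 0.128,"ty": 0.2,"tz": -0.148,"rx": -0.002,"ry": 0.974,"rz": 1.577,"jaw": 0.5},{"tx": 0.128,"ty": 0.2,"tz": -0.148,"rx": -0.002,"ry": 0.974,"rz": 1.577,"jaw": 0.5},{"tx": 0.128,"ty": 0.2,"tz": -0.148,"rx": -0.002,"ry": 0.974,"rz": 1.577,"jaw": 0.5},{"tx": 0.128,"ty": 0.2,"tz": -0.148,"rx": -0.002,"ry": 0.974,"rz": 1.577,"jaw": 0.5},{"tx": 0.128,"ty": 0.2,"tz": -0.148,"rx": -0.002,"ry": 0.974,"rz": 1.577,"jaw": 0.5}]}}

```text
time: 26.12
position: [0.6155, 0.0528, 0.2305]
tool_rot: [-2.943, -0.24, -0.925]
ft_force: [0.2, 0.7, -1.9]
grip_width: 0.659
```

Run:
```python
from h import *
st(); pic('wrist','w14'); P=placepose(.025/np.sin(np.radians(70)),gap=.010,up=.006,z=.009); print(P);go(P,Rt(9.1,35)); p,R=tool(); print('down',R.T@[0,0,-1],'fwd',R.T@EX)
```

```text
t 26.12 p [0.6155 0.0528 0.2305] yaw 9.3 tilt 34.9 z [ 0.565  0.091 -0.82 ] F [ 0.2  0.7 -1.9] g 0.659 q [ 0.61 -0.17 -0.65  2.06 -0.27  0.62 -1.3 ]
[0.61588976 0.05259861 0.12610775]
tx -0.0605 ty 0.0003 tz 0.0861 rx -0.001 ry 0.001 rz 0.003 rows 1.7
down [-0.57308731 -0.00136273  0.81949319] fwd [0.81948835 0.00286297 0.57308869]
```

View pics/w14.png

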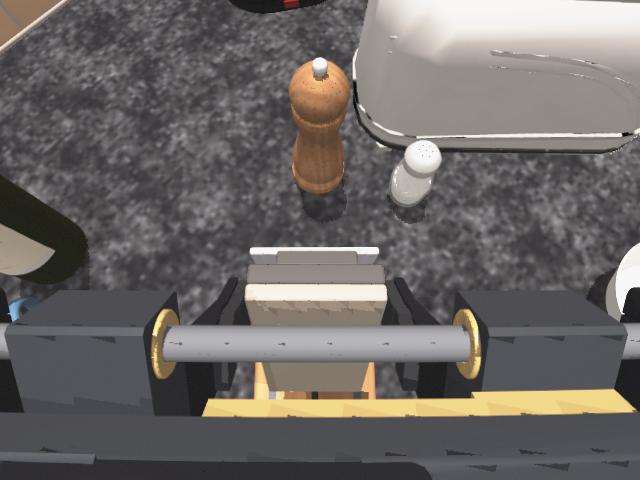

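Descend with 10 mm gap to 6 mm above the base.

{"api": "carry_out", "payload": {"commands": [{"tx": -0.02,"ty": 0,"tz": 0.028,"rx": 0,"ry": 0,"rz": 0.003,"jaw": 0.5},{"tx": -0.04,"ty": 0,"tz": 0.056,"rx": 0,"ry": 0,"rz": 0.003,"jaw": 0.5},{"tx": -0.055,"ty": 0,"tz": 0.078,"rx": 0,"ry": 0,"rz": 0.003,"jaw": 0.5},{"tx": -0.0605,"ty": 0,"tz": 0.086,"rx": 0,"ry": 0,"rz": 0.003,"jaw": 0.5},{"tx": -0.0605,"ty": 0,"tz": 0.086,"rx": 0,"ry": 0,"rz": 0.003,"jaw": 0.5},{"tx": -0.0625,"ty": 0,"tz": 0.089,"rx": 0,"ry": 0,"rz": 0.003,"jaw": 0.5},{"tx": -0.0648,"ty": 0,"tz": 0.092,"rx": 0,"ry": 0,"rz": 0.003,"jaw": 0.5},{"tx": -0.0648,"ty": 0,"tz": 0.092,"rx": 0,"ry": 0,"rz": 0.003,"jaw": 0.5}]}}

```text
time: 27.18
position: [0.6169, 0.0523, 0.1208]
tool_rot: [-2.941, -0.232, -0.934]
ft_force: [-0.2, -0.2, 1.3]
grip_width: 0.661
```

{"api": "carry_out", "payload": {"commands": [{"tx": 0.0025,"ty": 0,"tz": 0.0017,"rx": 0,"ry": 0,"rz": 0,"jaw": 0.5},{"tx": 0.005,"ty": 0,"tz": 0.0035,"rx": 0,"ry": 0,"rz": 0,"jaw": 0.5},{"tx": 0.0066,"ty": 0,"tz": 0.0046,"rx": 0,"ry": 0,"rz": 0,"jaw": 0.5},{"tx": 0.0066,"ty": 0,"tz": 0.0046,"rx": 0,"ry": 0,"rz": 0,"jaw": 0.5}]}}

```text
time: 27.68
position: [0.6238, 0.0535, 0.1195]
tool_rot: [-2.942, -0.231, -0.93]
ft_force: [-3.0, -1.0, 4.0]
grip_width: 0.662
```

{"api": "carry_out", "payload": {"commands": [{"tx": 0.0016,"ty": 0,"tz": 0.0011,"rx": 0,"ry": 0,"rz": 0,"jaw": 0.5},{"tx": 0.0016,"ty": 0,"tz": 0.0011,"rx": 0,"ry": 0,"rz": 0,"jaw": 0.5}]}}

```text
time: 27.92
position: [0.6256, 0.0539, 0.1194]
tool_rot: [-2.942, -0.231, -0.93]
ft_force: [-2.0, -1.7, 4.5]
grip_width: 0.657
```

Near contact. Release and retreat.

{"api": "carry_out", "payload": {"commands": [{"tx": 0.0,"ty": 0,"tz": 0,"rx": 0,"ry": 0,"rz": 0,"jaw": 0.8},{"tx": 0.0,"ty": 0,"tz": 0,"rx": 0,"ry": 0,"rz": 0,"jaw": 0.85},{"tx": 0.0,"ty": 0,"tz": 0,"rx": 0,"ry": 0,"rz": 0,"jaw": 0.9},{"tx": 0.0,"ty": 0,"tz": -0.02,"rx": 0,"ry": 0,"rz": 0,"jaw": 0.9},{"tx": 0.0,"ty": 0,"tz": -0.05,"rx": 0,"ry": 0,"rz": 0,"jaw": 0.9},{"tx": 0.0,"ty": 0,"tz": -0.1,"rx": 0,"ry": 0,"rz": 0,"jaw": 1},{"tx": 0.0,"ty": 0,"tz": -0.1,"rx": 0,"ry": 0,"rz": 0,"jaw": 1}]}}

```text
time: 28.8
position: [0.57, 0.0442, 0.206]
tool_rot: [-2.942, -0.231, -0.942]
ft_force: [1.6, 0.2, -0.3]
grip_width: 0.984
```

Run:
```python
from h import *
st(); pic('wrist','w15');pic('top','t15');pic('scene','s15'); im=cv2.imread('pics/t15.png')[:,:,::-1].copy(); c=camera_info('top')
for s in stones(im,c): 
    if 105<s[2]<120 and 50<s[3]<65: print([round(x,1) for x in s[:5]],s[5].round())
P=pickpose(418.2,-330.9,84.4);go(P+[0,.0,.2],Rt(84.4,-35));go(P+[0,.0,.1],Rt(84.4,-35))
a=cv2.imread('pics/s15.png')[200:320,180:360];b=cv2.imread('pics/w15.png'); cv2.imwrite('pics/c15.png',np.vstack([cv2.resize(a,None,fx=3,fy=3),b[200:420,50:590]]))
```

```text
t 28.8 p [0.57   0.0442 0.206 ] yaw 9.1 tilt 35.5 z [ 0.574  0.087 -0.814] F [ 1.6  0.2 -0.3] g 0.984 q [ 0.63 -0.28 -0.63  2.2  -0.43  0.59 -1.16]
[418.2, -330.8, 115.0, 57.0, 84.4] [409. 279.]
[530.2, -330.2, 115.7, 57.4, 97.6] [409. 235.]
tx -0.1571 ty 0.3075 tz -0.1187 rx 0.000 ry -1.032 rz -1.390 rows 9.3
tx -0.2145 ty 0.3075 tz -0.0368 rx 0.000 ry -1.032 rz -1.390 rows 9.3
```

View pics/c15.png

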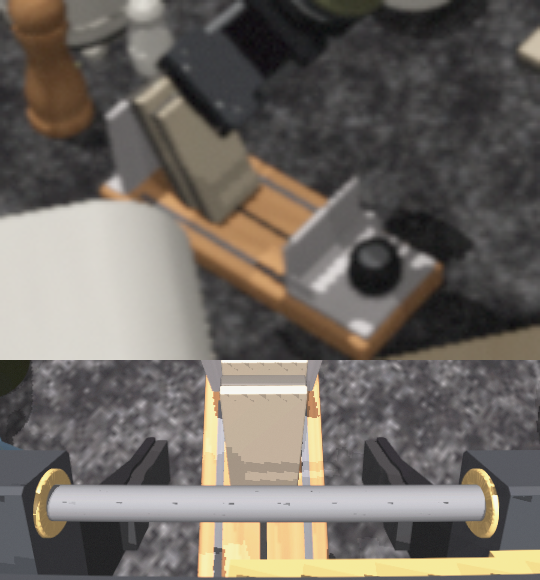

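{"api": "carry_out", "payload": {"commands": [{"tx": -0.157,"ty": 0.3075,"tz": -0.119,"rx": 0,"ry": -1.032,"rz": -1.39,"jaw": 1},{"tx": -0.157,"ty": 0.3075,"tz": -0.119,"rx": 0,"ry": -1.032,"rz": -1.39,"jaw": 1},{"tx": -0.157,"ty": 0.3075,"tz": -0.119,"rx": 0,"ry": -1.032,"rz": -1.39,"jaw": 1},{"tx": -0.157,"ty": 0.3075,"tz": -0.119,"rx": 0,"ry": -1.032,"rz": -1.39,"jaw": 1},{"tx": -0.157,"ty": 0.3075,"tz": -0.119,"rx": 0,"ry": -1.032,"rz": -1.39,"jaw": 1},{"tx": -0.157,"ty": 0.3075,"tz": -0.119,"rx": 0,"ry": -1.032,"rz": -1.39,"jaw": 1},{"tx": -0.157,"ty": 0.3075,"tz": -0.119,"rx": 0,"ry": -1.032,"rz": -1.39,"jaw": 1},{"tx": -0.157,"ty": 0.3075,"tz": -0.119,"rx": 0,"ry": -1.032,"rz": -1.39,"jaw": 1},{"tx": -0.157,"ty": 0.3075,"tz": -0.119,"rx": 0,"ry": -1.032,"rz": -1.39,"jaw": 1},{"tx": -0.2145,"ty": 0.3075,"tz": -0.037,"rx": 0,"ry": -1.032,"rz": -1.39,"jaw": 1},{"tx": -0.2145,"ty": 0.3075,"tz": -0.037,"rx": 0,"ry": -1.032,"rz": -1.39,"jaw": 1},{"tx": -0.2145,"ty": 0.3075,"tz": -0.037,"rx": 0,"ry": -1.032,"rz": -1.39,"jaw": 1}]}}

```text
time: 30.45
position: [0.4199, -0.2883, 0.1032]
tool_rot: [1.975, 1.798, -0.626]
ft_force: [0.8, -0.6, 0.2]
grip_width: 1.001
```

Run:
```python
from h import *
st(); w=camera_info('wrist'); pic('wrist','w16'); 
P=pickpose(418.2,-330.8,84.4);go(P,Rt(84.4,-35))
```

```text
t 30.45 p [ 0.4199 -0.2883  0.1032] yaw 84.8 tilt 34.8 z [-0.062 -0.567 -0.822] F [ 0.8 -0.6  0.2] g 1.001 q [ 0.61  0.11 -0.51  2.12  0.77  1.08 -0.42]
tx 0.0560 ty 0.0010 tz 0.0810 rx -0.003 ry -0.003 rz 0.003 rows 1.6
```

View pics/w16.png

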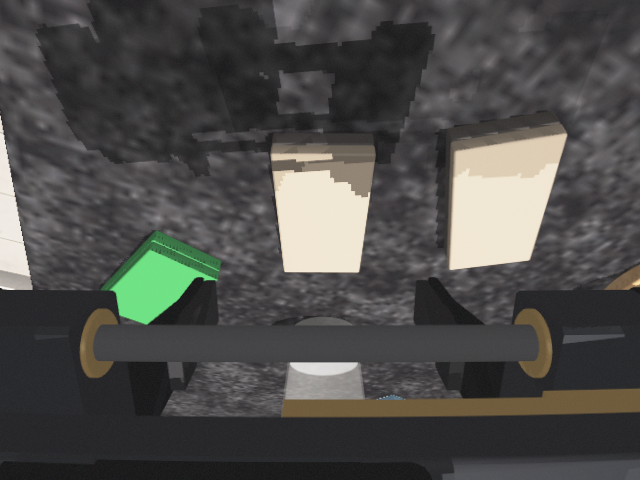

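{"api": "carry_out", "payload": {"commands": [{"tx": 0.02,"ty": 0.001,"tz": 0.028,"rx": 0,"ry": 0,"rz": 0.003,"jaw": 1},{"tx": 0.04,"ty": 0.001,"tz": 0.056,"rx": 0,"ry": 0,"rz": 0.003,"jaw": 1},{"tx": 0.05,"ty": 0.001,"tz": 0.073,"rx": 0,"ry": 0,"rz": 0.003,"jaw": 1},{"tx": 0.0565,"ty": 0.001,"tz": 0.082,"rx": 0,"ry": 0,"rz": 0.003,"jaw": 1},{"tx": 0.0565,"ty": 0.001,"tz": 0.082,"rx": 0,"ry": 0,"rz": 0.003,"jaw": 1},{"tx": 0.0565,"ty": 0.001,"tz": 0.082,"rx": 0,"ry": 0,"rz": 0.003,"jaw": 0.5},{"tx": 0.0565,"ty": 0.001,"tz": 0.082,"rx": 0,"ry": 0,"rz": 0.003,"jaw": 0.5},{"tx": 0.0565,"ty": 0.001,"tz": 0.082,"rx": 0,"ry": 0,"rz": 0.003,"jaw": 0.5},{"tx": 0.0565,"ty": 0.001,"tz": 0.082,"rx": 0,"ry": 0,"rz": 0.003,"jaw": 0.5},{"tx": 0.0565,"ty": 0.001,"tz": 0.082,"rx": 0,"ry": 0,"rz": 0.003,"jaw": 0.5},{"tx": 0.0565,"ty": 0.001,"tz": 0.082,"rx": 0,"ry": 0,"rz": 0.003,"jaw": 0.5},{"tx": 0.0565,"ty": 0.001,"tz": 0.082,"rx": 0,"ry": 0,"rz": 0.003,"jaw": 0.5}], "grip_force": 50}}

```text
time: 32.0
position: [0.4236, -0.2905, 0.0089]
tool_rot: [1.976, 1.784, -0.62]
ft_force: [-1.2, 2.5, 4.8]
grip_width: 0.662
```

{"api": "carry_out", "payload": {"commands": [{"tx": -0.023,"ty": 0,"tz": -0.033,"rx": 0,"ry": 0,"rz": 0,"jaw": 0.5},{"tx": -0.057,"ty": 0,"tz": -0.082,"rx": 0,"ry": 0,"rz": 0,"jaw": 0.5},{"tx": -0.1,"ty": 0,"tz": -0.143,"rx": 0,"ry": 0,"rz": 0,"jaw": 0.5},{"tx": -0.1,"ty": 0,"tz": -0.143,"rx": 0,"ry": 0,"rz": 0,"jaw": 0.5},{"tx": -0.1,"ty": 0,"tz": -0.143,"rx": 0,"ry": 0,"rz": 0,"jaw": 0.5}]}}

```text
time: 32.62
position: [0.4228, -0.2902, 0.1827]
tool_rot: [1.977, 1.784, -0.618]
ft_force: [-0.2, 0.3, -2.8]
grip_width: 0.661
```

Run:
```python
from h import *
st(); pic('wrist','w17'); P=placepose(.044/np.sin(np.radians(70)),gap=.012,up=.06);P[2]=.23; print(P);go(P,Rt(9.1,35))
```

```text
t 32.62 p [ 0.4228 -0.2902  0.1827] yaw 84.1 tilt 34.9 z [-0.055 -0.57  -0.82 ] F [-0.2  0.3 -2.8] g 0.661 q [ 0.64 -0.   -0.52  2.04  0.67  1.17 -0.27]
[0.59534242 0.04930377 0.23      ]
tx 0.2635 ty 0.1382 tz -0.2430 rx -0.001 ry 1.031 rz 1.384 rows 9.2
```

View pics/w17.png

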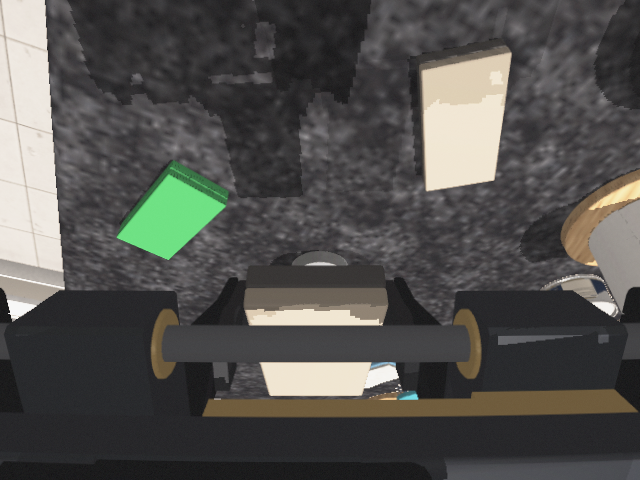

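{"api": "carry_out", "payload": {"commands": [{"tx": 0.2635,"ty": 0.138,"tz": -0.243,"rx": -0.001,"ry": 1.031,"rz": 1.384,"jaw": 0.5},{"tx": 0.2635,"ty": 0.138,"tz": -0.243,"rx": -0.001,"ry": 1.031,"rz": 1.384,"jaw": 0.5},{"tx": 0.2635,"ty": 0.138,"tz": -0.243,"rx": -0.001,"ry": 1.031,"rz": 1.384,"jaw": 0.5},{"tx": 0.2635,"ty": 0.138,"tz": -0.243,"rx": -0.001,"ry": 1.031,"rz": 1.384,"jaw": 0.5},{"tx": 0.2635,"ty": 0.138,"tz": -0.243,"rx": -0.001,"ry": 1.031,"rz": 1.384,"jaw": 0.5},{"tx": 0.2635,"ty": 0.138,"tz": -0.243,"rx": -0.001,"ry": 1.031,"rz": 1.384,"jaw": 0.5},{"tx": 0.2635,"ty": 0.138,"tz": -0.243,"rx": -0.001,"ry": 1.031,"rz": 1.384,"jaw": 0.5},{"tx": 0.2635,"ty": 0.138,"tz": -0.243,"rx": -0.001,"ry": 1.031,"rz": 1.384,"jaw": 0.5},{"tx": 0.2635,"ty": 0.138,"tz": -0.243,"rx": -0.001,"ry": 1.031,"rz": 1.384,"jaw": 0.5},{"tx": 0.2635,"ty": 0.138,"tz": -0.243,"rx": -0.001,"ry": 1.031,"rz": 1.384,"jaw": 0.5},{"tx": 0.2635,"ty": 0.138,"tz": -0.243,"rx": -0.001,"ry": 1.031,"rz": 1.384,"jaw": 0.5},{"tx": 0.2635,"ty": 0.138,"tz": -0.243,"rx": -0.001,"ry": 1.031,"rz": 1.384,"jaw": 0.5}]}}

```text
time: 34.17
position: [0.5965, 0.0499, 0.2317]
tool_rot: [-2.943, -0.24, -0.929]
ft_force: [-0.2, -0.2, -2.7]
grip_width: 0.659
```

Run:
```python
from h import *
st(); pic('wrist','w18'); pic('scene','s18');P=placepose(.043/np.sin(np.radians(70)),gap=.010,up=.006,z=.009); print(P);go(P,Rt(9.1,35)); p,R=tool(); print('down',R.T@[0,0,-1],'fwd',R.T@EX)
a=cv2.imread('pics/s18.png')[150:330,150:420];b=cv2.imread('pics/w18.png'); cv2.imwrite('pics/c18.png',np.vstack([cv2.resize(a,None,fx=2,fy=2),b[200:420,50:590]]))
```

```text
t 34.17 p [0.5965 0.0499 0.2317] yaw 9.4 tilt 35.0 z [ 0.567  0.091 -0.819] F [-0.2 -0.2 -2.7] g 0.659 q [ 0.54 -0.22 -0.57  2.1  -0.31  0.63 -1.27]
[0.59697618 0.04956575 0.12610775]
tx -0.0605 ty 0.0001 tz 0.0868 rx 0.000 ry -0.001 rz 0.004 rows 1.7
down [-0.57463496 -0.00220782  0.81840686] fwd [0.81840277 0.00260548 0.57463912]
```

View pics/c18.png

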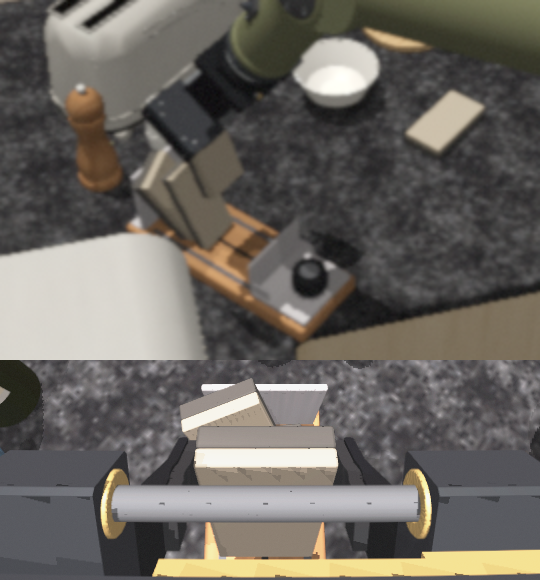

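Run:
```python
import cv2,numpy as np
from h import *
pic('top','t18')
a=cv2.imread('pics/s18.png')[190:310,190:340]; cv2.imwrite('pics/c18b.png',cv2.resize(a,None,fx=5,fy=5,interpolation=cv2.INTER_CUBIC))
a=cv2.imread('pics/t18.png')[140:300,200:320]; cv2.imwrite('pics/c18t.png',cv2.resize(a,None,fx=3.75,fy=3.75,interpolation=cv2.INTER_CUBIC))
```

```text
(no output)
```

View pics/c18b.png

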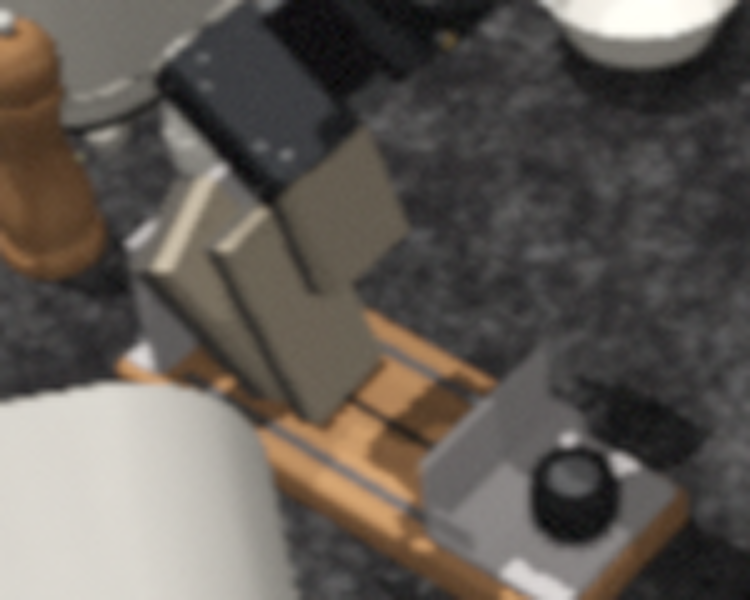

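View pics/c18t.png

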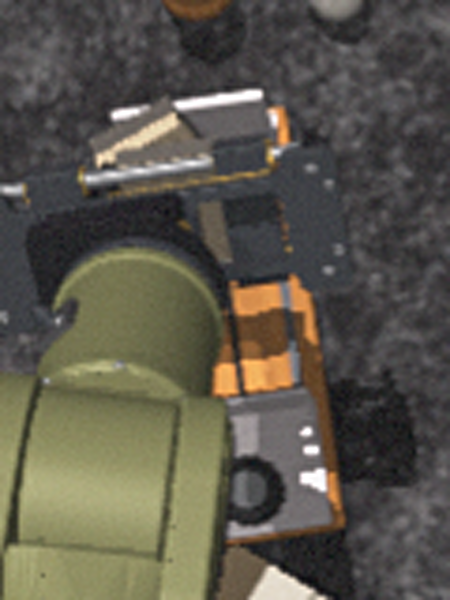

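View pics/w18.png

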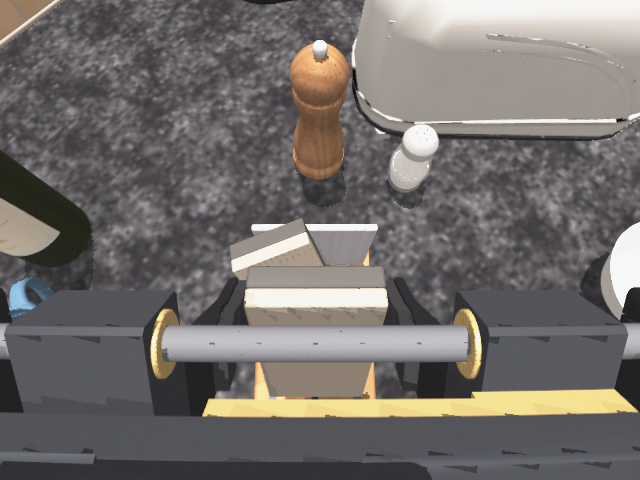

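Run:
```python
from h import *
st(); print(ctrl.get_state()['time']); 
go([.4232,-.2905,.185],Rt(84.1,-35));
```

```text
t 34.33 p [0.5965 0.0497 0.2319] yaw 9.3 tilt 35.1 z [ 0.568  0.091 -0.818] F [ 0.4 -0.9 -1.3] g 0.661 q [ 0.55 -0.22 -0.57  2.1  -0.31  0.63 -1.27]
34.325
tx -0.2120 ty 0.3079 tz -0.0908 rx 0.003 ry -1.034 rz -1.380 rows 9.2
```

{"api": "carry_out", "payload": {"commands": [{"tx": -0.212,"ty": 0.308,"tz": -0.091,"rx": 0.003,"ry": -1.034,"rz": -1.38,"jaw": 0.5},{"tx": -0.212,"ty": 0.308,"tz": -0.091,"rx": 0.003,"ry": -1.034,"rz": -1.38,"jaw": 0.5},{"tx": -0.212,"ty": 0.308,"tz": -0.091,"rx": 0.003,"ry": -1.034,"rz": -1.38,"jaw": 0.5},{"tx": -0.212,"ty": 0.308,"tz": -0.091,"rx": 0.003,"ry": -1.034,"rz": -1.38,"jaw": 0.5},{"tx": -0.212,"ty": 0.308,"tz": -0.091,"rx": 0.003,"ry": -1.034,"rz": -1.38,"jaw": 0.5},{"tx": -0.212,"ty": 0.308,"tz": -0.091,"rx": 0.003,"ry": -1.034,"rz": -1.38,"jaw": 0.5},{"tx": -0.212,"ty": 0.308,"tz": -0.091,"rx": 0.003,"ry": -1.034,"rz": -1.38,"jaw": 0.5},{"tx": -0.212,"ty": 0.308,"tz": -0.091,"rx": 0.003,"ry": -1.034,"rz": -1.38,"jaw": 0.5},{"tx": -0.212,"ty": 0.308,"tz": -0.091,"rx": 0.003,"ry": -1.034,"rz": -1.38,"jaw": 0.5},{"tx": -0.212,"ty": 0.308,"tz": -0.091,"rx": 0.003,"ry": -1.034,"rz": -1.38,"jaw": 0.5},{"tx": -0.212,"ty": 0.308,"tz": -0.091,"rx": 0.003,"ry": -1.034,"rz": -1.38,"jaw": 0.5},{"tx": -0.212,"ty": 0.308,"tz": -0.091,"rx": 0.003,"ry": -1.034,"rz": -1.38,"jaw": 0.5}]}}

```text
time: 35.83
position: [0.4219, -0.2919, 0.1854]
tool_rot: [1.984, 1.779, -0.622]
ft_force: [0.1, 0.2, -2.1]
grip_width: 0.662
```

Run:
```python
from h import *
st(); pic('wrist','w19'); pic('top','t19');pic('scene','s19');go([.4232,-.2905,.0095],Rt(84.1,-35)); 
a=cv2.imread('pics/s19.png')[190:310,190:340]; a=cv2.resize(a,None,fx=4,fy=4,interpolation=cv2.INTER_CUBIC)
b=cv2.imread('pics/t19.png')[150:250,215:305]; b=cv2.resize(b,None,fx=4.8,fy=4.8,interpolation=cv2.INTER_CUBIC); cv2.imwrite('pics/c19.png',cv2.resize(np.hstack([a[:480],b]),None,fx=.77,fy=.77))
```

```text
t 35.83 p [ 0.4219 -0.2919  0.1854] yaw 83.7 tilt 34.9 z [-0.06  -0.569 -0.82 ] F [ 0.1  0.2 -2.1] g 0.662 q [ 0.54 -0.   -0.42  2.04  0.67  1.18 -0.27]
tx 0.1019 ty 0.0010 tz 0.1433 rx -0.001 ry -0.001 rz -0.004 rows 2.8
```

View pics/c19.png

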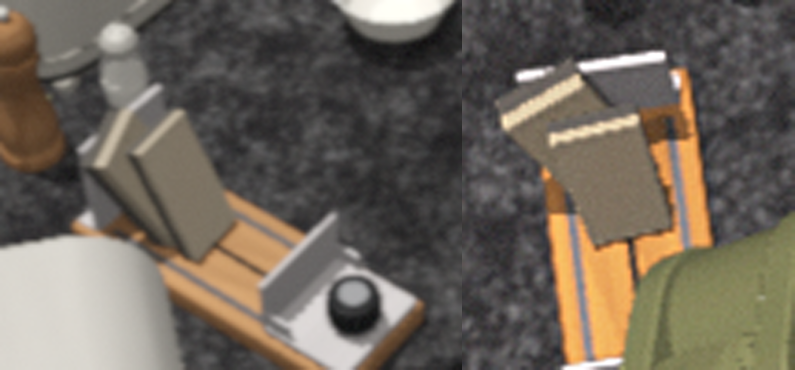

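View pics/w19.png

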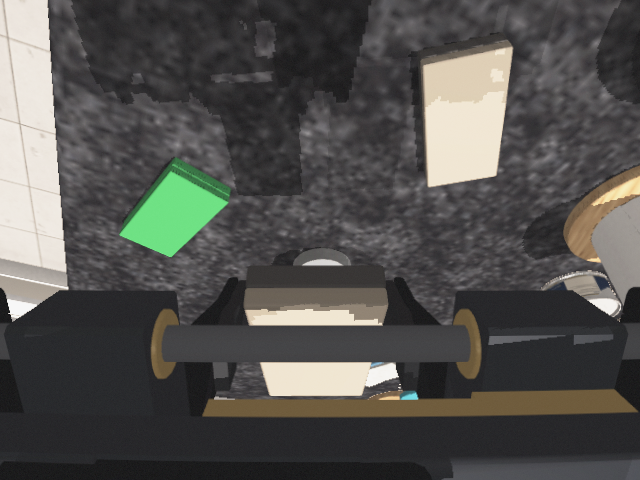

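{"api": "carry_out", "payload": {"commands": [{"tx": 0.034,"ty": 0.001,"tz": 0.048,"rx": 0,"ry": 0,"rz": 0,"jaw": 0.5},{"tx": 0.068,"ty": 0.001,"tz": 0.095,"rx": 0,"ry": 0,"rz": 0,"jaw": 0.5},{"tx": 0.088,"ty": 0.001,"tz": 0.125,"rx": 0,"ry": 0,"rz": 0,"jaw": 0.5},{"tx": 0.098,"ty": 0.001,"tz": 0.138,"rx": 0,"ry": 0,"rz": 0,"jaw": 0.5},{"tx": 0.1015,"ty": 0.001,"tz": 0.143,"rx": 0,"ry": 0,"rz": 0,"jaw": 0.5},{"tx": 0.1015,"ty": 0.001,"tz": 0.143,"rx": 0,"ry": 0,"rz": 0,"jaw": 0.5},{"tx": 0.1015,"ty": 0.001,"tz": 0.143,"rx": 0,"ry": 0,"rz": 0,"jaw": 1},{"tx": 0.1015,"ty": 0.001,"tz": 0.143,"rx": 0,"ry": 0,"rz": 0,"jaw": 1},{"tx": 0.1015,"ty": 0.001,"tz": 0.143,"rx": 0,"ry": 0,"rz": 0,"jaw": 1},{"tx": 0.068,"ty": 0.001,"tz": 0.095,"rx": 0,"ry": 0,"rz": 0,"jaw": 1},{"tx": 0.034,"ty": 0.001,"tz": 0.048,"rx": 0,"ry": 0,"rz": 0,"jaw": 1},{"tx": -0.01,"ty": 0.001,"tz": -0.01,"rx": 0,"ry": 0,"rz": 0,"jaw": 1}]}}

```text
time: 37.48
position: [0.4224, -0.2928, 0.1902]
tool_rot: [1.98, 1.784, -0.624]
ft_force: [0.2, -1.3, 0.1]
grip_width: 0.999
```

Run:
```python
from h import *
st(); pic('top','t20'); im=cv2.imread('pics/t20.png')[:,:,::-1].copy(); c=camera_info('top')
for s in stones(im,c): 
    if 105<s[2]<120 and 50<s[3]<65: print([round(x,1) for x in s[:5]],s[5].round())
go([.57,.045,.21],Rt(9.1,35))
go([.54,.04,.24],Rt(9.1,25))
```

```text
t 37.48 p [ 0.4224 -0.2928  0.1902] yaw 84.0 tilt 35.0 z [-0.06  -0.57  -0.819] F [ 0.2 -1.3  0.1] g 0.999 q [ 0.57 -0.01 -0.43  2.03  0.66  1.19 -0.25]
tx 0.2829 ty 0.1076 tz -0.2110 rx 0.015 ry 1.031 rz 1.382 rows 9.2
tx 0.2587 ty 0.0787 tz -0.2311 rx 0.134 ry 0.885 rz 1.355 rows 8.7
```

{"api": "carry_out", "payload": {"commands": [{"tx": 0.259,"ty": 0.079,"tz": -0.231,"rx": 0.134,"ry": 0.885,"rz": 1.355,"jaw": 1},{"tx": 0.259,"ty": 0.079,"tz": -0.231,"rx": 0.134,"ry": 0.885,"rz": 1.355,"jaw": 1},{"tx": 0.259,"ty": 0.079,"tz": -0.231,"rx": 0.134,"ry": 0.885,"rz": 1.355,"jaw": 1},{"tx": 0.259,"ty": 0.079,"tz": -0.231,"rx": 0.134,"ry": 0.885,"rz": 1.355,"jaw": 1},{"tx": 0.259,"ty": 0.079,"tz": -0.231,"rx": 0.134,"ry": 0.885,"rz": 1.355,"jaw": 1},{"tx": 0.259,"ty": 0.079,"tz": -0.231,"rx": 0.134,"ry": 0.885,"rz": 1.355,"jaw": 1},{"tx": 0.259,"ty": 0.079,"tz": -0.231,"rx": 0.134,"ry": 0.885,"rz": 1.355,"jaw": 1},{"tx": 0.259,"ty": 0.079,"tz": -0.231,"rx": 0.134,"ry": 0.885,"rz": 1.355,"jaw": 1},{"tx": 0.259,"ty": 0.079,"tz": -0.231,"rx": 0.134,"ry": 0.885,"rz": 1.355,"jaw": 1},{"tx": 0.259,"ty": 0.079,"tz": -0.231,"rx": 0.134,"ry": 0.885,"rz": 1.355,"jaw": 1},{"tx": 0.259,"ty": 0.079,"tz": -0.231,"rx": 0.134,"ry": 0.885,"rz": 1.355,"jaw": 1},{"tx": 0.259,"ty": 0.079,"tz": -0.231,"rx": 0.134,"ry": 0.885,"rz": 1.355,"jaw": 1}]}}

```text
time: 39.02
position: [0.5379, 0.042, 0.2296]
tool_rot: [-3.02, -0.239, -0.652]
ft_force: [-0.3, -0.2, 0.1]
grip_width: 0.999
```

Run:
```python
from h import *
st(); w=camera_info('wrist');np.savez('w21.npz',**w);pic('wrist','w21'); pic('top','t21'); im=cv2.imread('pics/t21.png')[:,:,::-1].copy(); c=camera_info('top')
for s in stones(im,c): 
    if 100<s[2]<125 and 50<s[3]<65: print([round(x,1) for x in s[:5]],s[5].round())
```

```text
t 39.02 p [0.5379 0.042  0.2296] yaw 8.9 tilt 24.4 z [ 0.406  0.074 -0.911] F [-0.3 -0.2  0.1] g 0.999 q [ 0.48 -0.24 -0.5   2.06 -0.23  0.88 -1.34]
[418.7, -330.5, 115.1, 57.2, 83.6] [409. 279.]
[530.1, -330.1, 115.6, 57.4, 97.5] [409. 235.]
```

View pics/w21.png

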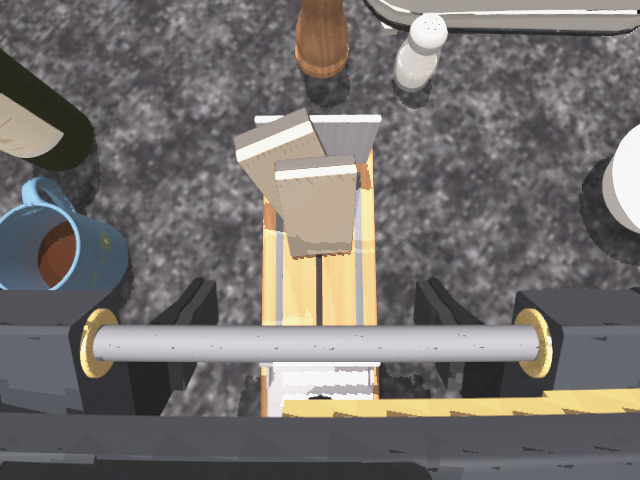

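View pics/t21.png

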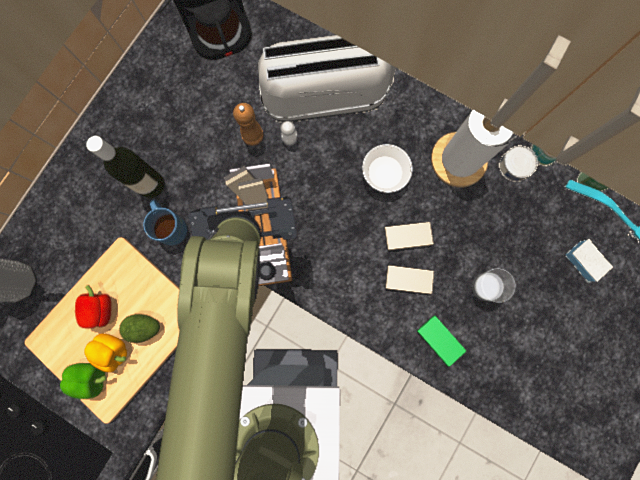

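Run:
```python
import cv2
a=cv2.imread('pics/w21.png')[95:270,220:400]; cv2.imwrite('pics/c21.png',cv2.resize(a,None,fx=4.4,fy=3.4,interpolation=cv2.INTER_CUBIC))
```

```text
(no output)
```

View pics/c21.png

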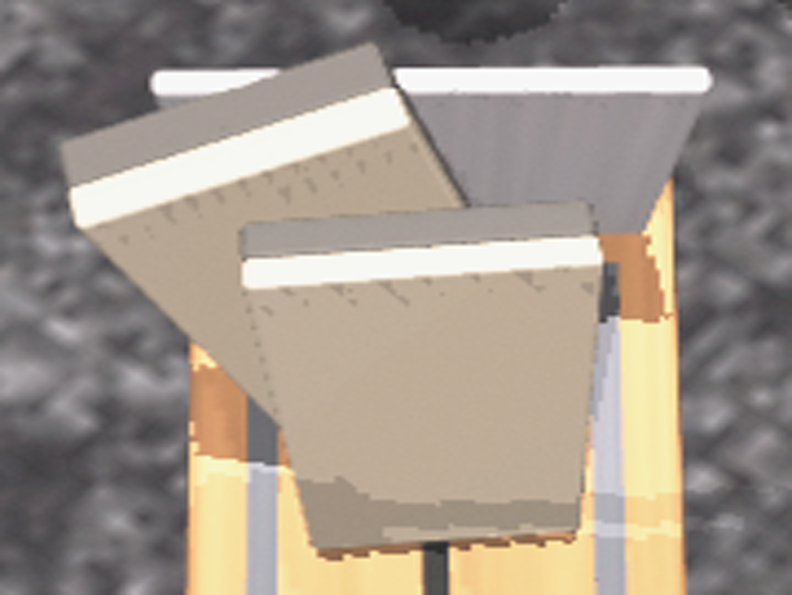

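```bash
cat > fit.py <<'E'
from h import *
from scipy.optimize import least_squares
def rackpose(R,t):
    E=np.c_[EX,EY,[0,0,1]]; return E.T@R, E.T@(t-np.array([RX,RY,0]))
def fit(w,uv,pts,init):
    # params: rotvec(world), centre
    f=lambda p:(w2pix(w,(Ro.from_rotvec(p[:3]).as_matrix()@pts.T).T+p[3:])-uv).ravel()
    r=least_squares(f,init,loss='soft_l1'); return r.x,np.sqrt((r.fun**2).mean()),f(r.x).reshape(-1,2).round(1)
def init(phi,yawoff,pos):
    # stone axes: x up along length, z = back-face normal (toward -rack x, up), y = z cross x
    p=np.radians(phi); y=np.radians(yawoff)
    ex=np.cos(y)*EX+np.sin(y)*EY
    X=np.cos(p)*ex+np.sin(p)*np.array([0,0,1]); Z=-np.sin(p)*ex+np.cos(p)*np.array([0,0,1]); Y=np.cross(Z,X)
    return np.r_[Ro.from_matrix(np.c_[X,Y,Z]).as_rotvec(),pos]
def report(x,t):
    R,c=rackpose(Ro.from_rotvec(x[:3]).as_matrix(),x[3:])
    X,Y,Z=R.T
    print('centre rk',(c*1000).round(1),'X',X.round(3),'Y',Y.round(3),'Z',Z.round(3),'lean %.1f yaw %.1f'%(np.degrees(np.arcsin(X[2])),np.degrees(np.arctan2(-Z[1],-Z[0]))))
    for n,s in (('topL',(57.5,29*1,-t/2)),('topR',(57.5,-29,-t/2)),('ftL',(-57.5,29,-t/2)),('ftR',(-57.5,-29,-t/2))): print(n,(c*1000+R@np.array(s)).round(1))
E
python3 - <<'E'
from fit import *
w=dict(np.load('w21.npz'))
cv=lambda l:np.array([(u/4.4+220,v/3.4+95) for u,v in l])
t=18.;h=t/2
L=1 # determine sign of Y: left = +EY
i2=init(68,0,rk(.06,0,.075)); 
pts=np.array([(-57.5,29,h),(-57.5,-29,h),(57.5,29,h),(57.5,-29,h),(57.5,29,-h),(57.5,-29,-h)])/1000
Y=Ro.from_rotvec(i2[:3]).as_matrix()[:,1]; s=np.sign(Y@EY); print('s',s); pts[:,1]*=s
x,e,r=fit(w,cv([(317,550),(577,531),(245,288),(602,263),(240,228),(592,200)]),pts,i2); print(e,r.tolist()); report(x,t)
t=25.;h=t/2
pts=np.array([(57.5,29*s,h),(57.5,-29*s,h),(57.5,29*s,-h),(57.5,-29*s,-h),(57.5-115*.5,29*s,h)])/1000
# left edge as a line: use lean free, constrain foot on base
uv=cv([(82,226),(410,122),(62,145),(375,43)])
def f(p):
    R=Ro.from_rotvec(p[:3]).as_matrix(); W=(R@pts.T).T+p[3:]
    pr=w2pix(w,W)
    q=cv([(82,226),(280,430)]); d=(q[1]-q[0])/np.linalg.norm(q[1]-q[0]); n=np.array([-d[1],d[0]])
    lowz=min(((R@np.array([-.0575,a*.029,b*.0125]))+p[3:])[2] for a in(-1,1) for b in(-1,1))
    return np.r_[(pr[:4]-uv).ravel(),(pr[4]-q[0])@n,(lowz-.024)*2000]
r=least_squares(f,init(68,25,rk(.09,.02,.075))); print(r.fun.round(1)); report(r.x,t)
E
```

```text
s 1.0
0.5168196371118655 [[-0.6, 0.1], [0.7, -0.1], [0.1, 0.5], [0.1, 0.2], [0.5, -0.9], [-1.0, -0.0]]
centre rk [61.6  0.9 74.7] X [0.389 0.036 0.921] Y [-0.096  0.995  0.002] Z [-0.916 -0.089  0.39 ] lean 67.0 yaw 5.5
topL [ 89.4  32.6 124.2]
topR [ 95.  -25.1 124.1]
ftL [44.7 28.5 18.3]
ftR [ 50.2 -29.3  18.2]
[-1.3  0.7  0.2 -0.5  0.1  0.3  1.2 -0.7  0.3 -0.3]
centre rk [85.3 15.5 86. ] X [0.341 0.314 0.886] Y [-0.314  0.926 -0.207] Z [-0.886 -0.208  0.415] lean 62.4 yaw 13.2
topL [106.9  63.  125.7]
topR [125.1   9.3 137.8]
ftL [67.6 26.9 23.9]
ftR [ 85.8 -26.9  35.9]
```

Run:
```python
from h import *
R=Rt(9.1+5.5,32); T=rk(.070,.0017,.1085); p0=T-R[:,2]*.06
print(T); go(p0,R); go(T,R)
```

```text
[0.61614787 0.05436172 0.1085    ]
tx 0.0146 ty 0.0038 tz 0.0834 rx 0.037 ry 0.132 rz -0.089 rows 1.4
tx 0.0224 ty 0.0012 tz 0.1429 rx 0.037 ry 0.132 rz -0.089 rows 2.3
```

{"api": "carry_out", "payload": {"commands": [{"tx": 0.0146,"ty": 0.0038,"tz": 0.05,"rx": 0.037,"ry": 0.132,"rz": -0.089,"jaw": 0.82},{"tx": 0.0146,"ty": 0.0038,"tz": 0.083,"rx": 0.037,"ry": 0.132,"rz": -0.089,"jaw": 0.82},{"tx": 0.0146,"ty": 0.0038,"tz": 0.083,"rx": 0.037,"ry": 0.132,"rz": -0.089,"jaw": 0.82},{"tx": 0.0146,"ty": 0.0038,"tz": 0.083,"rx": 0.037,"ry": 0.132,"rz": -0.089,"jaw": 0.82}]}}

```text
time: 39.62
position: [0.5857, 0.0461, 0.1611]
tool_rot: [-2.93, -0.375, -0.843]
ft_force: [0.8, 0.6, 0.4]
grip_width: 0.823
```

Run:
```python
from h import *
st(); pic('wrist','w22')
R=Rt(9.1+5.5,32); T=rk(.070,.0017,.1085);  go(T,R)
```

```text
t 39.62 p [0.5857 0.0461 0.1611] yaw 14.6 tilt 32.1 z [ 0.514  0.133 -0.847] F [0.8 0.6 0.4] g 0.823 q [ 0.43 -0.12 -0.46  2.17 -0.32  0.55 -1.13]
tx -0.0017 ty -0.0006 tz 0.0617 rx 0.001 ry -0.002 rz -0.000 rows 1.0
```

View pics/w22.png

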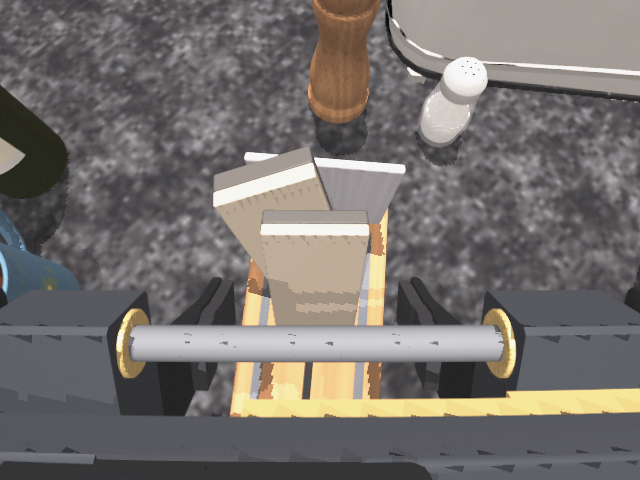

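Aligned with stone 2. Advance and grip.

{"api": "carry_out", "payload": {"commands": [{"tx": -0.001,"ty": 0,"tz": 0.025,"rx": 0,"ry": 0,"rz": 0,"jaw": 0.82},{"tx": -0.0017,"ty": 0,"tz": 0.045,"rx": 0,"ry": 0,"rz": 0,"jaw": 0.82},{"tx": -0.0017,"ty": 0,"tz": 0.061,"rx": 0,"ry": 0,"rz": 0,"jaw": 0.82},{"tx": -0.0017,"ty": 0,"tz": 0.061,"rx": 0,"ry": 0,"rz": 0,"jaw": 0.82},{"tx": -0.0017,"ty": 0,"tz": 0.061,"rx": 0,"ry": 0,"rz": 0,"jaw": 0.5},{"tx": -0.0017,"ty": 0,"tz": 0.061,"rx": 0,"ry": 0,"rz": 0,"jaw": 0.5},{"tx": -0.0017,"ty": 0,"tz": 0.061,"rx": 0,"ry": 0,"rz": 0,"jaw": 0.5},{"tx": -0.0017,"ty": 0,"tz": 0.061,"rx": 0,"ry": 0,"rz": 0,"jaw": 0.5},{"tx": -0.0017,"ty": 0,"tz": 0.061,"rx": 0,"ry": 0,"rz": 0,"jaw": 0.5}], "grip_force": 50}}

```text
time: 40.8
position: [0.6157, 0.0535, 0.1082]
tool_rot: [-2.931, -0.374, -0.844]
ft_force: [0.5, -0.2, 3.7]
grip_width: 0.654
```

Run:
```python
from h import *
st(); pic('wrist','w23'); p,R=tool(); print('back',R.T@(-EX*.025+[0,0,.01]), 'up', R.T@[0,0,.1])
```

```text
t 40.8 p [0.6157 0.0535 0.1082] yaw 14.6 tilt 32.1 z [ 0.515  0.133 -0.847] F [ 0.5 -0.2  3.7] g 0.654 q [ 0.42  0.03 -0.49  2.16 -0.2   0.41 -1.22]
back [-0.01575741 -0.00235322 -0.02170636] up [ 5.31812884e-02  9.71056463e-05 -8.46861331e-02]
```

View pics/w23.png

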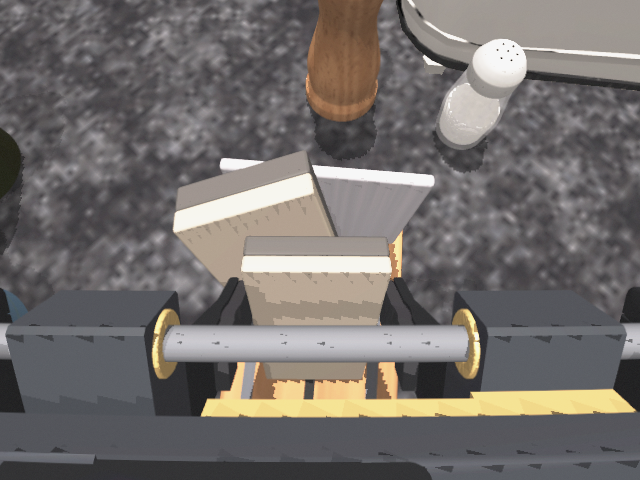

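{"api": "carry_out", "payload": {"commands": [{"tx": -0.005,"ty": -0.0008,"tz": -0.0072,"rx": 0,"ry": 0,"rz": 0,"jaw": 0.5},{"tx": -0.0105,"ty": -0.0015,"tz": -0.0145,"rx": 0,"ry": 0,"rz": 0,"jaw": 0.5},{"tx": -0.0158,"ty": -0.0023,"tz": -0.0217,"rx": 0,"ry": 0,"rz": 0,"jaw": 0.5},{"tx": -0.0158,"ty": -0.0023,"tz": -0.0217,"rx": 0,"ry": 0,"rz": 0,"jaw": 0.5}]}}

```text
time: 41.35
position: [0.589, 0.0491, 0.1169]
tool_rot: [-2.932, -0.374, -0.84]
ft_force: [-0.6, -1.0, -1.4]
grip_width: 0.656
```

Run:
```python
from h import *
st(); pic('wrist','w24'); pic('scene','s24')
a=cv2.imread('pics/s24.png')[190:310,190:340]; a=cv2.resize(a,None,fx=4,fy=4,interpolation=cv2.INTER_CUBIC); b=cv2.imread('pics/w24.png')[120:400,100:500]
cv2.imwrite('pics/c24.png',np.hstack([cv2.resize(a,(400,320)),cv2.resize(b,(400,320))]))
```

```text
t 41.35 p [0.589  0.0491 0.1169] yaw 14.5 tilt 32.0 z [ 0.512  0.132 -0.848] F [-0.6 -1.  -1.4] g 0.656 q [ 0.44 -0.04 -0.49  2.2  -0.29  0.44 -1.15]
```

View pics/c24.png

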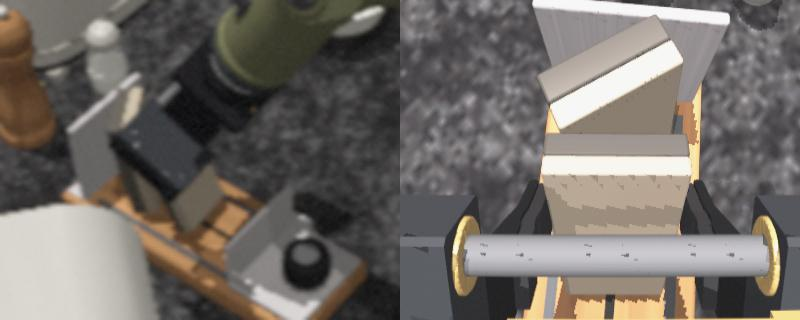

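Run:
```python
from h import *
w=camera_info('wrist');np.savez('w24.npz',**w)
a=cv2.imread('pics/w24.png')[110:290,210:420]; cv2.imwrite('pics/c24.png',cv2.resize(a,None,fx=3.8,fy=3.3,interpolation=cv2.INTER_CUBIC))
```

```text
(no output)
```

View pics/c24.png

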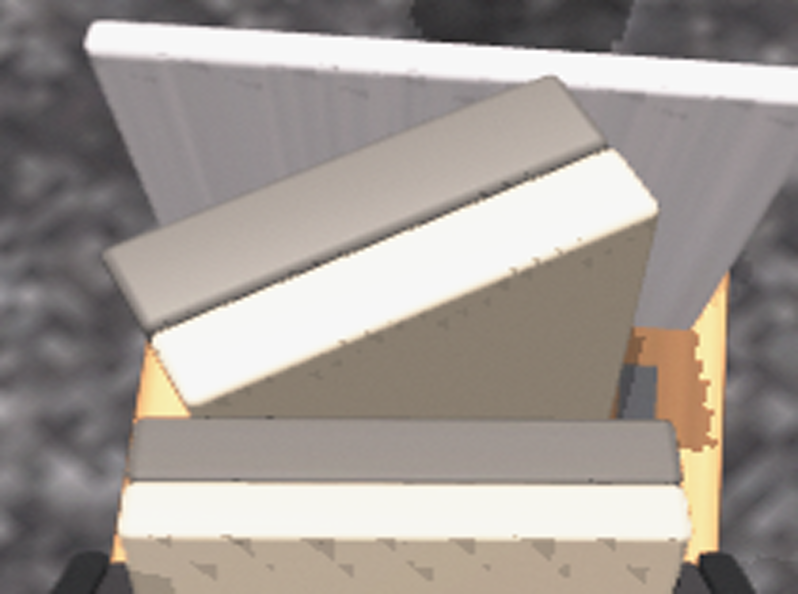

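Run:
```python
from fit import *
w=dict(np.load('w24.npz'))
cv=lambda l:np.array([(u/3.8+210,v/3.3+110) for u,v in l])
t=25.;h=t/2
pts=np.array([(57.5,29,h),(57.5,-29,h),(57.5,29,-h),(57.5,-29,-h),(17.5,-29,h)])/1000
uv=cv([(195,407),(655,210),(105,255),(555,77)])
def f(p):
    R=Ro.from_rotvec(p[:3]).as_matrix(); W=(R@pts.T).T+p[3:]
    pr=w2pix(w,W)
    q=cv([(655,210),(610,418)]); d=(q[1]-q[0])/np.linalg.norm(q[1]-q[0]); n=np.array([-d[1],d[0]])
    lowz=min(((R@np.array([-.0575,a*.029,b*.0125]))+p[3:])[2] for a in(-1,1) for b in(-1,1))
    return np.r_[(pr[:4]-uv).ravel(),(pr[4]-q[0])@n,(lowz-.024)*2000]
r=least_squares(f,init(80,35,rk(.09,.0,.08))); print(r.fun.round(1)); report(r.x,t)
```

```text
[-0.5  0.7  4.  -0.2 -3.  -0.6 -1.1 -0.5 -0.9 -2. ]
centre rk [78.3  5.5 84. ] X [0.182 0.024 0.983] Y [-0.559  0.825  0.083] Z [-0.809 -0.565  0.164] lean 79.4 yaw 34.9
topL [ 82.6  37.9 140.9]
topR [115.1  -9.9 136. ]
ftL [61.7 35.1 27.8]
ftR [ 94.2 -12.7  23. ]
```

Run:
```python
from h import *
st(); R=Rt(9.1,45); go(rk(.032,0.001,.1150),R)
```

```text
t 41.45 p [0.5899 0.0494 0.1172] yaw 14.5 tilt 32.0 z [ 0.513  0.133 -0.848] F [-0.3  0.1 -1.9] g 0.66 q [ 0.44 -0.04 -0.49  2.2  -0.29  0.44 -1.15]
tx -0.0107 ty -0.0011 tz -0.0041 rx -0.059 ry 0.227 rz 0.075 rows 1.3
```

{"api": "carry_out", "payload": {"commands": [{"tx": -0.0107,"ty": -0.001,"tz": -0.004,"rx": -0.03,"ry": 0.1,"rz": 0.04,"jaw": 0.5},{"tx": -0.0107,"ty": -0.001,"tz": -0.004,"rx": -0.059,"ry": 0.227,"rz": 0.075,"jaw": 0.5},{"tx": -0.0107,"ty": -0.001,"tz": -0.004,"rx": -0.059,"ry": 0.227,"rz": 0.075,"jaw": 0.5},{"tx": -0.0107,"ty": -0.001,"tz": -0.004,"rx": -0.059,"ry": 0.227,"rz": 0.075,"jaw": 0.5}]}}

```text
time: 41.95
position: [0.5779, 0.0482, 0.1137]
tool_rot: [-2.839, -0.226, -1.173]
ft_force: [0.4, 0.9, -2.3]
grip_width: 0.65
```

Run:
```python
from h import *
st(); pic('wrist','w25'); R=Rt(9.1,45); go(rk(.032,0.001,.1145),R); p,R=tool(); print('fwd',R.T@EX, 'down',R.T@[0,0,-1]); d=p-rk(0,0,0); print(d@EX,d@EY)
```

```text
t 41.95 p [0.5779 0.0482 0.1137] yaw 9.1 tilt 44.9 z [ 0.697  0.113 -0.708] F [ 0.4  0.9 -2.3] g 0.65 q [ 0.19 -0.14 -0.28  2.42 -0.87  0.1  -0.68]
tx -0.0003 ty 0.0007 tz -0.0001 rx -0.001 ry 0.001 rz 0.000 rows 0.0
fwd [0.70747138 0.0008326  0.7067415 ] down [-0.70674199  0.00079277  0.70747094]
0.03226738040467569 0.0016797395608293337
```

View pics/w25.png

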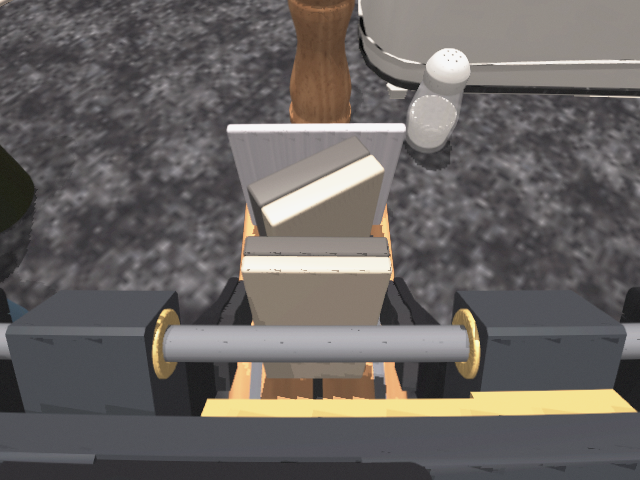

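{"api": "carry_out", "payload": {"commands": [{"tx": 0.0035,"ty": 0,"tz": 0.0035,"rx": 0,"ry": 0,"rz": 0,"jaw": 0.5},{"tx": 0.007,"ty": 0,"tz": 0.007,"rx": 0,"ry": 0,"rz": 0,"jaw": 0.5},{"tx": 0.0105,"ty": 0,"tz": 0.0105,"rx": 0,"ry": 0,"rz": 0,"jaw": 0.5},{"tx": 0.014,"ty": 0,"tz": 0.014,"rx": 0,"ry": 0,"rz": 0,"jaw": 0.5},{"tx": 0.0177,"ty": 0,"tz": 0.0177,"rx": 0,"ry": 0,"rz": 0,"jaw": 0.5},{"tx": 0.0177,"ty": 0,"tz": 0.0177,"rx": 0,"ry": 0,"rz": 0,"jaw": 0.5}]}}

```text
time: 42.75
position: [0.6045, 0.0513, 0.1151]
tool_rot: [-2.838, -0.224, -1.176]
ft_force: [0.1, -0.3, -2.3]
grip_width: 0.653
```

Run:
```python
from h import *
st(); pic('wrist','w26'); p,R=tool(); d=p-rk(0,0,0); print(d@EX,d@EY)
```

```text
t 42.75 p [0.6045 0.0513 0.1151] yaw 9.0 tilt 45.0 z [ 0.699  0.112 -0.707] F [ 0.1 -0.3 -2.3] g 0.653 q [ 0.44 -0.07 -0.53  2.36 -0.93  0.1  -0.62]
0.05773899681586715 0.0002405832848076256
```

View pics/w26.png

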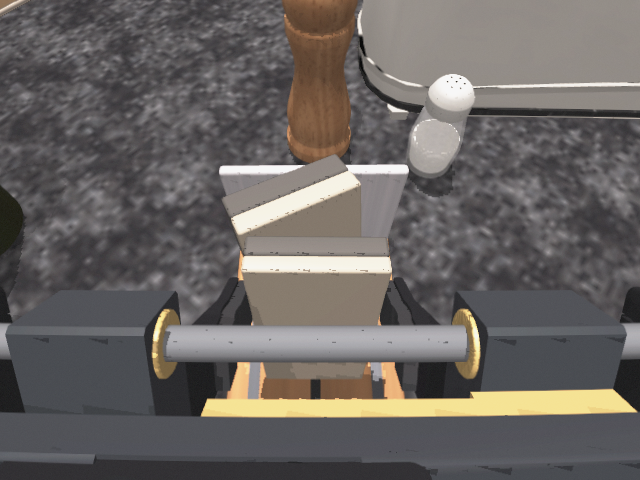

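{"api": "carry_out", "payload": {"commands": [{"tx": 0.0025,"ty": 0,"tz": 0.0025,"rx": 0,"ry": 0,"rz": 0,"jaw": 0.5},{"tx": 0.005,"ty": 0,"tz": 0.005,"rx": 0,"ry": 0,"rz": 0,"jaw": 0.5},{"tx": 0.0075,"ty": 0,"tz": 0.0075,"rx": 0,"ry": 0,"rz": 0,"jaw": 0.5},{"tx": 0.0095,"ty": 0,"tz": 0.0095,"rx": 0,"ry": 0,"rz": 0,"jaw": 0.5},{"tx": 0.0095,"ty": 0,"tz": 0.0095,"rx": 0,"ry": 0,"rz": 0,"jaw": 0.5}]}}

```text
time: 43.42
position: [0.617, 0.053, 0.1149]
tool_rot: [-2.839, -0.224, -1.176]
ft_force: [-0.9, 0.3, -0.7]
grip_width: 0.654
```

Run:
```python
from h import *
st(); pic('wrist','w27'); pic('scene','s27'); p,R=tool(); d=p-rk(0,0,0); print(d@EX,d@EY)
a=cv2.imread('pics/s27.png')[190:310,190:340]; b=cv2.imread('pics/w27.png')[120:400,100:500]
cv2.imwrite('pics/c27.png',np.hstack([cv2.resize(a,(400,320)),cv2.resize(b,(400,320))]))
```

```text
t 43.42 p [0.617  0.053  0.1149] yaw 9.0 tilt 45.0 z [ 0.698  0.111 -0.707] F [-0.9  0.3 -0.7] g 0.654 q [ 0.84 -0.04 -0.92  2.32 -0.94  0.1  -0.6 ]
0.07059032671282033 0.0002663473220388664
```

View pics/c27.png

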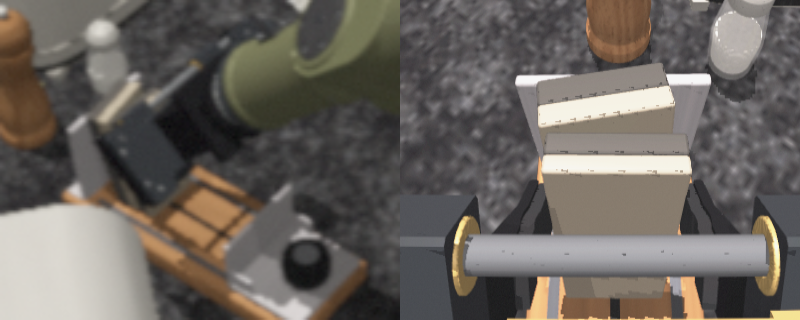

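{"api": "carry_out", "payload": {"commands": [{"tx": 0.002,"ty": 0,"tz": 0.002,"rx": 0,"ry": 0,"rz": 0,"jaw": 0.5},{"tx": 0.004,"ty": 0,"tz": 0.004,"rx": 0,"ry": 0,"rz": 0,"jaw": 0.5},{"tx": 0.006,"ty": 0,"tz": 0.006,"rx": 0,"ry": 0,"rz": 0,"jaw": 0.5},{"tx": 0.006,"ty": 0,"tz": 0.006,"rx": 0,"ry": 0,"rz": 0,"jaw": 0.5}]}}

```text
time: 44.02
position: [0.6247, 0.0521, 0.1161]
tool_rot: [-2.841, -0.22, -1.177]
ft_force: [-0.8, -0.7, -1.6]
grip_width: 0.656
```

Run:
```python
from h import *
st(); pic('wrist','w28'); pic('scene','s28'); p,R=tool(); d=p-rk(0,0,0); print(d@EX,d@EY)
a=cv2.imread('pics/s28.png')[190:310,190:340]; b=cv2.imread('pics/w28.png')[120:400,100:500]
cv2.imwrite('pics/c28.png',np.hstack([cv2.resize(a,(400,320)),cv2.resize(b,(400,320))]))
```

```text
t 44.02 p [0.6247 0.0521 0.1161] yaw 8.9 tilt 45.0 z [ 0.699  0.109 -0.707] F [-0.8 -0.7 -1.6] g 0.656 q [ 1.31 -0.01 -1.38  2.3  -0.88  0.09 -0.64]
0.0781285295529962 0.000903100562805348
```

View pics/c28.png

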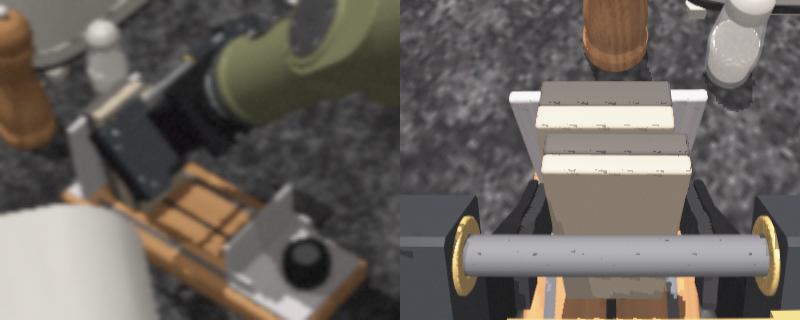

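Run:
```python
from h import *
go(rk(.062,0,.118),Rt(9.1,37)); go(rk(.062,0,.1115),Rt(9.1,37))
```

```text
tx -0.0099 ty 0.0009 tz -0.0129 rx -0.000 ry -0.140 rz 0.000 rows 0.7
tx -0.0145 ty 0.0009 tz -0.0083 rx -0.000 ry -0.140 rz 0.000 rows 0.7
```

{"api": "carry_out", "payload": {"commands": [{"tx": -0.008,"ty": 0.001,"tz": -0.012,"rx": 0,"ry": -0.03,"rz": 0,"jaw": 0.5},{"tx": -0.01,"ty": 0.001,"tz": -0.013,"rx": 0,"ry": -0.14,"rz": 0,"jaw": 0.5},{"tx": -0.01,"ty": 0.001,"tz": -0.013,"rx": 0,"ry": -0.14,"rz": 0,"jaw": 0.5},{"tx": -0.01,"ty": 0.001,"tz": -0.013,"rx": 0,"ry": -0.14,"rz": 0,"jaw": 0.5}]}}

```text
time: 44.62
position: [0.6094, 0.0534, 0.1193]
tool_rot: [-2.922, -0.239, -0.98]
ft_force: [0.6, 0.7, -2.5]
grip_width: 0.657
```

Run:
```python
from h import *
st(); pic('wrist','w29');go(rk(.062,0,.1105),Rt(9.1,37)); p,R=tool();print('fwd',R.T@EX, 'down',R.T@[0,0,-1])
```

```text
t 44.62 p [0.6094 0.0534 0.1193] yaw 9.4 tilt 37.1 z [ 0.595  0.097 -0.798] F [ 0.6  0.7 -2.5] g 0.657 q [ 1.33 -0.08 -1.38  2.22 -0.44  0.32 -1.11]
tx -0.0061 ty 0.0018 tz 0.0062 rx -0.002 ry -0.001 rz 0.003 rows 0.1
fwd [0.79812963 0.00335931 0.6024764 ] down [-6.02478637e-01 -4.13244045e-04  7.98134902e-01]
```

View pics/w29.png

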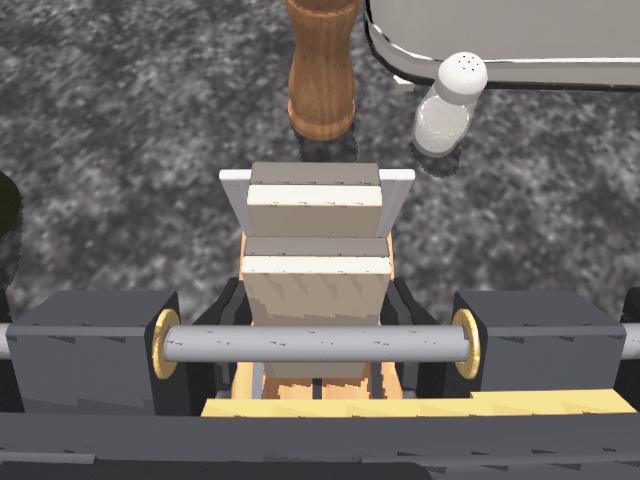

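{"api": "carry_out", "payload": {"commands": [{"tx": -0.003,"ty": 0.0015,"tz": 0.0031,"rx": 0,"ry": 0,"rz": 0,"jaw": 0.5},{"tx": -0.006,"ty": 0.0015,"tz": 0.0065,"rx": 0,"ry": 0,"rz": 0,"jaw": 0.5},{"tx": -0.0067,"ty": 0.0015,"tz": 0.0075,"rx": 0,"ry": 0,"rz": 0,"jaw": 0.5},{"tx": -0.0067,"ty": 0.0015,"tz": 0.0075,"rx": 0,"ry": 0,"rz": 0,"jaw": 0.5}]}}

```text
time: 45.18
position: [0.6094, 0.0513, 0.1096]
tool_rot: [-2.92, -0.235, -0.982]
ft_force: [0.0, 2.5, 6.1]
grip_width: 0.651
```

Base contact. Forward until it touches stone 1.

{"api": "carry_out", "payload": {"commands": [{"tx": 0.0035,"ty": 0,"tz": 0.0015,"rx": 0,"ry": 0,"rz": 0,"jaw": 0.5},{"tx": 0.0065,"ty": 0,"tz": 0.0043,"rx": 0,"ry": 0,"rz": 0,"jaw": 0.5},{"tx": 0.0085,"ty": 0,"tz": 0.0058,"rx": 0,"ry": 0,"rz": 0,"jaw": 0.5},{"tx": 0.0085,"ty": 0,"tz": 0.0058,"rx": 0,"ry": 0,"rz": 0,"jaw": 0.5}]}}

```text
time: 45.68
position: [0.6176, 0.0518, 0.1083]
tool_rot: [-2.923, -0.234, -0.975]
ft_force: [-1.6, 0.6, 3.6]
grip_width: 0.652
```

Run:
```python
from h import *
st(); pic('wrist','w30');pic('scene','s30')
a=cv2.imread('pics/s30.png')[190:310,190:340]; b=cv2.imread('pics/w30.png')[120:400,100:500]
cv2.imwrite('pics/c30.png',np.hstack([cv2.resize(a,(400,320)),cv2.resize(b,(400,320))]))
```

```text
t 45.67 p [0.6176 0.0518 0.1083] yaw 9.1 tilt 36.9 z [ 0.593  0.096 -0.8  ] F [-1.6  0.6  3.6] g 0.652 q [ 1.21  0.06 -1.31  2.21  0.04  0.27 -1.53]
```

View pics/c30.png

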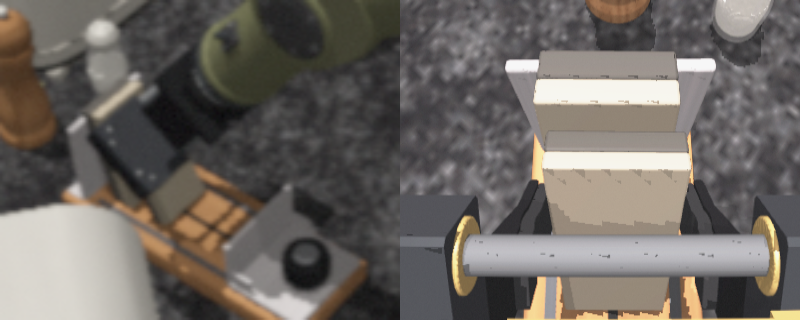

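{"api": "carry_out", "payload": {"commands": [{"tx": 0.003,"ty": 0,"tz": 0.002,"rx": 0,"ry": 0,"rz": 0,"jaw": 0.5},{"tx": 0.006,"ty": 0,"tz": 0.0043,"rx": 0,"ry": 0,"rz": 0,"jaw": 0.5},{"tx": 0.008,"ty": 0,"tz": 0.0058,"rx": 0,"ry": 0,"rz": 0,"jaw": 0.5},{"tx": 0.008,"ty": 0,"tz": 0.0058,"rx": 0,"ry": 0,"rz": 0,"jaw": 0.5}]}}

```text
time: 46.28
position: [0.6245, 0.052, 0.1066]
tool_rot: [-2.931, -0.234, -0.965]
ft_force: [-43.8, -4.9, 39.7]
grip_width: 0.666
```

Run:
```python
from h import *
st(); w=camera_info('wrist');np.savez('w31.npz',**w);pic('wrist','w31')
a=cv2.imread('pics/w31.png')[110:310,200:430]; cv2.imwrite('pics/c31.png',cv2.resize(a,None,fx=3.4,fy=3,interpolation=cv2.INTER_CUBIC))
```

```text
t 46.27 p [0.6245 0.052  0.1066] yaw 9.2 tilt 36.4 z [ 0.587  0.092 -0.804] F [-43.8  -4.9  39.7] g 0.666 q [ 1.1   0.09 -1.22  2.19  0.17  0.28 -1.65]
```

View pics/c31.png

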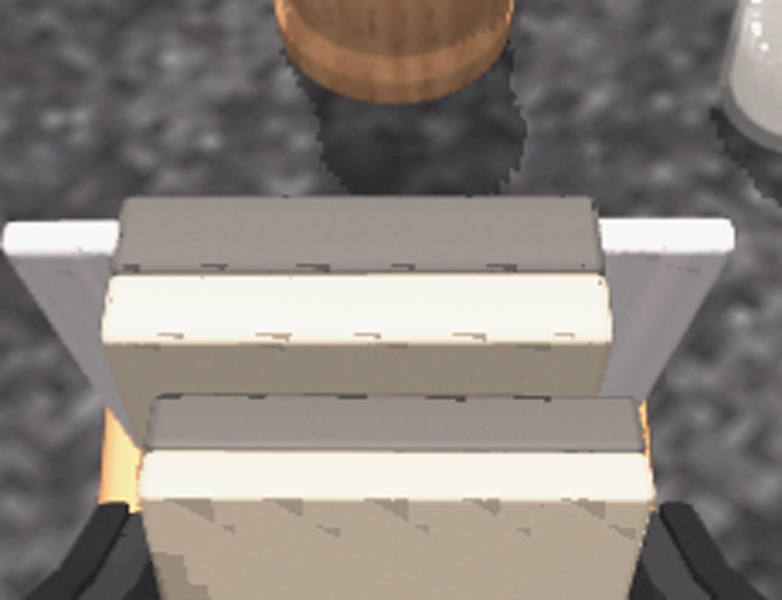

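{"api": "carry_out", "payload": {"commands": [{"tx": -0.002,"ty": 0,"tz": -0.0022,"rx": 0,"ry": 0,"rz": 0,"jaw": 0.5},{"tx": -0.002,"ty": 0,"tz": -0.0022,"rx": 0,"ry": 0,"rz": 0,"jaw": 0.5}]}}

```text
time: 46.58
position: [0.6239, 0.0518, 0.1084]
tool_rot: [-2.925, -0.232, -0.975]
ft_force: [0.1, 0.2, -2.0]
grip_width: 0.659
```

{"api": "carry_out", "payload": {"commands": [{"tx": 0.0,"ty": 0,"tz": 0,"rx": 0,"ry": 0,"rz": 0,"jaw": 0.8},{"tx": 0.0,"ty": 0,"tz": 0,"rx": 0,"ry": 0,"rz": 0,"jaw": 0.85},{"tx": 0.0,"ty": 0,"tz": 0,"rx": 0,"ry": 0,"rz": 0,"jaw": 0.9},{"tx": 0.0,"ty": 0,"tz": -0.02,"rx": 0,"ry": 0,"rz": 0,"jaw": 0.9},{"tx": 0.0,"ty": 0,"tz": -0.05,"rx": 0,"ry": 0,"rz": 0,"jaw": 0.9},{"tx": 0.0,"ty": 0,"tz": -0.1,"rx": 0,"ry": 0,"rz": 0,"jaw": 1},{"tx": 0.0,"ty": 0,"tz": -0.1,"rx": 0,"ry": 0,"rz": 0,"jaw": 1}]}}

```text
time: 47.45
position: [0.5682, 0.0395, 0.1817]
tool_rot: [-2.935, -0.228, -0.97]
ft_force: [0.4, -0.4, -0.5]
grip_width: 0.981
```

Run:
```python
from h import *
st(); pic('wrist','w32');pic('top','t32');pic('scene','s32'); im=cv2.imread('pics/t32.png')[:,:,::-1].copy(); c=camera_info('top')
for s in stones(im,c): 
    if 105<s[2]<120 and 50<s[3]<65: print([round(x,1) for x in s[:5]],s[5].round())
P=pickpose(418.7,-330.5,83.6);go(P+[0,.0,.2],Rt(83.6,-35));go(P+[0,.0,.1],Rt(83.6,-35))
a=cv2.imread('pics/s32.png')[200:320,180:360];b=cv2.imread('pics/w32.png'); cv2.imwrite('pics/c32.png',np.vstack([cv2.resize(a,None,fx=3,fy=3),b[170:410,50:590]]))
```

```text
t 47.45 p [0.5682 0.0395 0.1817] yaw 9.0 tilt 36.6 z [ 0.589  0.086 -0.803] F [ 0.4 -0.4 -0.5] g 0.981 q [ 0.76 -0.29 -0.74  2.24 -0.55  0.53 -1.05]
[418.7, -330.6, 115.3, 57.2, 83.6] [409. 279.]
[530.1, -330.4, 115.9, 57.4, 97.5] [409. 235.]
tx -0.1445 ty 0.3047 tz -0.1354 rx 0.028 ry -1.057 rz -1.377 rows 9.3
tx -0.2044 ty 0.3039 tz -0.0553 rx 0.028 ry -1.057 rz -1.377 rows 9.3
```

View pics/c32.png

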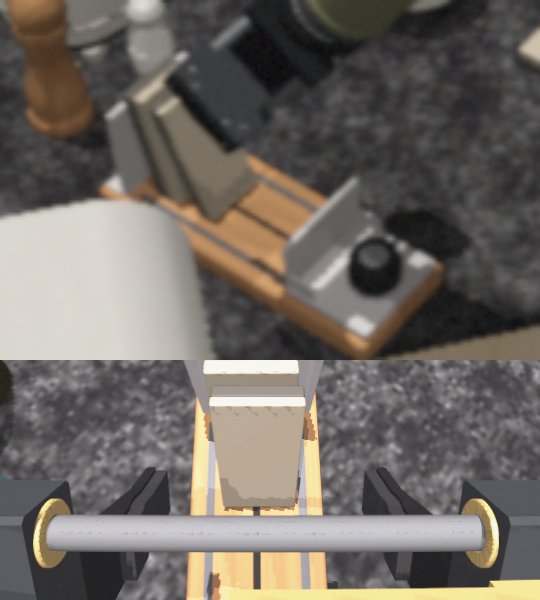

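{"api": "carry_out", "payload": {"commands": [{"tx": -0.144,"ty": 0.3045,"tz": -0.135,"rx": 0.028,"ry": -1.057,"rz": -1.377,"jaw": 1},{"tx": -0.144,"ty": 0.3045,"tz": -0.135,"rx": 0.028,"ry": -1.057,"rz": -1.377,"jaw": 1},{"tx": -0.144,"ty": 0.3045,"tz": -0.135,"rx": 0.028,"ry": -1.057,"rz": -1.377,"jaw": 1},{"tx": -0.144,"ty": 0.3045,"tz": -0.135,"rx": 0.028,"ry": -1.057,"rz": -1.377,"jaw": 1},{"tx": -0.144,"ty": 0.3045,"tz": -0.135,"rx": 0.028,"ry": -1.057,"rz": -1.377,"jaw": 1},{"tx": -0.144,"ty": 0.3045,"tz": -0.135,"rx": 0.028,"ry": -1.057,"rz": -1.377,"jaw": 1},{"tx": -0.144,"ty": 0.3045,"tz": -0.135,"rx": 0.028,"ry": -1.057,"rz": -1.377,"jaw": 1},{"tx": -0.144,"ty": 0.3045,"tz": -0.135,"rx": 0.028,"ry": -1.057,"rz": -1.377,"jaw": 1},{"tx": -0.144,"ty": 0.3045,"tz": -0.135,"rx": 0.028,"ry": -1.057,"rz": -1.377,"jaw": 1},{"tx": -0.204,"ty": 0.304,"tz": -0.055,"rx": 0.028,"ry": -1.057,"rz": -1.377,"jaw": 1},{"tx": -0.204,"ty": 0.304,"tz": -0.055,"rx": 0.028,"ry": -1.057,"rz": -1.377,"jaw": 1},{"tx": -0.204,"ty": 0.304,"tz": -0.055,"rx": 0.028,"ry": -1.057,"rz": -1.377,"jaw": 1}]}}

```text
time: 49.1
position: [0.4194, -0.2892, 0.1012]
tool_rot: [1.993, 1.785, -0.635]
ft_force: [0.1, -0.8, 0.9]
grip_width: 1.005
```

Run:
```python
from h import *
st(); pic('wrist','w33'); 
P=pickpose(418.7,-330.6,83.6);go(P,Rt(83.6,-35))
```

```text
t 49.1 p [ 0.4194 -0.2892  0.1012] yaw 84.0 tilt 34.7 z [-0.074 -0.565 -0.822] F [ 0.1 -0.8  0.9] g 1.005 q [ 0.75  0.14 -0.66  2.1   0.79  1.11 -0.45]
tx 0.0558 ty 0.0029 tz 0.0785 rx -0.008 ry -0.003 rz 0.002 rows 1.5
```

View pics/w33.png

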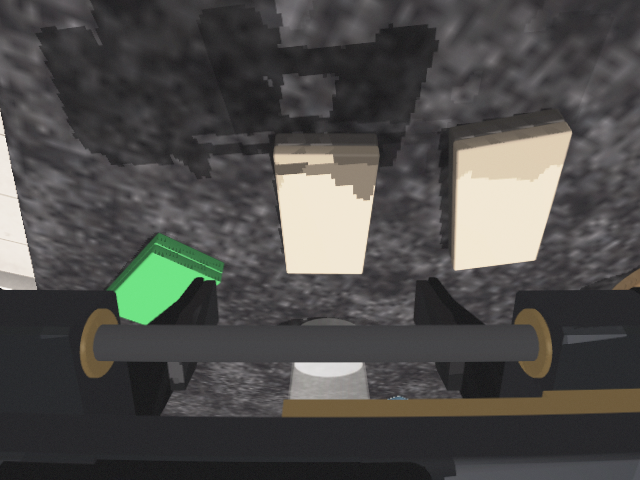

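{"api": "carry_out", "payload": {"commands": [{"tx": 0.02,"ty": 0.003,"tz": 0.028,"rx": -0.008,"ry": 0,"rz": 0.002,"jaw": 1},{"tx": 0.04,"ty": 0.003,"tz": 0.056,"rx": -0.008,"ry": 0,"rz": 0.002,"jaw": 1},{"tx": 0.05,"ty": 0.003,"tz": 0.072,"rx": -0.008,"ry": 0,"rz": 0.002,"jaw": 1},{"tx": 0.056,"ty": 0.003,"tz": 0.079,"rx": -0.008,"ry": 0,"rz": 0.002,"jaw": 1},{"tx": 0.056,"ty": 0.003,"tz": 0.079,"rx": -0.008,"ry": 0,"rz": 0.002,"jaw": 1},{"tx": 0.056,"ty": 0.003,"tz": 0.079,"rx": -0.008,"ry": 0,"rz": 0.002,"jaw": 0.5},{"tx": 0.056,"ty": 0.003,"tz": 0.079,"rx": -0.008,"ry": 0,"rz": 0.002,"jaw": 0.5},{"tx": 0.056,"ty": 0.003,"tz": 0.079,"rx": -0.008,"ry": 0,"rz": 0.002,"jaw": 0.5},{"tx": 0.056,"ty": 0.003,"tz": 0.079,"rx": -0.008,"ry": 0,"rz": 0.002,"jaw": 0.5},{"tx": 0.056,"ty": 0.003,"tz": 0.079,"rx": -0.008,"ry": 0,"rz": 0.002,"jaw": 0.5},{"tx": 0.056,"ty": 0.003,"tz": 0.079,"rx": -0.008,"ry": 0,"rz": 0.002,"jaw": 0.5},{"tx": 0.056,"ty": 0.003,"tz": 0.079,"rx": -0.008,"ry": 0,"rz": 0.002,"jaw": 0.5}], "grip_force": 50}}

```text
time: 50.65
position: [0.4244, -0.2902, 0.0087]
tool_rot: [1.987, 1.774, -0.623]
ft_force: [-1.0, 1.0, 5.2]
grip_width: 0.661
```

{"api": "carry_out", "payload": {"commands": [{"tx": -0.023,"ty": 0,"tz": -0.033,"rx": 0,"ry": 0,"rz": 0,"jaw": 0.5},{"tx": -0.057,"ty": 0,"tz": -0.082,"rx": 0,"ry": 0,"rz": 0,"jaw": 0.5},{"tx": -0.1,"ty": 0,"tz": -0.143,"rx": 0,"ry": 0,"rz": 0,"jaw": 0.5},{"tx": -0.1,"ty": 0,"tz": -0.143,"rx": 0,"ry": 0,"rz": 0,"jaw": 0.5},{"tx": -0.1,"ty": 0,"tz": -0.143,"rx": 0,"ry": 0,"rz": 0,"jaw": 0.5}]}}

```text
time: 51.28
position: [0.4235, -0.2899, 0.1827]
tool_rot: [1.988, 1.774, -0.622]
ft_force: [0.5, -0.7, -2.6]
grip_width: 0.662
```

Run:
```python
from h import *
st(); pic('wrist','w34');pic('scene','s34'); P=placepose(.044/np.sin(np.radians(70)),gap=.012,up=.06);P[2]=.23; print(P);go(P,Rt(9.1,35))
a=cv2.imread('pics/s34.png')[200:320,180:360];b=cv2.imread('pics/w34.png'); cv2.imwrite('pics/c34.png',np.vstack([cv2.resize(a,None,fx=3,fy=3),b[170:410,50:590]]))
```

```text
t 51.27 p [ 0.4235 -0.2899  0.1827] yaw 83.4 tilt 35.0 z [-0.061 -0.57  -0.82 ] F [ 0.5 -0.7 -2.6] g 0.662 q [ 0.79  0.01 -0.67  2.03  0.68  1.18 -0.28]
[0.59534242 0.04930377 0.23      ]
tx 0.2638 ty 0.1340 tz -0.2444 rx -0.002 ry 1.035 rz 1.373 rows 9.2
```

View pics/c34.png

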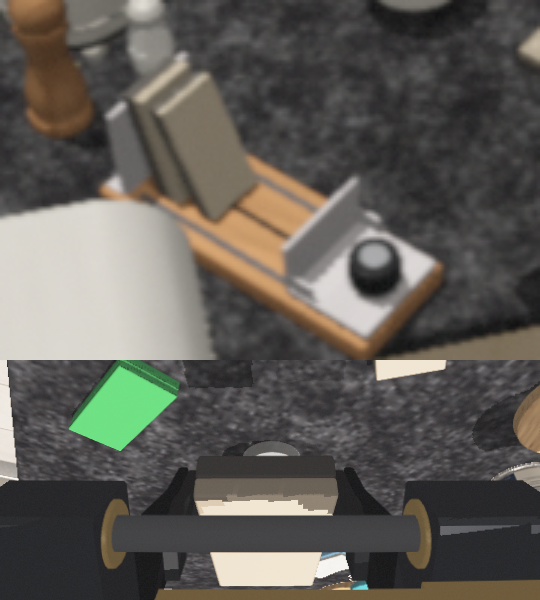

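{"api": "carry_out", "payload": {"commands": [{"tx": 0.264,"ty": 0.134,"tz": -0.244,"rx": -0.002,"ry": 1.035,"rz": 1.373,"jaw": 0.5},{"tx": 0.264,"ty": 0.134,"tz": -0.244,"rx": -0.002,"ry": 1.035,"rz": 1.373,"jaw": 0.5},{"tx": 0.264,"ty": 0.134,"tz": -0.244,"rx": -0.002,"ry": 1.035,"rz": 1.373,"jaw": 0.5},{"tx": 0.264,"ty": 0.134,"tz": -0.244,"rx": -0.002,"ry": 1.035,"rz": 1.373,"jaw": 0.5},{"tx": 0.264,"ty": 0.134,"tz": -0.244,"rx": -0.002,"ry": 1.035,"rz": 1.373,"jaw": 0.5},{"tx": 0.264,"ty": 0.134,"tz": -0.244,"rx": -0.002,"ry": 1.035,"rz": 1.373,"jaw": 0.5},{"tx": 0.264,"ty": 0.134,"tz": -0.244,"rx": -0.002,"ry": 1.035,"rz": 1.373,"jaw": 0.5},{"tx": 0.264,"ty": 0.134,"tz": -0.244,"rx": -0.002,"ry": 1.035,"rz": 1.373,"jaw": 0.5},{"tx": 0.264,"ty": 0.134,"tz": -0.244,"rx": -0.002,"ry": 1.035,"rz": 1.373,"jaw": 0.5},{"tx": 0.264,"ty": 0.134,"tz": -0.244,"rx": -0.002,"ry": 1.035,"rz": 1.373,"jaw": 0.5},{"tx": 0.264,"ty": 0.134,"tz": -0.244,"rx": -0.002,"ry": 1.035,"rz": 1.373,"jaw": 0.5},{"tx": 0.264,"ty": 0.134,"tz": -0.244,"rx": -0.002,"ry": 1.035,"rz": 1.373,"jaw": 0.5}]}}

```text
time: 52.88
position: [0.5972, 0.0499, 0.2323]
tool_rot: [-2.942, -0.24, -0.932]
ft_force: [0.3, -0.6, -1.6]
grip_width: 0.658
```

Run:
```python
from h import *
st(); pic('wrist','w35'); P=placepose(.041,gap=.010,up=.006,z=.009); print(P);go(P,Rt(9.1,35)); p,R=tool(); print('down',R.T@[0,0,-1],'fwd',R.T@EX)
```

```text
t 52.88 p [0.5972 0.0499 0.2323] yaw 9.4 tilt 35.1 z [ 0.568  0.091 -0.818] F [ 0.3 -0.6 -1.6] g 0.658 q [ 0.69 -0.24 -0.7   2.1  -0.37  0.64 -1.21]
[0.60167579 0.05031935 0.12610775]
tx -0.0575 ty -0.0000 tz 0.0894 rx 0.001 ry -0.003 rz 0.004 rows 1.7
down [-0.57577768 -0.00264533  0.81760202] fwd [0.81759815 0.00260136 0.57578338]
```

View pics/w35.png

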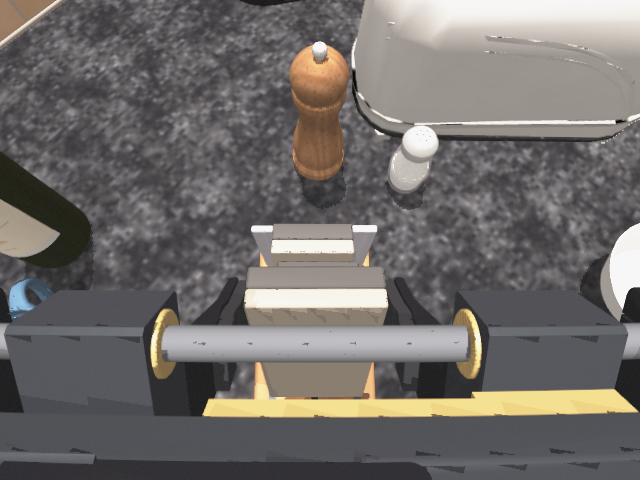

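{"api": "carry_out", "payload": {"commands": [{"tx": -0.019,"ty": 0,"tz": 0.03,"rx": 0,"ry": 0,"rz": 0.004,"jaw": 0.5},{"tx": -0.038,"ty": 0,"tz": 0.059,"rx": 0,"ry": 0,"rz": 0.004,"jaw": 0.5},{"tx": -0.052,"ty": 0,"tz": 0.081,"rx": 0,"ry": 0,"rz": 0.004,"jaw": 0.5},{"tx": -0.0575,"ty": 0,"tz": 0.089,"rx": 0,"ry": 0,"rz": 0.004,"jaw": 0.5},{"tx": -0.0575,"ty": 0,"tz": 0.089,"rx": 0,"ry": 0,"rz": 0.004,"jaw": 0.5},{"tx": -0.0597,"ty": 0,"tz": 0.092,"rx": 0,"ry": 0,"rz": 0.004,"jaw": 0.5},{"tx": -0.0617,"ty": 0,"tz": 0.095,"rx": 0,"ry": 0,"rz": 0.004,"jaw": 0.5},{"tx": -0.0617,"ty": 0,"tz": 0.095,"rx": 0,"ry": 0,"rz": 0.004,"jaw": 0.5}]}}

```text
time: 53.92
position: [0.6023, 0.0494, 0.1206]
tool_rot: [-2.941, -0.231, -0.938]
ft_force: [-0.4, -0.9, 3.5]
grip_width: 0.662
```

Base contact. Forward 7 mm, checking.

{"api": "carry_out", "payload": {"commands": [{"tx": 0.0028,"ty": 0,"tz": 0.001,"rx": 0,"ry": 0,"rz": 0,"jaw": 0.5},{"tx": 0.0045,"ty": 0,"tz": 0.0025,"rx": 0,"ry": 0,"rz": 0,"jaw": 0.5},{"tx": 0.006,"ty": 0,"tz": 0.0035,"rx": 0,"ry": 0,"rz": 0,"jaw": 0.5},{"tx": 0.006,"ty": 0,"tz": 0.0035,"rx": 0,"ry": 0,"rz": 0,"jaw": 0.5}]}}

```text
time: 54.42
position: [0.6077, 0.0503, 0.1193]
tool_rot: [-2.942, -0.23, -0.933]
ft_force: [-3.6, -1.9, 4.3]
grip_width: 0.661
```

Run:
```python
from h import *
st(); pic('wrist','w36');pic('scene','s36')
a=cv2.imread('pics/s36.png')[200:320,180:360];b=cv2.imread('pics/w36.png'); cv2.imwrite('pics/c36.png',np.vstack([cv2.resize(a,None,fx=3,fy=3),b[170:410,50:590]]))
```

```text
t 54.42 p [0.6077 0.0503 0.1193] yaw 9.0 tilt 35.2 z [ 0.569  0.089 -0.817] F [-3.6 -1.9  4.3] g 0.661 q [ 0.73 -0.03 -0.82  2.21 -0.17  0.35 -1.37]
```

View pics/c36.png

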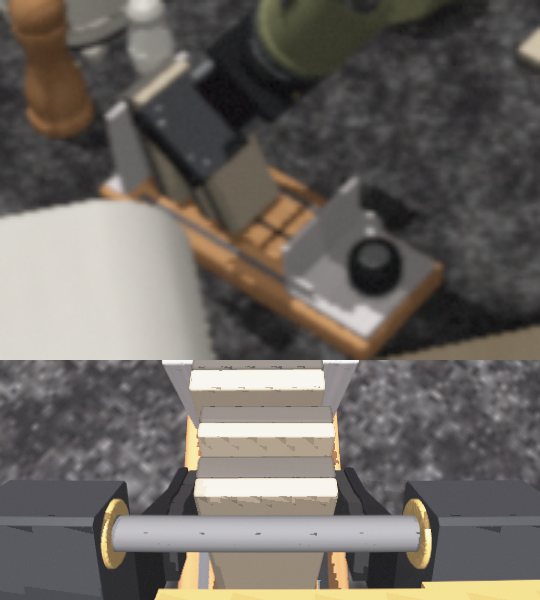

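{"api": "carry_out", "payload": {"commands": [{"tx": 0.0016,"ty": 0,"tz": 0.0011,"rx": 0,"ry": 0,"rz": 0,"jaw": 0.5},{"tx": 0.0016,"ty": 0,"tz": 0.0011,"rx": 0,"ry": 0,"rz": 0,"jaw": 0.5}]}}

```text
time: 54.78
position: [0.6095, 0.0508, 0.1192]
tool_rot: [-2.942, -0.231, -0.932]
ft_force: [-3.1, -1.5, 3.5]
grip_width: 0.663
```

{"api": "carry_out", "payload": {"commands": [{"tx": 0.0016,"ty": 0,"tz": 0.0011,"rx": 0,"ry": 0,"rz": 0,"jaw": 0.5},{"tx": 0.0016,"ty": 0,"tz": 0.0011,"rx": 0,"ry": 0,"rz": 0,"jaw": 0.5}]}}

```text
time: 55.02
position: [0.6111, 0.0512, 0.1191]
tool_rot: [-2.943, -0.23, -0.931]
ft_force: [-6.2, -1.5, 6.2]
grip_width: 0.661
```

Contact building. Release and retreat.

{"api": "carry_out", "payload": {"commands": [{"tx": 0.0,"ty": 0,"tz": 0,"rx": 0,"ry": 0,"rz": 0,"jaw": 0.8},{"tx": 0.0,"ty": 0,"tz": 0,"rx": 0,"ry": 0,"rz": 0,"jaw": 0.85},{"tx": 0.0,"ty": 0,"tz": 0,"rx": 0,"ry": 0,"rz": 0,"jaw": 0.9},{"tx": 0.0,"ty": 0,"tz": -0.02,"rx": 0,"ry": 0,"rz": 0,"jaw": 0.9},{"tx": 0.0,"ty": 0,"tz": -0.05,"rx": 0,"ry": 0,"rz": 0,"jaw": 0.9},{"tx": 0.03,"ty": 0,"tz": -0.1,"rx": 0,"ry": 0,"rz": 0,"jaw": 1},{"tx": 0.03,"ty": 0,"tz": -0.1,"rx": 0,"ry": 0,"rz": 0,"jaw": 1}]}}

```text
time: 55.9
position: [0.5818, 0.0459, 0.2249]
tool_rot: [-2.941, -0.231, -0.949]
ft_force: [-0.2, -0.8, -0.5]
grip_width: 0.99
```

Run:
```python
from h import *
st(); pic('wrist','w37');pic('top','t37');pic('scene','s37'); im=cv2.imread('pics/t37.png')[:,:,::-1].copy(); c=camera_info('top')
for s in stones(im,c): 
    if 105<s[2]<120 and 50<s[3]<65: print([round(x,1) for x in s[:5]],s[5].round())
P=pickpose(530.1,-330.4,97.5);go(P+[0,.0,.2],Rt(97.5,-35));go(P+[0,.0,.1],Rt(97.5,-35))
a=cv2.imread('pics/s37.png')[200:320,180:360];b=cv2.imread('pics/w37.png'); cv2.imwrite('pics/c37.png',np.vstack([cv2.resize(a,None,fx=3,fy=3),b[170:410,50:590]]))
```

```text
t 55.9 p [0.5818 0.0459 0.2249] yaw 9.1 tilt 35.7 z [ 0.578  0.087 -0.812] F [-0.2 -0.8 -0.5] g 0.99 q [ 0.71 -0.29 -0.7   2.15 -0.45  0.63 -1.15]
[530.1, -330.1, 115.6, 57.4, 97.5] [409. 235.]
tx -0.0919 ty 0.3229 tz -0.0520 rx 0.002 ry -0.958 rz -1.627 rows 10.1
tx -0.1494 ty 0.3228 tz 0.0298 rx 0.002 ry -0.958 rz -1.627 rows 10.1
```

View pics/c37.png

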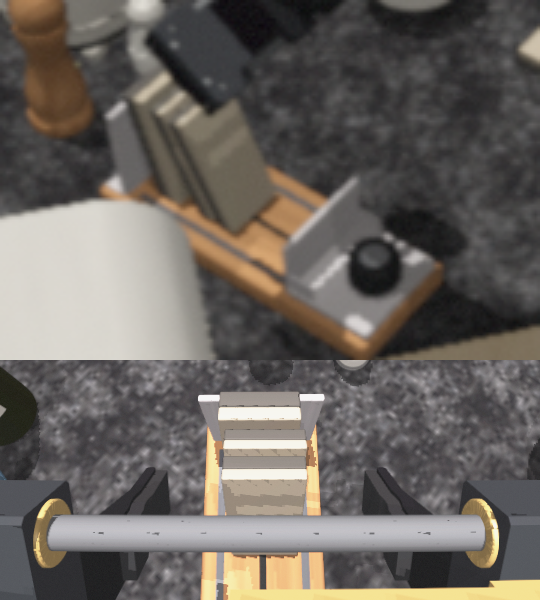

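{"api": "carry_out", "payload": {"commands": [{"tx": -0.092,"ty": 0.323,"tz": -0.052,"rx": 0.002,"ry": -0.958,"rz": -1.627,"jaw": 1},{"tx": -0.092,"ty": 0.323,"tz": -0.052,"rx": 0.002,"ry": -0.958,"rz": -1.627,"jaw": 1},{"tx": -0.092,"ty": 0.323,"tz": -0.052,"rx": 0.002,"ry": -0.958,"rz": -1.627,"jaw": 1},{"tx": -0.092,"ty": 0.323,"tz": -0.052,"rx": 0.002,"ry": -0.958,"rz": -1.627,"jaw": 1},{"tx": -0.092,"ty": 0.323,"tz": -0.052,"rx": 0.002,"ry": -0.958,"rz": -1.627,"jaw": 1},{"tx": -0.092,"ty": 0.323,"tz": -0.052,"rx": 0.002,"ry": -0.958,"rz": -1.627,"jaw": 1},{"tx": -0.092,"ty": 0.323,"tz": -0.052,"rx": 0.002,"ry": -0.958,"rz": -1.627,"jaw": 1},{"tx": -0.092,"ty": 0.323,"tz": -0.052,"rx": 0.002,"ry": -0.958,"rz": -1.627,"jaw": 1},{"tx": -0.092,"ty": 0.323,"tz": -0.052,"rx": 0.002,"ry": -0.958,"rz": -1.627,"jaw": 1},{"tx": -0.149,"ty": 0.323,"tz": 0.03,"rx": 0.002,"ry": -0.958,"rz": -1.627,"jaw": 1},{"tx": -0.149,"ty": 0.323,"tz": 0.03,"rx": 0.002,"ry": -0.958,"rz": -1.627,"jaw": 1},{"tx": -0.149,"ty": 0.323,"tz": 0.03,"rx": 0.002,"ry": -0.958,"rz": -1.627,"jaw": 1}]}}

```text
time: 57.55
position: [0.5225, -0.2878, 0.1026]
tool_rot: [1.736, 1.986, -0.55]
ft_force: [-0.1, -0.0, 0.4]
grip_width: 1.002
```

Run:
```python
from h import *
st(); pic('wrist','w38'); 
P=pickpose(530.1,-330.1,97.5);go(P,Rt(97.5,-35))
```

```text
t 57.55 p [ 0.5225 -0.2878  0.1026] yaw 97.9 tilt 34.7 z [ 0.069 -0.565 -0.822] F [-0.1 -0.   0.4] g 1.002 q [ 0.6   0.23 -0.54  1.99  0.87  1.01 -0.29]
tx 0.0560 ty 0.0004 tz 0.0808 rx -0.002 ry -0.003 rz 0.002 rows 1.6
```

View pics/w38.png

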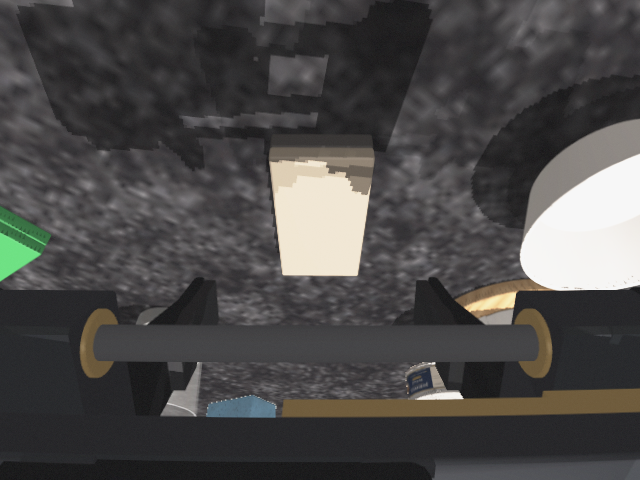

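{"api": "carry_out", "payload": {"commands": [{"tx": 0.02,"ty": 0.001,"tz": 0.028,"rx": 0,"ry": 0,"rz": 0.002,"jaw": 1},{"tx": 0.04,"ty": 0.001,"tz": 0.056,"rx": 0,"ry": 0,"rz": 0.002,"jaw": 1},{"tx": 0.05,"ty": 0.001,"tz": 0.073,"rx": 0,"ry": 0,"rz": 0.002,"jaw": 1},{"tx": 0.0565,"ty": 0.001,"tz": 0.0815,"rx": 0,"ry": 0,"rz": 0.002,"jaw": 1},{"tx": 0.0565,"ty": 0.001,"tz": 0.0815,"rx": 0,"ry": 0,"rz": 0.002,"jaw": 1},{"tx": 0.0565,"ty": 0.001,"tz": 0.0815,"rx": 0,"ry": 0,"rz": 0.002,"jaw": 0.5},{"tx": 0.0565,"ty": 0.001,"tz": 0.0815,"rx": 0,"ry": 0,"rz": 0.002,"jaw": 0.5},{"tx": 0.0565,"ty": 0.001,"tz": 0.0815,"rx": 0,"ry": 0,"rz": 0.002,"jaw": 0.5},{"tx": 0.0565,"ty": 0.001,"tz": 0.0815,"rx": 0,"ry": 0,"rz": 0.002,"jaw": 0.5},{"tx": 0.0565,"ty": 0.001,"tz": 0.0815,"rx": 0,"ry": 0,"rz": 0.002,"jaw": 0.5},{"tx": 0.0565,"ty": 0.001,"tz": 0.0815,"rx": 0,"ry": 0,"rz": 0.002,"jaw": 0.5},{"tx": 0.0565,"ty": 0.001,"tz": 0.0815,"rx": 0,"ry": 0,"rz": 0.002,"jaw": 0.5}], "grip_force": 50}}

```text
time: 59.1
position: [0.5267, -0.2898, 0.0094]
tool_rot: [1.736, 1.973, -0.545]
ft_force: [-3.5, 1.6, 5.1]
grip_width: 0.665
```

{"api": "carry_out", "payload": {"commands": [{"tx": -0.023,"ty": 0,"tz": -0.033,"rx": 0,"ry": 0,"rz": 0,"jaw": 0.5},{"tx": -0.057,"ty": 0,"tz": -0.082,"rx": 0,"ry": 0,"rz": 0,"jaw": 0.5},{"tx": -0.1,"ty": 0,"tz": -0.143,"rx": 0,"ry": 0,"rz": 0,"jaw": 0.5},{"tx": -0.1,"ty": 0,"tz": -0.143,"rx": 0,"ry": 0,"rz": 0,"jaw": 0.5},{"tx": -0.1,"ty": 0,"tz": -0.143,"rx": 0,"ry": 0,"rz": 0,"jaw": 0.5}]}}

```text
time: 59.72
position: [0.5263, -0.2894, 0.1831]
tool_rot: [1.737, 1.974, -0.543]
ft_force: [-0.2, -0.5, -3.6]
grip_width: 0.657
```

Run:
```python
from h import *
st(); pic('wrist','w39');pic('scene','s39'); 
P=placepose(.041+.0245,gap=.010,up=.06);P[2]=.235; print(P);go(P,Rt(9.1,35))
a=cv2.imread('pics/s39.png')[200:320,180:360];b=cv2.imread('pics/w39.png'); cv2.imwrite('pics/c39.png',np.vstack([cv2.resize(a,None,fx=3,fy=3),b[170:410,50:590]]))
```

```text
t 59.73 p [ 0.5263 -0.2894  0.1831] yaw 97.2 tilt 34.9 z [ 0.076 -0.568 -0.82 ] F [-0.2 -0.5 -3.6] g 0.657 q [ 0.64  0.13 -0.57  1.92  0.76  1.1  -0.15]
[0.57887659 0.04666342 0.235     ]
tx 0.2367 ty 0.0964 tz -0.2311 rx -0.003 ry 0.957 rz 1.622 rows 10.1
```

View pics/c39.png

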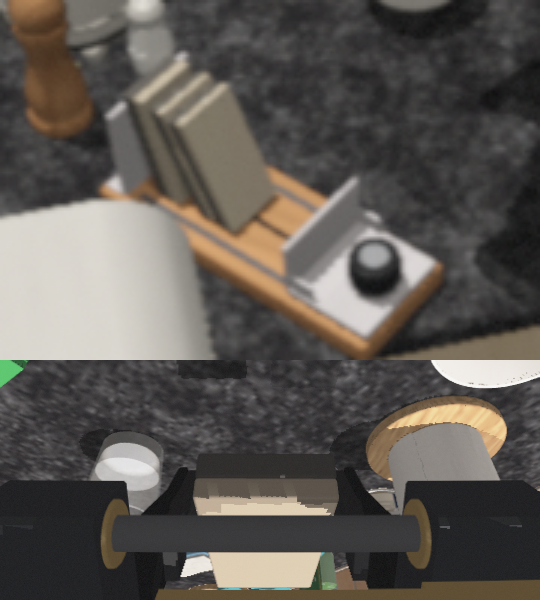

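{"api": "carry_out", "payload": {"commands": [{"tx": 0.237,"ty": 0.096,"tz": -0.231,"rx": -0.003,"ry": 0.957,"rz": 1.622,"jaw": 0.5},{"tx": 0.237,"ty": 0.096,"tz": -0.231,"rx": -0.003,"ry": 0.957,"rz": 1.622,"jaw": 0.5},{"tx": 0.237,"ty": 0.096,"tz": -0.231,"rx": -0.003,"ry": 0.957,"rz": 1.622,"jaw": 0.5},{"tx": 0.237,"ty": 0.096,"tz": -0.231,"rx": -0.003,"ry": 0.957,"rz": 1.622,"jaw": 0.5},{"tx": 0.237,"ty": 0.096,"tz": -0.231,"rx": -0.003,"ry": 0.957,"rz": 1.622,"jaw": 0.5},{"tx": 0.237,"ty": 0.096,"tz": -0.231,"rx": -0.003,"ry": 0.957,"rz": 1.622,"jaw": 0.5},{"tx": 0.237,"ty": 0.096,"tz": -0.231,"rx": -0.003,"ry": 0.957,"rz": 1.622,"jaw": 0.5},{"tx": 0.237,"ty": 0.096,"tz": -0.231,"rx": -0.003,"ry": 0.957,"rz": 1.622,"jaw": 0.5},{"tx": 0.237,"ty": 0.096,"tz": -0.231,"rx": -0.003,"ry": 0.957,"rz": 1.622,"jaw": 0.5},{"tx": 0.237,"ty": 0.096,"tz": -0.231,"rx": -0.003,"ry": 0.957,"rz": 1.622,"jaw": 0.5},{"tx": 0.237,"ty": 0.096,"tz": -0.231,"rx": -0.003,"ry": 0.957,"rz": 1.622,"jaw": 0.5},{"tx": 0.237,"ty": 0.096,"tz": -0.231,"rx": -0.003,"ry": 0.957,"rz": 1.622,"jaw": 0.5}]}}

```text
time: 61.32
position: [0.5793, 0.0468, 0.2362]
tool_rot: [-2.944, -0.24, -0.929]
ft_force: [-0.3, 0.8, -2.7]
grip_width: 0.662
```

Run:
```python
from h import *
st(); pic('wrist','w40'); P=placepose(.041+.0235,gap=.010,up=.006,z=.009); print(P);go(P,Rt(9.1,35)); p,R=tool(); print('down',R.T@[0,0,-1],'fwd',R.T@EX)
```

```text
t 61.33 p [0.5793 0.0468 0.2362] yaw 9.4 tilt 35.0 z [ 0.567  0.089 -0.819] F [-0.3  0.8 -2.7] g 0.662 q [ 0.56 -0.27 -0.56  2.13 -0.35  0.66 -1.23]
[0.57847222 0.04659858 0.12610775]
tx -0.0649 ty -0.0002 tz 0.0898 rx 0.001 ry -0.001 rz 0.004 rows 1.8
down [-0.57463136 -0.00367752  0.8184041 ] fwd [0.81840086 0.00271947 0.57464131]
```

View pics/w40.png

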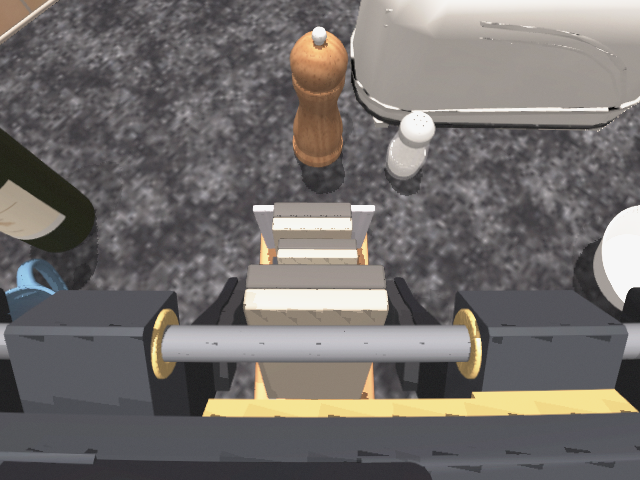

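{"api": "carry_out", "payload": {"commands": [{"tx": -0.022,"ty": 0,"tz": 0.03,"rx": 0,"ry": 0,"rz": 0.004,"jaw": 0.5},{"tx": -0.044,"ty": 0,"tz": 0.06,"rx": 0,"ry": 0,"rz": 0.004,"jaw": 0.5},{"tx": -0.059,"ty": 0,"tz": 0.082,"rx": 0,"ry": 0,"rz": 0.004,"jaw": 0.5},{"tx": -0.065,"ty": 0,"tz": 0.0895,"rx": 0,"ry": 0,"rz": 0.004,"jaw": 0.5},{"tx": -0.065,"ty": 0,"tz": 0.0895,"rx": 0,"ry": 0,"rz": 0.004,"jaw": 0.5},{"tx": -0.067,"ty": 0,"tz": 0.0925,"rx": 0,"ry": 0,"rz": 0.004,"jaw": 0.5},{"tx": -0.069,"ty": 0,"tz": 0.0955,"rx": 0,"ry": 0,"rz": 0.004,"jaw": 0.5},{"tx": -0.069,"ty": 0,"tz": 0.0955,"rx": 0,"ry": 0,"rz": 0.004,"jaw": 0.5}]}}

```text
time: 62.38
position: [0.5792, 0.046, 0.1205]
tool_rot: [-2.942, -0.23, -0.936]
ft_force: [0.0, -0.5, -0.9]
grip_width: 0.661
```

{"api": "carry_out", "payload": {"commands": [{"tx": -0.0006,"ty": 0,"tz": 0.0008,"rx": 0,"ry": 0,"rz": 0,"jaw": 0.5},{"tx": 0.0015,"ty": 0,"tz": 0.0025,"rx": 0,"ry": 0,"rz": 0,"jaw": 0.5},{"tx": 0.0045,"ty": 0,"tz": 0.004,"rx": 0,"ry": 0,"rz": 0,"jaw": 0.5},{"tx": 0.0045,"ty": 0,"tz": 0.004,"rx": 0,"ry": 0,"rz": 0,"jaw": 0.5}]}}

```text
time: 62.88
position: [0.5846, 0.0471, 0.1192]
tool_rot: [-2.942, -0.23, -0.934]
ft_force: [-2.1, 1.0, 5.2]
grip_width: 0.662
```

Run:
```python
from h import *
st(); pic('wrist','w41');pic('scene','s41')
a=cv2.imread('pics/s41.png')[200:320,180:360];b=cv2.imread('pics/w41.png'); cv2.imwrite('pics/c41.png',np.vstack([cv2.resize(a,None,fx=3,fy=3),b[170:410,50:590]]))
```

```text
t 62.88 p [0.5846 0.0471 0.1192] yaw 9.0 tilt 35.2 z [ 0.57   0.089 -0.817] F [-2.1  1.   5.2] g 0.662 q [ 0.58 -0.09 -0.65  2.26 -0.27  0.35 -1.28]
```

View pics/c41.png

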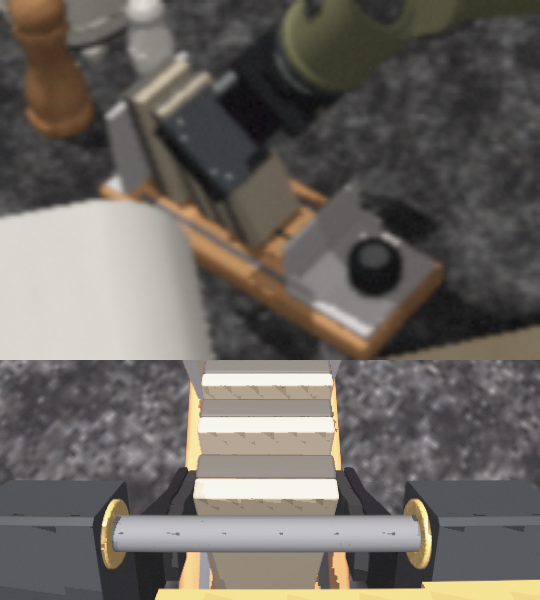

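{"api": "carry_out", "payload": {"commands": [{"tx": 0.0025,"ty": 0,"tz": 0.0015,"rx": 0,"ry": 0,"rz": 0,"jaw": 0.5},{"tx": 0.0025,"ty": 0,"tz": 0.0015,"rx": 0,"ry": 0,"rz": 0,"jaw": 0.5}]}}

```text
time: 63.22
position: [0.587, 0.0474, 0.1188]
tool_rot: [-2.942, -0.23, -0.932]
ft_force: [-2.5, 2.1, 3.9]
grip_width: 0.657
```

{"api": "carry_out", "payload": {"commands": [{"tx": 0.0016,"ty": 0,"tz": 0.001,"rx": 0,"ry": 0,"rz": 0,"jaw": 0.5},{"tx": 0.0016,"ty": 0,"tz": 0.001,"rx": 0,"ry": 0,"rz": 0,"jaw": 0.5}]}}

```text
time: 63.48
position: [0.5886, 0.0476, 0.1187]
tool_rot: [-2.943, -0.23, -0.932]
ft_force: [-4.4, -0.0, 3.5]
grip_width: 0.663
```

{"api": "carry_out", "payload": {"commands": [{"tx": 0.0016,"ty": 0,"tz": 0.001,"rx": 0,"ry": 0,"rz": 0,"jaw": 0.5},{"tx": 0.0016,"ty": 0,"tz": 0.001,"rx": 0,"ry": 0,"rz": 0,"jaw": 0.5}]}}

```text
time: 63.72
position: [0.5892, 0.0476, 0.1186]
tool_rot: [-2.945, -0.231, -0.927]
ft_force: [-21.0, -2.3, 18.1]
grip_width: 0.659
```

Contact (21 N). Back off 1.5 mm, release, retreat.

{"api": "carry_out", "payload": {"commands": [{"tx": -0.0015,"ty": 0,"tz": -0.001,"rx": 0,"ry": 0,"rz": 0,"jaw": 0.5},{"tx": -0.0015,"ty": 0,"tz": -0.001,"rx": 0,"ry": 0,"rz": 0,"jaw": 0.8},{"tx": -0.0015,"ty": 0,"tz": -0.001,"rx": 0,"ry": 0,"rz": 0,"jaw": 0.85},{"tx": -0.0015,"ty": 0,"tz": -0.001,"rx": 0,"ry": 0,"rz": 0,"jaw": 0.9},{"tx": -0.0015,"ty": 0,"tz": -0.02,"rx": 0,"ry": 0,"rz": 0,"jaw": 0.9},{"tx": 0.0,"ty": 0,"tz": -0.05,"rx": 0,"ry": 0,"rz": 0,"jaw": 0.9},{"tx": 0.03,"ty": 0,"tz": -0.1,"rx": 0,"ry": 0,"rz": 0,"jaw": 1},{"tx": 0.03,"ty": 0,"tz": -0.1,"rx": 0,"ry": 0,"rz": 0,"jaw": 1}]}}

```text
time: 64.72
position: [0.5609, 0.0429, 0.2225]
tool_rot: [-2.939, -0.229, -0.942]
ft_force: [-0.7, 0.1, -0.5]
grip_width: 0.989
```

Run:
```python
from h import *
st(); pic('wrist','w42');pic('scene','s42')
kn=rk(.047-.164,0,.042); print(kn); go(kn+[0,0,.19],Rt(9.1)); go(kn,Rt(9.1))
a=cv2.imread('pics/s42.png')[200:320,180:360];b=cv2.imread('pics/w42.png'); cv2.imwrite('pics/c42.png',np.vstack([cv2.resize(a,None,fx=3,fy=3),b[170:410,50:590]]))
```

```text
t 64.72 p [0.5609 0.0429 0.2225] yaw 8.9 tilt 35.5 z [ 0.574  0.089 -0.814] F [-0.7  0.1 -0.5] g 0.989 q [ 0.43 -0.3  -0.45  2.2  -0.34  0.62 -1.24]
[0.43177583 0.02307528 0.042     ]
tx -0.0967 ty 0.0003 tz -0.0850 rx 0.001 ry -0.614 rz -0.002 rows 3.3
tx -0.2062 ty 0.0002 tz 0.0703 rx 0.001 ry -0.614 rz -0.002 rows 3.5
```

View pics/c42.png

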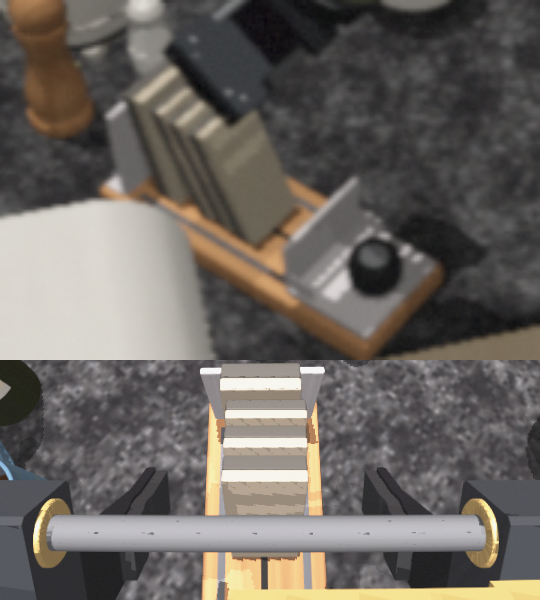

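{"api": "carry_out", "payload": {"commands": [{"tx": -0.096,"ty": 0,"tz": -0.085,"rx": 0,"ry": -0.614,"rz": 0,"jaw": 1},{"tx": -0.096,"ty": 0,"tz": -0.085,"rx": 0,"ry": -0.614,"rz": 0,"jaw": 1},{"tx": -0.096,"ty": 0,"tz": -0.085,"rx": 0,"ry": -0.614,"rz": 0,"jaw": 1},{"tx": -0.096,"ty": 0,"tz": -0.085,"rx": 0,"ry": -0.614,"rz": 0,"jaw": 1},{"tx": -0.096,"ty": 0,"tz": -0.085,"rx": 0,"ry": -0.614,"rz": 0,"jaw": 1},{"tx": -0.096,"ty": 0,"tz": -0.085,"rx": 0,"ry": -0.614,"rz": 0,"jaw": 1}]}}

```text
time: 65.58
position: [0.4313, 0.023, 0.2312]
tool_rot: [3.132, 0.244, -0.001]
ft_force: [0.4, -0.3, -0.1]
grip_width: 1.001
```

Run:
```python
from h import *
st(); w=camera_info('wrist'); pic('wrist','w43')
kn=rk(.047-.164,0,.042); go(kn,Rt(9.1)); print(w2pix(w,[kn*[1,1,0]+[0,0,.068]]))
```

```text
t 65.58 p [0.4313 0.023  0.2312] yaw 8.9 tilt 0.1 z [-0.001 -0.    -1.   ] F [ 0.4 -0.3 -0.1] g 1.001 q [ 0.09 -0.14 -0.18  1.93 -0.03  1.35 -1.5 ]
tx 0.0006 ty -0.0002 tz 0.1895 rx 0.001 ry 0.000 rz -0.004 rows 3.0
[[315.35220118 214.21235055]]
```

View pics/w43.png

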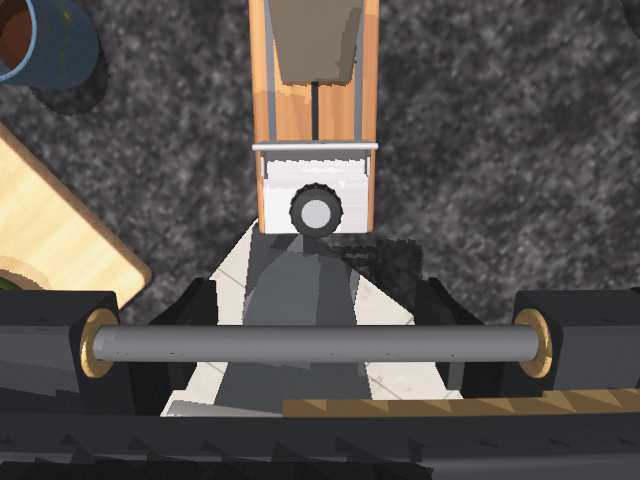

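Knob at (315,213), as predicted. Descend and grip.

{"api": "carry_out", "payload": {"commands": [{"tx": 0.0006,"ty": 0,"tz": 0.06,"rx": 0,"ry": 0,"rz": -0.004,"jaw": 0.9},{"tx": 0.0006,"ty": 0,"tz": 0.11,"rx": 0,"ry": 0,"rz": -0.004,"jaw": 0.8},{"tx": 0.0006,"ty": 0,"tz": 0.145,"rx": 0,"ry": 0,"rz": -0.004,"jaw": 0.75},{"tx": 0.0006,"ty": 0,"tz": 0.175,"rx": 0,"ry": 0,"rz": -0.004,"jaw": 0.75},{"tx": 0.0006,"ty": 0,"tz": 0.189,"rx": 0,"ry": 0,"rz": -0.004,"jaw": 0.75},{"tx": 0.0006,"ty": 0,"tz": 0.189,"rx": 0,"ry": 0,"rz": -0.004,"jaw": 0.75},{"tx": 0.0006,"ty": 0,"tz": 0.189,"rx": 0,"ry": 0,"rz": -0.004,"jaw": 0.3},{"tx": 0.0006,"ty": 0,"tz": 0.189,"rx": 0,"ry": 0,"rz": -0.004,"jaw": 0.3},{"tx": 0.0006,"ty": 0,"tz": 0.189,"rx": 0,"ry": 0,"rz": -0.004,"jaw": 0.3},{"tx": 0.0006,"ty": 0,"tz": 0.189,"rx": 0,"ry": 0,"rz": -0.004,"jaw": 0.3},{"tx": 0.0006,"ty": 0,"tz": 0.189,"rx": 0,"ry": 0,"rz": -0.004,"jaw": 0.3}], "grip_force": 55}}

```text
time: 67.0
position: [0.4335, 0.0233, 0.0441]
tool_rot: [3.131, 0.25, 0.002]
ft_force: [-0.7, -0.9, 5.5]
grip_width: 0.494
```

Run:
```python
from h import *
st(); p,R=tool(); print('fwd',R.T@EX); d=p-rk(.047,0,0);print(d@EX,d@EY)
```

```text
t 67.0 p [0.4335 0.0233 0.0441] yaw 9.1 tilt 0.1 z [ 0.001 -0.    -1.   ] F [-0.7 -0.9  5.5] g 0.494 q [ 0.08  0.05 -0.2   2.16  0.01  0.94 -1.54]
fwd [9.99999083e-01 6.48097191e-04 1.18934617e-03]
-0.1623080948574251 -6.214306502930969e-05
```

{"api": "carry_out", "payload": {"commands": [{"tx": 0.012,"ty": 0,"tz": 0,"rx": 0,"ry": 0,"rz": 0,"jaw": 0.3},{"tx": 0.024,"ty": 0,"tz": 0,"rx": 0,"ry": 0,"rz": 0,"jaw": 0.3},{"tx": 0.036,"ty": 0,"tz": 0,"rx": 0,"ry": 0,"rz": 0,"jaw": 0.3},{"tx": 0.046,"ty": 0,"tz": 0,"rx": 0,"ry": 0,"rz": 0,"jaw": 0.3},{"tx": 0.046,"ty": 0,"tz": 0,"rx": 0,"ry": 0,"rz": 0,"jaw": 0.3}]}}

```text
time: 67.62
position: [0.4797, 0.031, 0.0441]
tool_rot: [3.131, 0.251, 0.003]
ft_force: [-0.1, 1.1, 4.8]
grip_width: 0.491
```

{"api": "carry_out", "payload": {"commands": [{"tx": 0.004,"ty": 0,"tz": 0,"rx": 0,"ry": 0,"rz": 0,"jaw": 0.3},{"tx": 0.008,"ty": 0,"tz": 0,"rx": 0,"ry": 0,"rz": 0,"jaw": 0.3},{"tx": 0.012,"ty": 0,"tz": 0,"rx": 0,"ry": 0,"rz": 0,"jaw": 0.3},{"tx": 0.012,"ty": 0,"tz": 0,"rx": 0,"ry": 0,"rz": 0,"jaw": 0.3}]}}

```text
time: 68.12
position: [0.4888, 0.0325, 0.044]
tool_rot: [3.131, 0.251, -0.005]
ft_force: [-6.1, 0.9, 11.5]
grip_width: 0.492
```

Run:
```python
from h import *
st(); pic('wrist','w44');pic('scene','s44'); p,R=tool();d=p-rk(.047,0,0);print(d@EX,d@EY)
a=cv2.imread('pics/s44.png')[200:320,180:360];b=cv2.imread('pics/w44.png'); cv2.imwrite('pics/c44.png',np.vstack([cv2.resize(a,None,fx=3,fy=3),b[0:240,50:590]]))
```

```text
t 68.12 p [0.4888 0.0325 0.044 ] yaw 9.2 tilt 0.2 z [-0.003 -0.001 -1.   ] F [-6.1  0.9 11.5] g 0.492 q [ 0.06  0.17 -0.2   2.03  0.04  0.95 -1.57]
-0.10613403020053616 0.00028899020924612643
```

View pics/c44.png

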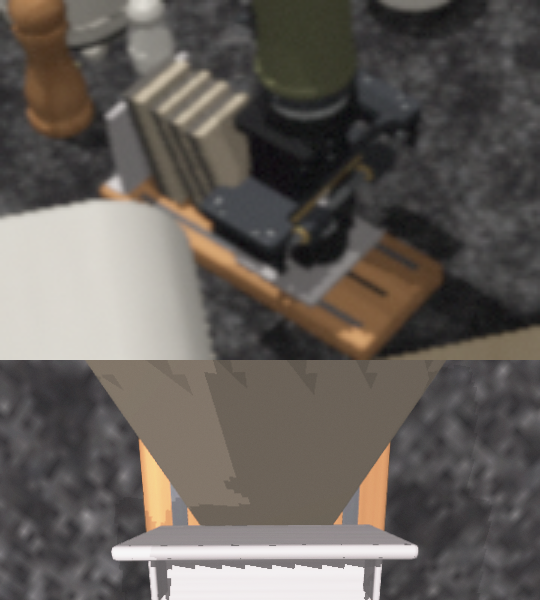

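{"api": "carry_out", "payload": {"commands": [{"tx": 0.004,"ty": 0,"tz": 0,"rx": 0,"ry": 0,"rz": 0,"jaw": 0.3},{"tx": 0.008,"ty": 0,"tz": 0,"rx": 0,"ry": 0,"rz": 0,"jaw": 0.3},{"tx": 0.012,"ty": 0,"tz": 0,"rx": 0,"ry": 0,"rz": 0,"jaw": 0.3},{"tx": 0.012,"ty": 0,"tz": 0,"rx": 0,"ry": 0,"rz": 0,"jaw": 0.3}]}}

```text
time: 68.72
position: [0.5008, 0.0345, 0.044]
tool_rot: [3.131, 0.251, -0.004]
ft_force: [-5.4, 0.2, 10.7]
grip_width: 0.491
```

{"api": "carry_out", "payload": {"commands": [{"tx": 0.004,"ty": 0,"tz": 0,"rx": 0,"ry": 0,"rz": 0,"jaw": 0.3},{"tx": 0.008,"ty": 0,"tz": 0,"rx": 0,"ry": 0,"rz": 0,"jaw": 0.3},{"tx": 0.008,"ty": 0,"tz": 0,"rx": 0,"ry": 0,"rz": 0,"jaw": 0.3}]}}

```text
time: 69.1
position: [0.508, 0.0357, 0.044]
tool_rot: [3.131, 0.251, -0.007]
ft_force: [-8.3, -0.3, 13.2]
grip_width: 0.489
```

Run:
```python
from h import *
st(); pic('wrist','w45');pic('scene','s45'); p,R=tool();d=p-rk(.047,0,0);print(d@EX,d@EY)
a=cv2.imread('pics/s45.png')[200:320,180:360];b=cv2.imread('pics/w45.png'); cv2.imwrite('pics/c45.png',np.vstack([cv2.resize(a,None,fx=3,fy=3),b[0:240,50:590]]))
```

```text
t 69.1 p [0.508  0.0357 0.044 ] yaw 9.2 tilt 0.3 z [-0.004 -0.001 -1.   ] F [-8.3 -0.3 13.2] g 0.489 q [ 0.06  0.2  -0.2   1.98  0.05  0.96 -1.57]
-0.08680331657395131 0.00040390984830883955
```

View pics/c45.png

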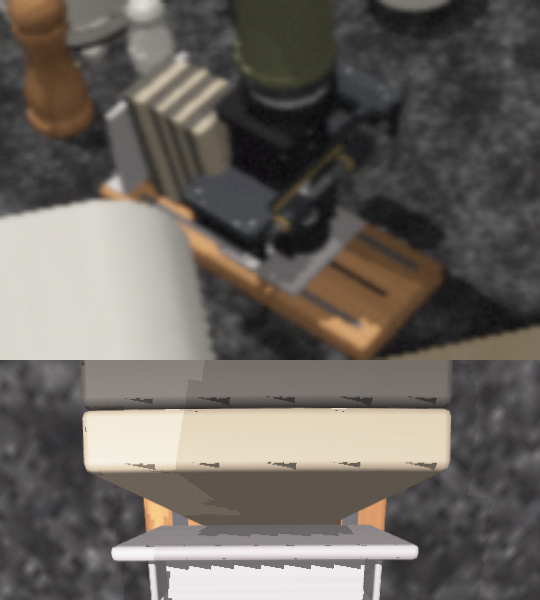

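{"api": "carry_out", "payload": {"commands": [{"tx": 0.004,"ty": 0,"tz": 0,"rx": 0,"ry": 0,"rz": 0,"jaw": 0.3},{"tx": 0.008,"ty": 0,"tz": 0,"rx": 0,"ry": 0,"rz": 0,"jaw": 0.3},{"tx": 0.008,"ty": 0,"tz": 0,"rx": 0,"ry": 0,"rz": 0,"jaw": 0.3}]}}

```text
time: 69.58
position: [0.516, 0.037, 0.044]
tool_rot: [3.131, 0.251, -0.007]
ft_force: [-8.2, 0.3, 12.7]
grip_width: 0.494
```

{"api": "carry_out", "payload": {"commands": [{"tx": 0.003,"ty": 0,"tz": 0,"rx": 0,"ry": 0,"rz": 0,"jaw": 0.3},{"tx": 0.006,"ty": 0,"tz": 0,"rx": 0,"ry": 0,"rz": 0,"jaw": 0.3},{"tx": 0.006,"ty": 0,"tz": 0,"rx": 0,"ry": 0,"rz": 0,"jaw": 0.3}]}}

```text
time: 69.95
position: [0.5219, 0.038, 0.044]
tool_rot: [3.131, 0.251, -0.006]
ft_force: [-7.5, -0.3, 11.5]
grip_width: 0.494
```

Run:
```python
from h import *
st(); pic('wrist','w46');pic('scene','s46'); p,R=tool();d=p-rk(.047,0,0);print(d@EX,d@EY)
a=cv2.imread('pics/s46.png')[200:320,180:360];b=cv2.imread('pics/w46.png'); cv2.imwrite('pics/c46.png',np.vstack([cv2.resize(a,None,fx=3,fy=3),b[0:240,50:590]]))
```

```text
t 69.95 p [0.5219 0.038  0.044 ] yaw 9.2 tilt 0.2 z [-0.004 -0.001 -1.   ] F [-7.5 -0.3 11.5] g 0.494 q [ 0.05  0.23 -0.19  1.95  0.05  0.97 -1.58]
-0.07264602973426057 0.00045181993430853956
```

View pics/c46.png

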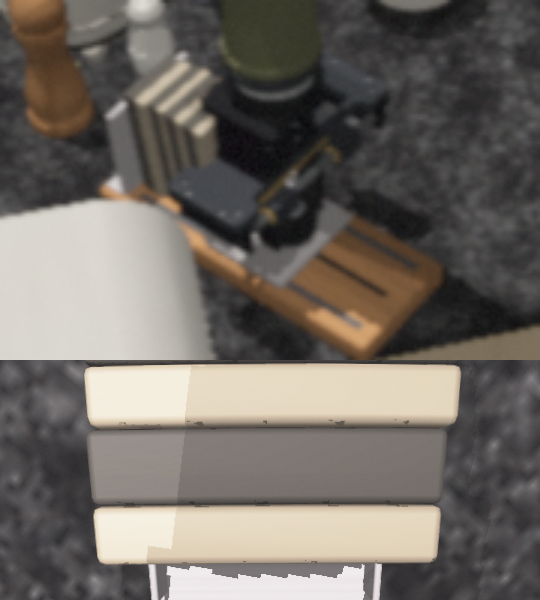

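{"api": "carry_out", "payload": {"commands": [{"tx": 0.002,"ty": 0,"tz": 0,"rx": 0,"ry": 0,"rz": 0,"jaw": 0.3},{"tx": 0.003,"ty": 0,"tz": 0,"rx": 0,"ry": 0,"rz": 0,"jaw": 0.3},{"tx": 0.003,"ty": 0,"tz": 0,"rx": 0,"ry": 0,"rz": 0,"jaw": 0.3}]}}

```text
time: 70.42
position: [0.5247, 0.0384, 0.044]
tool_rot: [3.131, 0.251, -0.007]
ft_force: [-6.8, 0.3, 11.6]
grip_width: 0.498
```

{"api": "carry_out", "payload": {"commands": [{"tx": 0.001,"ty": 0,"tz": 0,"rx": 0,"ry": 0,"rz": 0,"jaw": 0.3},{"tx": 0.001,"ty": 0,"tz": 0,"rx": 0,"ry": 0,"rz": 0,"jaw": 0.3}]}}

```text
time: 70.68
position: [0.5256, 0.0386, 0.0441]
tool_rot: [3.131, 0.251, -0.007]
ft_force: [-6.7, 0.4, 12.3]
grip_width: 0.494
```

Run:
```python
from h import *
st(); p,R=tool();d=p-rk(.047,0,0);print(d@EX,d@EY)
```

```text
t 70.67 p [0.5256 0.0386 0.0441] yaw 9.2 tilt 0.3 z [-0.004 -0.001 -1.   ] F [-6.7  0.4 12.3] g 0.494 q [ 0.05  0.24 -0.19  1.94  0.06  0.97 -1.58]
-0.06889228492819843 0.0004967085175108105
```

Still moving; continue in small steps until the force rises.

{"api": "carry_out", "payload": {"commands": [{"tx": 0.001,"ty": 0,"tz": 0,"rx": 0,"ry": 0,"rz": 0,"jaw": 0.3},{"tx": 0.002,"ty": 0,"tz": 0,"rx": 0,"ry": 0,"rz": 0,"jaw": 0.3},{"tx": 0.002,"ty": 0,"tz": 0,"rx": 0,"ry": 0,"rz": 0,"jaw": 0.3}]}}

```text
time: 71.05
position: [0.5267, 0.0388, 0.044]
tool_rot: [3.131, 0.251, -0.01]
ft_force: [-9.6, 0.3, 14.7]
grip_width: 0.492
```

{"api": "carry_out", "payload": {"commands": [{"tx": 0.001,"ty": 0,"tz": 0,"rx": 0,"ry": 0,"rz": 0,"jaw": 0.3},{"tx": 0.001,"ty": 0,"tz": 0,"rx": 0,"ry": 0,"rz": 0,"jaw": 0.3}]}}

```text
time: 71.3
position: [0.5268, 0.0388, 0.044]
tool_rot: [3.131, 0.251, -0.013]
ft_force: [-12.3, 0.6, 17.6]
grip_width: 0.49
```

{"api": "carry_out", "payload": {"commands": [{"tx": 0.0015,"ty": 0,"tz": 0,"rx": 0,"ry": 0,"rz": 0,"jaw": 0.3},{"tx": 0.0015,"ty": 0,"tz": 0,"rx": 0,"ry": 0,"rz": 0,"jaw": 0.3},{"tx": 0.0015,"ty": 0,"tz": 0,"rx": 0,"ry": 0,"rz": 0,"jaw": 0.3}]}}

```text
time: 71.68
position: [0.5269, 0.0388, 0.0439]
tool_rot: [3.13, 0.251, -0.018]
ft_force: [-16.4, -0.6, 20.8]
grip_width: 0.495
```

Run:
```python
from h import *
st(); pic('wrist','w47');pic('scene','s47'); p,R=tool();d=p-rk(.047,0,0);print(d@EX,d@EY)
a=cv2.imread('pics/s47.png')[200:320,180:360];b=cv2.imread('pics/w47.png'); cv2.imwrite('pics/c47.png',np.vstack([cv2.resize(a,None,fx=3,fy=3),b[0:240,50:590]]))
```

```text
t 71.67 p [0.5269 0.0388 0.0439] yaw 9.2 tilt 0.6 z [-0.011 -0.002 -1.   ] F [-16.4  -0.6  20.8] g 0.495 q [ 0.05  0.24 -0.19  1.93  0.06  0.98 -1.58]
-0.06758788264911762 0.0005136597978464765
```

View pics/c47.png

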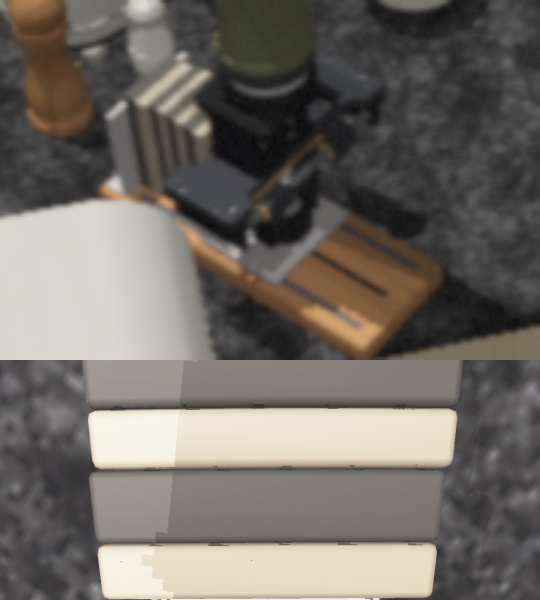

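{"api": "carry_out", "payload": {"commands": [{"tx": -0.003,"ty": 0,"tz": 0,"rx": 0,"ry": 0,"rz": 0,"jaw": 0.3},{"tx": -0.003,"ty": 0,"tz": 0,"rx": 0,"ry": 0,"rz": 0,"jaw": 0.65},{"tx": -0.003,"ty": 0,"tz": 0,"rx": 0,"ry": 0,"rz": 0,"jaw": 0.75},{"tx": -0.003,"ty": 0,"tz": 0,"rx": 0,"ry": 0,"rz": 0,"jaw": 0.75},{"tx": -0.003,"ty": 0,"tz": -0.03,"rx": 0,"ry": 0,"rz": 0,"jaw": 0.75},{"tx": -0.003,"ty": 0,"tz": -0.08,"rx": 0,"ry": 0,"rz": 0,"jaw": 0.75},{"tx": -0.003,"ty": 0,"tz": -0.14,"rx": 0,"ry": 0,"rz": 0,"jaw": 0.8},{"tx": -0.06,"ty": 0,"tz": -0.2,"rx": 0,"ry": 0,"rz": 0,"jaw": 0.8},{"tx": -0.09,"ty": 0,"tz": -0.2,"rx": 0,"ry": 0,"rz": 0,"jaw": 0.8},{"tx": -0.09,"ty": 0,"tz": -0.2,"rx": 0,"ry": 0,"rz": 0,"jaw": 0.8}]}}

```text
time: 73.03
position: [0.4424, 0.0243, 0.2452]
tool_rot: [3.13, 0.249, 0.006]
ft_force: [0.7, -0.8, -0.2]
grip_width: 0.797
```

Run:
```python
from h import *
st(); w=camera_info('wrist');np.savez('w48.npz',**w);pic('wrist','w48');pic('scene','s48');pic('top','t48')
a=cv2.imread('pics/s48.png')[195:315,180:360]; cv2.imwrite('pics/c48.png',cv2.resize(a,None,fx=4,fy=4,interpolation=cv2.INTER_CUBIC))
```

```text
t 73.03 p [0.4424 0.0243 0.2452] yaw 9.1 tilt 0.2 z [ 0.004 -0.001 -1.   ] F [ 0.7 -0.8 -0.2] g 0.797 q [ 0.09 -0.13 -0.19  1.89 -0.02  1.37 -1.5 ]
```

View pics/c48.png

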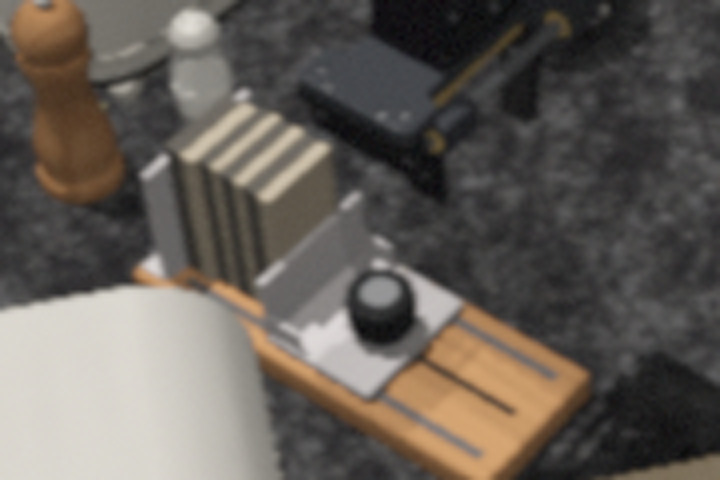

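View pics/w48.png

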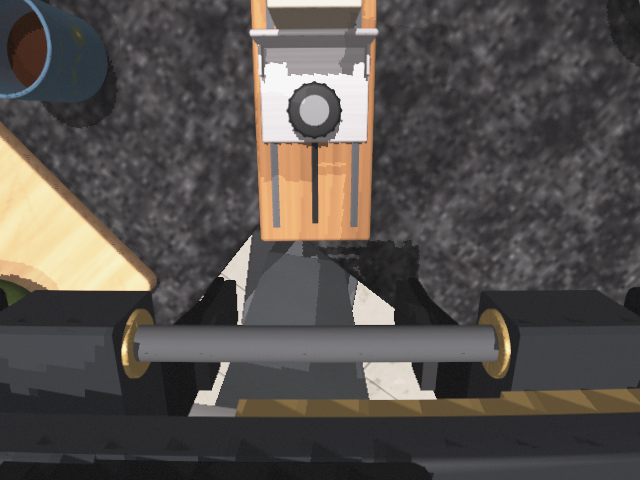

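View pics/t48.png

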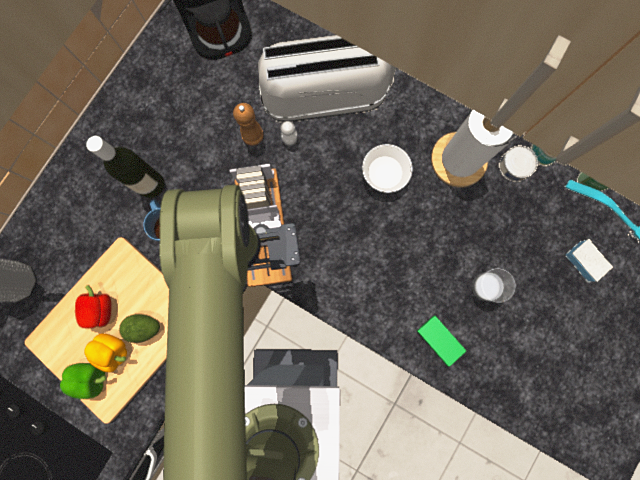

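Run:
```python
from h import *
w=dict(np.load('w48.npz'))
for uv,z in (((314,110),.068),((251,33),.084),((377,33),.084)):
    q=pix2w(w,[uv],z)[0]-rk(0,0,0); print(q@EX,q@EY)
go(rk(-.03,0.0,.22),Rt(9.1,28))
```

```text
-0.02225699454257415 0.00048532043453250587
0.03203599234045392 0.0467755136809089
0.03206013203211207 -0.045980204643965426
tx 0.0751 ty 0.0000 tz 0.0228 rx 0.000 ry 0.489 rz 0.001 rows 2.6
```

{"api": "carry_out", "payload": {"commands": [{"tx": 0.075,"ty": 0,"tz": 0.0,"rx": 0,"ry": 0.489,"rz": 0,"jaw": 0.8},{"tx": 0.075,"ty": 0,"tz": 0.0,"rx": 0,"ry": 0.489,"rz": 0,"jaw": 0.8},{"tx": 0.075,"ty": 0,"tz": 0.0,"rx": 0,"ry": 0.489,"rz": 0,"jaw": 0.8},{"tx": 0.075,"ty": 0,"tz": 0.0,"rx": 0,"ry": 0.489,"rz": 0,"jaw": 0.8},{"tx": 0.075,"ty": 0,"tz": 0.0,"rx": 0,"ry": 0.489,"rz": 0,"jaw": 0.8}]}}

```text
time: 73.8
position: [0.5267, 0.0374, 0.2412]
tool_rot: [-3.004, -0.242, -0.737]
ft_force: [0.3, -0.2, -0.3]
grip_width: 0.797
```

Run:
```python
from h import *
st(); w=camera_info('wrist');np.savez('w49.npz',**w);pic('wrist','w49')
print(w2pix(w,[rk(x,y,.139) for x in (.12,.035) for y in (.048,.029,-.029,-.048)]).round())
```

```text
t 73.8 p [0.5267 0.0374 0.2412] yaw 9.2 tilt 27.6 z [ 0.457  0.075 -0.887] F [ 0.3 -0.2 -0.3] g 0.797 q [ 0.08 -0.3  -0.15  2.12 -0.12  0.84 -1.43]
[[252. 117.]
 [277. 117.]
 [353. 117.]
 [378. 117.]
 [247. 226.]
 [274. 226.]
 [355. 226.]
 [382. 226.]]
```

View pics/w49.png

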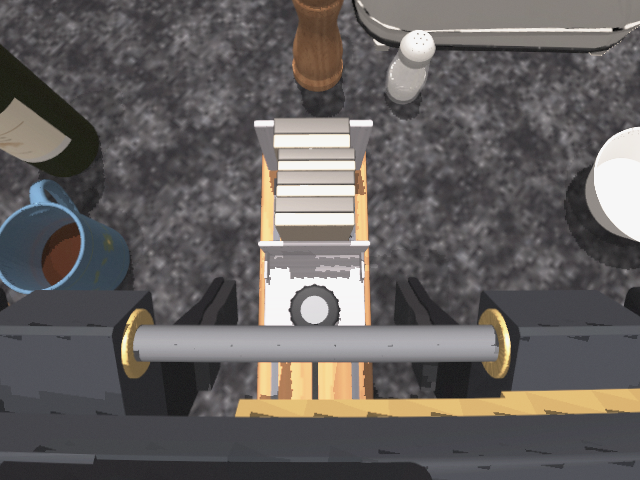

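Run:
```python
from h import *
print(ctrl.close_job()); st()
```

```text
the job is handed in; nothing more can be done
None
the job is handed in; nothing more can be done
```

All four whetstones are standing in the rack, upright and snug between the plates, and the job was handed in at about 74 s of the 210 s.

- **Catch:** it was holding; a 24 N pull barely moved the plate. I turned the knob about 83° in two grips, which freed it, and pulled the plate back about 164 mm.
- **Stones:** I leaned all four at about 70° against the fixed plate, then slid the plate up with a final push of about 16 N, at which it stopped moving.
- **Upset on the way:** the first stone was knocked askew in the rack while I fetched the third. I set the third stone back on the worktop and lifted the second out. I used the second stone to push the first one straight, then put both back.

**Last checks:**
- The gap between the plates measured 84 mm, against 85 mm of stone, so they are tight.
- From the wrist camera, the top edges of the stack sit within about 1 px of where upright stones should be. Their sides stay about 19 mm inside the plates' edges.
- The mug, bowl, glass and green block have not moved in the last top view, and the gripper was clear of everything.

**Two forces and joint limits to note:** while I was re-placing the second stone, the wrist read about 44 N sideways (59 N in all) for a moment. That was the held stone pressing on the first one, not the gripper's body, and I backed off straight away. One joint also sat right at its limit (-1.38 rad) for a moment while I pushed the first stone straight. No check showed a failure, but hand-in gives no verdict.

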